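Fetch the fret files from the deep shelf

TASK

Hook the drag hook over the front lip of the green file tray and draw the tray forward until at least 14 cm of it stands out in front of the shelf. Then stand every file that is in the tray upright in the tool block, blade down and handle up, push the empty tray fully home against the stop at the back of the shelf, and lay the hook back on its cork mat, tip down. Leave the glue bottle, the mug, the spring clamp and the tape where they are.

Things in the scene. Friction and masses are not known exactly. Their poses are not given: they have to be found in the camera images.
- shelf: Fixed slatted shelf on four posts, 300 mm deep, 330 wide. Origin on the bench under the middle of its front edge; +x runs into it. Undersides: slats 105 mm over the bench, side beams 85; boards on its rear half reach 163 mm. 270 mm clear between its low side rails (25 mm high). The tray is home when it touches the stop at the back: tray origin then at x = 157 mm, lip 46 mm inside the front edge.
- tray: Loose green tray on the bench, 222 mm deep (x), 244 wide (y), 40 tall, walls and floor 6 mm, 0.35 to 0.7 kg. Origin under its centre, front lip on the -x side, x as the shelf's x. Files lie in it along x, handles to the front, at y = -75, -25, 25 or 75 mm (some places empty), axis 34 mm above the tray's underside, butt about x = -92 mm. Near y = 0 the space behind the lip is free.
- tray_lip (a point): Middle of the top edge of the tray's front lip (6 mm thick, 40 mm above the bench). The files rest on two notched battens across the tray, 10 mm thick, centred 88 and 176 mm behind the lip, teeth up to 36 and 40 mm above the tray's underside; ahead of the front one the space beside and under the handles is free.
- hook: Loose drag hook, 0.2 kg. Flat-sided beech handle 110 x 30 mm, 28 tall; origin under its middle. A steel shank 8 mm thick, axis 22 mm above the handle's underside, runs on along +x to x = 185 mm and there turns straight down. It stands by itself on the handle, tip down, z up. Balances about 23 mm ahead of the origin.
- hook_tip (a point): Lower end of the hook's down-turned tip (8 mm thick), 185 mm ahead of the handle's middle, 2 mm above the level of the handle's underside; the tip reaches 16 mm below the shank.
- hook_mat: Fixed cork mat on the bench, 270 mm (x) by 120 mm (y), 3 mm thick, where the hook belongs. Origin under its centre, x along its length.
- block: Fixed dark wooden tool block, 224 mm (x) by 56 mm (y), 103 mm tall, with four square pockets, 32 mm wide and 95 mm deep (floor 8 mm above the bench), centred at x = -84, -28, 28 and 84 mm, y = 0. Origin under its centre, z up.
- file1: Loose fret file with a red handle, 185 mm long, 70 g: steel blade 12 mm wide and 4 mm thick, from the tip to 80 mm, then a square handle 20 x 20 mm from 80 to 185 mm. Origin at the blade's tip on the file's axis; +x along the axis towards the butt of the handle. Balances about 85 mm from the tip. Absent in some starts.
- file2: Loose fret file with a blue handle, 185 mm long, 70 g: steel blade 12 mm wide and 4 mm thick, from the tip to 80 mm, then a square handle 20 x 20 mm from 80 to 185 mm. Origin at the blade's tip on the file's axis; +x along the axis towards the butt of the handle. Balances about 85 mm from the tip. Absent in some starts.
- file3: Loose fret file with a yellow handle, 185 mm long, 70 g: steel blade 12 mm wide and 4 mm thick, from the tip to 80 mm, then a square handle 20 x 20 mm from 80 to 185 mm. Origin at the blade's tip on the file's axis; +x along the axis towards the butt of the handle. Balances about 85 mm from the tip. Absent in some starts.
- file4: Loose fret file with an orange handle, 185 mm long, 70 g: steel blade 12 mm wide and 4 mm thick, from the tip to 80 mm, then a square handle 20 x 20 mm from 80 to 185 mm. Origin at the blade's tip on the file's axis; +x along the axis towards the butt of the handle. Balances about 85 mm from the tip. Absent in some starts.
- glue: Bystander: white glue bottle with a green cap, 60 mm across, 150 mm tall, standing. Origin under its middle.
- spring_clamp: Bystander: black spring clamp lying flat, about 110 mm long, 22 mm tall. Origin under its middle.
- tape: Bystander: blue roll of masking tape lying flat, 90 mm across, 24 mm tall. Origin under its middle.
- mug: Bystander: blue mug, 80 mm across, 90 mm tall. Origin under its middle.
There are look-alikes about, which are no part of the job. There is more than one size of the hook; the job needs the larger.

How it is judged (in metres and radians):
On the way, in this order (a step that is already met when the one before it is completed fails the run):
1. The hook's tip is down behind the front lip while less than 5 cm of the tray stands out of the shelf (x of hook_tip in the frame of tray between -0.106 and -0.08 m and z of hook_tip in the frame of tray below 0.036 m and y of hook_tip in the frame of tray between -0.11 and 0.11 m and x of tray_lip in the frame of shelf above -0.05 m), for 0.1 s.
2. The tray has been drawn at least 13 cm out of the shelf, the hook's tip still behind its lip (x of hook_tip in the frame of tray between -0.106 and -0.08 m and z of hook_tip in the frame of tray below 0.036 m and y of hook_tip in the frame of tray between -0.11 and 0.11 m and x of tray_lip in the frame of shelf below -0.13 m), for 0.1 s.
3. Every file stands in the tool block, handle up, let go, while the tray is still out (x of file1 in the frame of block between -0.105 and 0.105 m and y of file1 in the frame of block between -0.02 and 0.02 m and z of each of file1, file2, file3, file4 in the frame of block below 0.03 m and angle between each of file1, file2, file3, file4's own x axis and vertical below 0.35 rad and linear speed of each of file1, file2, file3, file4 below 0.03 m/s and contact force between the fingers and file1 below 0.1 N and x of file2 in the frame of block between -0.105 and 0.105 m and y of file2 in the frame of block between -0.02 and 0.02 m and contact force between the fingers and file2 below 0.1 N and x of file3 in the frame of block between -0.105 and 0.105 m and y of file3 in the frame of block between -0.02 and 0.02 m and contact force between the fingers and file3 below 0.1 N and x of file4 in the frame of block between -0.105 and 0.105 m and y of file4 in the frame of block between -0.02 and 0.02 m and contact force between the fingers and file4 below 0.1 N and x of tray_lip in the frame of shelf below -0.06 m), for 0.2 s.
At the end, for the whole second after the job is handed in: Every file stands in the tool block, blade down (tip within 22 mm of the pocket floor, leaning under 20 degrees), let go; the tray is within 20 mm of its stop and square to 7 degrees; the hook lies tip down on its mat (handle and tip at most 1 cm past the edge) (x of file1 in the frame of block between -0.105 and 0.105 m and y of file1 in the frame of block between -0.02 and 0.02 m and z of each of file1, file2, file3, file4 in the frame of block below 0.03 m and angle between each of file1, file2, file3, file4's own x axis and vertical below 0.35 rad and linear speed of each of file1, file2, file3, file4 below 0.03 m/s and contact force between the fingers and file1 below 0.1 N and x of file2 in the frame of block between -0.105 and 0.105 m and y of file2 in the frame of block between -0.02 and 0.02 m and contact force between the fingers and file2 below 0.1 N and x of file3 in the frame of block between -0.105 and 0.105 m and y of file3 in the frame of block between -0.02 and 0.02 m and contact force between the fingers and file3 below 0.1 N and x of file4 in the frame of block between -0.105 and 0.105 m and y of file4 in the frame of block between -0.02 and 0.02 m and contact force between the fingers and file4 below 0.1 N and x of tray in the frame of shelf above 0.136 m and angle between the x axis of tray and the x axis of shelf, either way round below 0.12 rad and angle between tray's own z axis and vertical below 0.05 rad and linear speed of each of tray, hook below 0.02 m/s and x of hook in the frame of hook_mat between -0.145 and 0.145 m and y of hook in the frame of hook_mat between -0.07 and 0.07 m and x of hook_tip in the frame of hook_mat between -0.145 and 0.145 m and y of hook_tip in the frame of hook_mat between -0.07 and 0.07 m and angle between hook's own z axis and vertical below 0.2 rad and height (world z) of hook below 0.01 m); the robot touches nothing.
It fails at once if The glue bottle, mug, spring clamp or tape is moved more than 4 cm (distance of any of glue, spring_clamp, tape, mug from where it was at the start of the episode above 0.04 m).
Of file1, file2, file3, file4 only 2 to 4 are there at a start; the rules pass over those that are not, and their reading is None.
At some moment in a run one of tray, hook may be knocked a few centimetres aside while the robot is not near it.
It also fails if it takes over 210 s, if anything falls off the work surface, if the arm or the gripper's body presses on something with over 40 N, if the wrist force passes 120 N, or if a joint passes its speed limit or range.

ROBOT

A 7-joint arm with a two-finger parallel gripper is mounted at the origin on the work surface. World frame = base frame: x ahead of the robot, y to its left, z up, the work surface at z = 0. Lengths are in m, angles in degrees, forces in N, time in s.
With the tool pointing down it reaches from about 0.425 to 0.875 m from the base axis. Payload 4.7 kg.
Tool frame: the origin (TCP) lies between the finger pads; the fingertips stand 8 mm ahead of it and the grasp point (between the pads) lies 11 mm behind it (env.tip_extent is the distance from the TCP to the fingertips, in m); z points along the fingers, y is the line along which they close (so a half turn about z gives the same grasp; the last joint's range is limited). The gripper opens to 87 mm and grips with 3 to 60 N. Pads are 19 mm wide; open, the fingers measure 117 mm over their backs; the gripper's body (75 mm by 190 mm) begins 51 mm behind the grasp point.
Start: joints at [72.428, 18.392, -4.016, 83.108, 1.295, 78.541, -3.26], TCP at [0.205, -0.617, 0.231] pointing down, gripper open.
Joint ranges: [-163.93, 163.93], [-17.29, 119.83], [-79.2, 71.16], [3.27, 140.29], [-89.18, 269.18], [5.43, 117.66], [-154.24, 154.24]. Speed limits (degrees/s): [147.25, 147.25, 180, 180, 180, 180, 180].

INTERFACE

Orientations are given as [roll, pitch, yaw] about the fixed x, y, z axes, in that order (R = Rz(yaw) Ry(pitch) Rx(roll)).
In Python, from cell import sensors, vision, workorder, env gives the robot as it stands.
- The arm moves only by the tool drive_tool, never from a script. Its argument "moves" is a list of rows, each an object of numbers: "x", "y", "z": the shift along the tool's x, y, z in mm; "rx", "ry", "rz": the turn, a rotation vector about the tool's x, y, z in rad; "fingers": the closure, from -1 (fully open) to 1 (shut). In form: [{"x": .., "y": .., "z": .., "rx": .., "ry": .., "rz": .., "fingers": ..}, ...]. A call has 1 to 20 rows; each row is the pose to reach, as a shift and turn from the pose commanded when the call began, along the tool's axes at that moment; what a row does not reach only later rows make up. A row lasts 1/8 s, in which the tool goes at most 62.5 mm and 10.7 degrees, less where a joint would pass 70% of its speed; a pose out of reach is approached as far as the arm can. A call with a gripper value outside its range is refused whole. The fingers move at their own pace and stop on an object; "force" is the grip in N (left out, the last holds). Time passes only in rows, so rows that repeat a pose let the fingers close. It gives the time, the measured TCP pose, the force, the opening and the grip force at its end, in the units of the state.
- sensors.get_obs(): the state, without advancing time (a new reading comes with each control period).
- vision.read_camera(name): name is "side" or "top" or "wrist"; returns a dict with "image" (420x560x3 uint8, red, green, blue), "fx", "fy", "cx", "cy" (pixels), "R" (3x3) and "t" (3): a world point X has camera coordinates R X + t. Camera axes: x right, y down, z forward; pixel columns grow to the right and rows downward; lengths in m; the calibration is good to about 2 mm. A picture is of the moment at which its call begins. There is no depth.
- workorder.sign_off(): hands the job in; it is judged then, once.
The state is a dict: "time_s": time; "qpos": joint angles; "joint_velocities": joint speeds; "effort": joint torques, N m; "tool_pos": TCP position; "tool_rot": TCP orientation; "force": force on the tool from outside, world axes, zero at the start; "wrist_torque": the same for the moment, N m; "grip_width": finger opening in m; "grasp_force": force on a finger pad.
Only numpy, scipy, OpenCV 4.12 (cv2) and the standard library are available. Lean on these libraries where they do the work, as an engineer would, in place of code of your own. Each camera call takes 0.05 s, during which the arm holds its last target. There are 200 camera calls.

## Working session

There is one attempt and no reset: what is moved stays moved. The work goes in short steps, Python scripts to look and compute and a tool call to move; the robot and the scene stay as the last step left them, time stands still between calls to the robot, and variables do not carry over. Pictures are saved under pics/ and viewed, at most 14 in all, crops included, and the job is handed in when it is done.

Besides the shell and the picture viewer there is one more tool, called after "Call:" as name(argument=value, ...) on one line, values as JSON. drive_tool: Moves the arm, as the interface text tells. Its arguments: {"type":"object","properties":{"moves":{"type":"array"},"force":{"type":"number"}},"required":["moves"]}

```bash
mkdir -p pics; ls
python3 - <<'E'
from cell import sensors, vision, workorder, env
import cv2,numpy as np
print(sensors.get_obs())
for n in ("side","top","wrist"):
    c=vision.read_camera(n); cv2.imwrite(f"pics/{n}0.png",c["image"][:,:,::-1]); print(n,c["fx"],c["fy"],c["cx"],c["cy"],np.round(c["R"],4).tolist(),np.round(c["t"],4).tolist())
E
```

```text
pics
{'time_s': 0.0, 'qpos': array([72.42603988, 18.43994019, -4.0158637 , 83.17516594,  1.29526642,
       78.53871782, -3.25807451]), 'joint_velocities': array([ 0.0875102 , -0.02690229, -0.05956097, -0.01936338, -0.0388076 ,
       -0.05808651, -0.07355453]), 'effort': array([-5.63802660e-04, -4.91289818e+01, -4.04384863e-01, -3.12525916e+01,
       -6.38285000e-02,  4.36381018e-02,  1.84329087e-04]), 'tool_pos': array([ 0.20476427, -0.61634772,  0.22944923]), 'tool_rot': array([-1.79891433e+02,  5.79884795e-03,  1.83860151e+01]), 'force': array([0.60679626, 0.45576476, 0.64851662]), 'wrist_torque': array([-0.02242928, -0.0577737 ,  0.0101936 ]), 'grasp_force': 0.0, 'grip_width': 0.08712381353393081}
side 536.9747081953356 536.9747081953356 284.7563890104461 199.00991160159586 [[0.8495, -0.5275, -0.0085], [-0.3858, -0.6101, -0.692], [0.3599, 0.5912, -0.7218]] [-0.4306, 0.2051, 1.5553]
top 395.0488569927741 395.0488569927741 282.0064520559021 208.4312769569733 [[-0.0556, -0.9985, -0.0011], [-0.9771, 0.0546, -0.2057], [0.2055, -0.0103, -0.9786]] [-0.0016, 0.4595, 1.0146]
wrist 293.0639697217473 293.0639697217473 280.7127269812451 211.61900195627962 [[0.3153, -0.949, -0.0012], [-0.9052, -0.3012, 0.2999], [-0.285, -0.0935, -0.954]] [-0.6492, -0.0353, 0.3921]
```

View pics/top0.png

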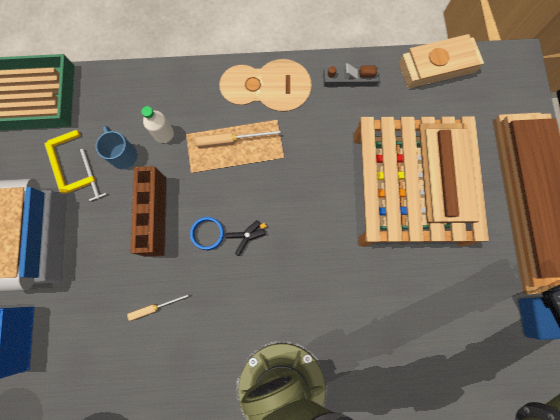

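View pics/side0.png

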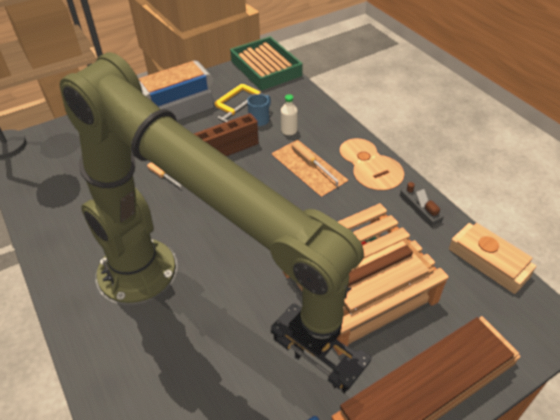

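The top view shows the shelf at (422,180), opening to the left (world +y), with coloured handles under its slats. The mat and large hook are at (235,140), the block at (148,210), and the tape and clamp at (207,233) and (248,236). The mug is at (113,148) and the glue at (157,122).

Hook candidates are the one on the mat at (235,138) and a small tool at (158,307). Tray candidates are the one under the shelf and the dark green crate at (35,92). I choose the hook on the mat and the tray under the shelf, and will check both in a crop.

```bash
cat > h.py <<'E'
import numpy as np, cv2
def pos(c): return -c["R"].T@c["t"]
def ray(c,u,v):
    d=c["R"].T@np.array([(u-c["cx"])/c["fx"],(v-c["cy"])/c["fy"],1.]); return pos(c),d/np.linalg.norm(d)
def plane(c,u,v,z):
    o,d=ray(c,u,v); return o+d*(z-o[2])/d[2]
def proj(c,X):
    p=c["R"]@np.asarray(X,float)+c["t"]; return np.array([c["fx"]*p[0]/p[2]+c["cx"],c["fy"]*p[1]/p[2]+c["cy"]])
def tri(obs):
    A=np.zeros((3,3));b=np.zeros(3);L=[ray(*o) for o in obs]
    for o,d in L:
        M=np.eye(3)-np.outer(d,d);A+=M;b+=M@o
    X=np.linalg.solve(A,b); return X,[np.linalg.norm(np.cross(X-o,d)) for o,d in L]
def cam(n):
    from cell import vision
    c=vision.read_camera(n); return {k:(np.array(v) if k in("R","t","image") else v) for k,v in c.items()}
def save(c,name,box=None,s=1):
    im=c["image"][:,:,::-1]
    if box: im=im[box[1]:box[3],box[0]:box[2]]
    cv2.imwrite("pics/"+name+".png",cv2.resize(im,None,fx=s,fy=s,interpolation=cv2.INTER_CUBIC))
def mask(c,lo,hi,box=None):
    m=cv2.inRange(cv2.cvtColor(c["image"],cv2.COLOR_RGB2HSV),np.array(lo),np.array(hi))
    if box: k=np.zeros_like(m);k[box[1]:box[3],box[0]:box[2]]=255;m&=k
    return m
E
python3 - <<'E'
from h import *
c=cam("top")
im=c["image"][:,:,::-1]
a=cv2.resize(im[110:250,350:490],None,fx=4,fy=4,interpolation=cv2.INTER_CUBIC)
b=cv2.resize(im[112:177,180:290],(240,142),interpolation=cv2.INTER_CUBIC)
d=cv2.resize(im[285:330,120:200],(240,135),interpolation=cv2.INTER_CUBIC)
e=cv2.resize(im[160:262,125:175],(138,282),interpolation=cv2.INTER_CUBIC)
e=cv2.copyMakeBorder(e,0,1,0,102,cv2.BORDER_CONSTANT)
r=np.vstack([b,d,e]); r=cv2.copyMakeBorder(r,0,560-r.shape[0],0,0,cv2.BORDER_CONSTANT)
cv2.imwrite("pics/crop1.png",np.hstack([a,r]))
print("cam",pos(c))
for n,u,v,z in [("shelf c",362,118,.11),("shelf c",360,243,.11),("mat",186,133,0),("mat",278,121,0),("mat",283,158,0),("mat",191,171,0),("block",134,168,.103),("block",162,168,.103),("block",163,254,.103),("block",132,254,.103),("tape",207,233,.02),("clamp",248,236,.02),("glue",157,125,.08),("mug",113,148,.05),("base",283,385,0.1)]: print(n,plane(c,u,v,z).round(3))
E
```

```text
cam [ 0.24034773 -0.01625893  1.0874747 ]
shelf c [ 0.679 -0.252  0.11 ]
shelf c [ 0.347 -0.215  0.11 ]
mat [0.71  0.241 0.   ]
mat [ 0.733 -0.031  0.   ]
mat [ 0.617 -0.039  0.   ]
mat [0.593 0.227 0.   ]
block [0.576 0.352 0.103]
block [0.572 0.279 0.103]
block [0.348 0.275 0.103]
block [0.352 0.352 0.103]
tape [0.408 0.18  0.02 ]
clamp [0.393 0.069 0.02 ]
glue [0.703 0.301 0.08 ]
mug [0.655 0.431 0.05 ]
base [ 0.027 -0.006  0.1  ]
```

View pics/crop1.png

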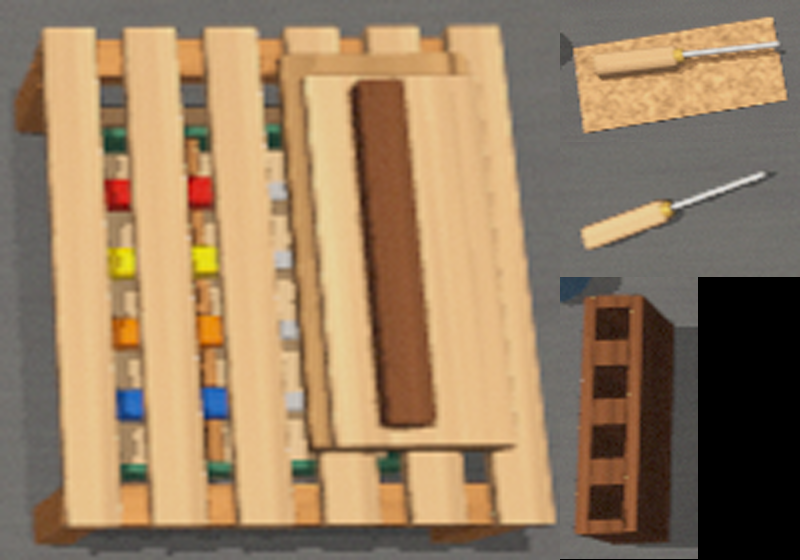

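The crop confirms the large hook on the mat (handle at (215,139), tip near (280,132)), four files (red, yellow, orange, blue) in the green tray, and four empty pockets in the block.

```bash
cat >> h.py <<'E'
from scipy.spatial.transform import Rotation as Ro
def goto(p,rpy,quiet=False):
    "tool-frame shift (mm) and rotvec (rad) from present pose to target"
    from cell import sensors
    o=sensors.get_obs(); R0=Ro.from_euler("xyz",o["tool_rot"],degrees=True)
    s=R0.inv().apply(np.asarray(p)-o["tool_pos"])*1000; r=(R0.inv()*Ro.from_euler("xyz",rpy,degrees=True)).as_rotvec()
    print("shift",s.round(1),"rot",r.round(3),"rows",round(max(np.linalg.norm(s)/62.5,np.degrees(np.linalg.norm(r))/10.7),1))
def dirxy(a): return np.degrees(np.arctan2(a[1],a[0]))
E
python3 - <<'E'
from h import *
c=cam("top")
for n,u,v,z in [("h",195.6,140.4,.031),("h",233.7,138.1,.031),("tip",280,132.2,.027)]: print(n,plane(c,u,v,z).round(3))
w=cam("wrist"); 
from cell import sensors
o=sensors.get_obs();R0=Ro.from_euler("xyz",o["tool_rot"],degrees=True)
print("cam in tool",R0.inv().apply(pos(w)-o["tool_pos"]).round(3),"axis",R0.inv().apply(w["R"][2]).round(3))
goto([.655,.13,.26],[180,0,86])
for n,m,z in [("clamp",mask(c,[0,0,0],[180,255,45],(222,215,272,260)),.02),("tape",mask(c,[95,150,80],[125,255,255],(185,215,228,252)),.02),("cork",mask(c,[8,60,120],[20,200,255],(180,115,290,177)),0.003)]:
    P=cv2.boundingRect(m); b=cv2.boxPoints(cv2.minAreaRect(cv2.findNonZero(m)))
    print(n,P,[plane(c,*p,z).round(3)[:2].tolist() for p in b])
E
```

```text
h [0.673 0.206 0.031]
h [0.674 0.098 0.031]
tip [ 0.686 -0.034  0.027]
cam in tool [ 0.084 -0.    -0.154] axis [-0.3    0.     0.954]
shift [ 662.6 -566.6  -29.5] rot [-1.00e-03 -0.00e+00 -1.18e+00] rows 14.0
clamp (226, 223, 39, 33) [[0.396, 0.131], [0.446, 0.049], [0.392, 0.017], [0.343, 0.098]]
tape (190, 217, 34, 33) [[0.411, 0.243], [0.47, 0.181], [0.404, 0.121], [0.346, 0.183]]
cork (186, 120, 99, 53) [[0.707, 0.246], [0.739, -0.03], [0.618, -0.042], [0.587, 0.229]]
```

Call:
drive_tool(moves=[{"z":-70},{"x":60,"y":-50,"z":-80},{"x":663,"y":-567,"z":-80,"rz":-1.18},{"x":663,"y":-567,"z":-80,"rz":-1.18},{"x":663,"y":-567,"z":-80,"rz":-1.18},{"x":663,"y":-567,"z":-80,"rz":-1.18},{"x":663,"y":-567,"z":-80,"rz":-1.18},{"x":663,"y":-567,"z":-80,"rz":-1.18},{"x":663,"y":-567,"z":-80,"rz":-1.18},{"x":663,"y":-567,"z":-80,"rz":-1.18},{"x":663,"y":-567,"z":-80,"rz":-1.18},{"x":663,"y":-567,"z":-80,"rz":-1.18},{"x":663,"y":-567,"z":-80,"rz":-1.18},{"x":663,"y":-567,"z":-30,"rz":-1.18},{"x":663,"y":-567,"z":-30,"rz":-1.18},{"x":663,"y":-567,"z":-30,"rz":-1.18},{"x":663,"y":-567,"z":-30,"rz":-1.18},{"x":663,"y":-567,"z":-30,"rz":-1.18},{"x":663,"y":-567,"z":-30,"rz":-1.18}])

```text
invalid input at $.moves[0]: expected keys x, y, z, rx, ry, rz, fingers
```

Call:
drive_tool(moves=[{"x":0,"y":0,"z":-60,"rx":0,"ry":0,"rz":0,"fingers":-1},{"x":660,"y":-565,"z":-80,"rx":0,"ry":0,"rz":-1.18,"fingers":-1},{"x":660,"y":-565,"z":-80,"rx":0,"ry":0,"rz":-1.18,"fingers":-1},{"x":660,"y":-565,"z":-80,"rx":0,"ry":0,"rz":-1.18,"fingers":-1},{"x":660,"y":-565,"z":-80,"rx":0,"ry":0,"rz":-1.18,"fingers":-1},{"x":660,"y":-565,"z":-80,"rx":0,"ry":0,"rz":-1.18,"fingers":-1},{"x":660,"y":-565,"z":-80,"rx":0,"ry":0,"rz":-1.18,"fingers":-1},{"x":660,"y":-565,"z":-80,"rx":0,"ry":0,"rz":-1.18,"fingers":-1},{"x":660,"y":-565,"z":-80,"rx":0,"ry":0,"rz":-1.18,"fingers":-1},{"x":660,"y":-565,"z":-80,"rx":0,"ry":0,"rz":-1.18,"fingers":-1},{"x":660,"y":-565,"z":-80,"rx":0,"ry":0,"rz":-1.18,"fingers":-1},{"x":660,"y":-565,"z":-80,"rx":0,"ry":0,"rz":-1.18,"fingers":-1},{"x":660,"y":-565,"z":-80,"rx":0,"ry":0,"rz":-1.18,"fingers":-1},{"x":660,"y":-565,"z":-80,"rx":0,"ry":0,"rz":-1.18,"fingers":-1},{"x":660,"y":-565,"z":-80,"rx":0,"ry":0,"rz":-1.18,"fingers":-1},{"x":660,"y":-565,"z":-30,"rx":0,"ry":0,"rz":-1.18,"fingers":-1},{"x":660,"y":-565,"z":-30,"rx":0,"ry":0,"rz":-1.18,"fingers":-1},{"x":660,"y":-565,"z":-30,"rx":0,"ry":0,"rz":-1.18,"fingers":-1}])

```text
time_s: 2.55
tool_pos: [0.6536, 0.1262, 0.2619]
tool_rot: [179.9, 0.0, 85.9]
force: [0.4, -0.8, 0.2]
grip_width: 0.0872
grasp_force: 0.0
```

Run:
```python
from h import *
from cell import sensors
o=sensors.get_obs(); print(o["tool_pos"],o["tool_rot"],o["qpos"].round(1),o["time_s"])
w=cam("wrist"); save(w,"w1"); np.save("w1.npy",w,allow_pickle=True)
for X in ([.674,.206,.031],[.674,.098,.031],[.686,-.034,.005]): print(proj(w,X))
```

```text
[0.65362974 0.12617055 0.26190436] [1.79929224e+02 2.53287445e-02 8.58737388e+01] [ 18.1  25.2 -43.9  76.8  17.3  84.7 -28.7] 2.55
[291.14834599 121.13053173]
[295.984598   203.63163738]
[307.36913556 278.44044099]
```

View pics/w1.png

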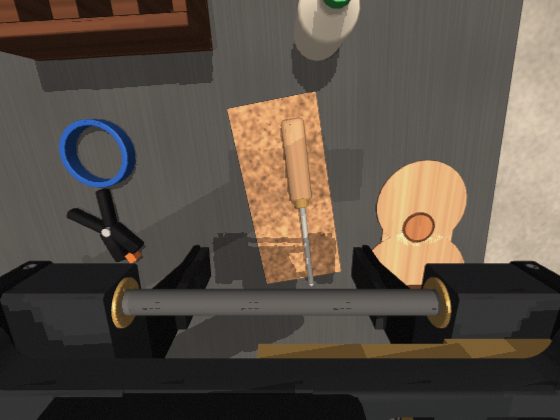

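The wrist view shows the hook handle from (293,119) to (300,206) and the shank end at (312,285). The mat is beneath, and the clamp, tape and glue are clear of it.

Run:
```python
from h import *
w=np.load("w1.npy",allow_pickle=True).item(); c=cam("top")
for n,a,b in [("butt",(293,119),(195.6,140.4)),("ferr",(301,203),(235,138.0)),("tip",(312,284),(280.5,132))]:
    X,e=tri([(w,*a),(c,*b)]); print(n,X.round(4),np.round(e,4))
a=plane(w,293,119,.031);b=plane(w,300.5,206,.031);t=plane(w,312,285,.012)
print(a,b,np.linalg.norm(a-b),t); d=(b-a)/np.linalg.norm(b-a); m=a+d*.055; print("mid",m,dirxy(d),"tip pred",m+d*.185)
# shelf front edge: slat front top corner pixels, from top crop
for u,v in [(361,117.2),(367,241)]: print("slat corner z.117",plane(c,u,v,.117).round(3))
g=m+d*0.015
goto([g[0],g[1],.08],[180,0,dirxy(d)+180]); goto([g[0],g[1],.014],[180,0,dirxy(d)+180])
```

```text
butt [0.6769 0.2084 0.0209] [0. 0.]
ferr [0.6807 0.0952 0.0166] [0.0013 0.0013]
tip [ 0.6911 -0.0362  0.0175] [0.0009 0.0009]
[0.67647057 0.20837946 0.031     ] [0.67998084 0.09418238 0.031     ] 0.11425102355928406 [ 0.6922984  -0.04202359  0.012     ]
mid [0.6781604  0.15340543 0.031     ] -88.2393556241053 tip pred [ 0.68384438 -0.03150723  0.031     ]
slat corner z.117 [ 0.678 -0.248  0.117]
slat corner z.117 [ 0.35  -0.231  0.117]
shift [ 13.6  23.  183.1] rot [ 0.003 -0.    -0.103] rows 3.0
shift [ 13.6  22.8 249.1] rot [ 0.003 -0.    -0.103] rows 4.0
```

Call:
drive_tool(moves=[{"x":14,"y":24,"z":60,"rx":0,"ry":0,"rz":-0.12,"fingers":-1},{"x":14,"y":24,"z":120,"rx":0,"ry":0,"rz":-0.12,"fingers":-1},{"x":14,"y":24,"z":180,"rx":0,"ry":0,"rz":-0.12,"fingers":-1},{"x":14,"y":24,"z":220,"rx":0,"ry":0,"rz":-0.12,"fingers":-1},{"x":14,"y":24,"z":240,"rx":0,"ry":0,"rz":-0.12,"fingers":-1},{"x":14,"y":24,"z":247,"rx":0,"ry":0,"rz":-0.12,"fingers":-1},{"x":14,"y":24,"z":247,"rx":0,"ry":0,"rz":-0.12,"fingers":-1},{"x":14,"y":24,"z":247,"rx":0,"ry":0,"rz":-0.12,"fingers":1},{"x":14,"y":24,"z":247,"rx":0,"ry":0,"rz":-0.12,"fingers":1},{"x":14,"y":24,"z":247,"rx":0,"ry":0,"rz":-0.12,"fingers":1},{"x":14,"y":24,"z":247,"rx":0,"ry":0,"rz":-0.12,"fingers":1},{"x":14,"y":24,"z":247,"rx":0,"ry":0,"rz":-0.12,"fingers":1},{"x":14,"y":24,"z":247,"rx":0,"ry":0,"rz":-0.12,"fingers":1},{"x":14,"y":24,"z":247,"rx":0,"ry":0,"rz":-0.12,"fingers":1}], force=40)

```text
time_s: 4.4
tool_pos: [0.678, 0.1397, 0.0135]
tool_rot: [-180.0, 0.0, 92.9]
force: [0.7, 0.2, 0.4]
grip_width: 0.0299
grasp_force: 39.9
```

Call:
drive_tool(moves=[{"x":0,"y":0,"z":-40,"rx":0,"ry":0,"rz":0,"fingers":1},{"x":0,"y":0,"z":-90,"rx":0,"ry":0,"rz":0,"fingers":1},{"x":-20,"y":-40,"z":-130,"rx":0,"ry":0,"rz":0,"fingers":1},{"x":-60,"y":-90,"z":-170,"rx":0,"ry":0,"rz":0.1,"fingers":1},{"x":-60,"y":-150,"z":-200,"rx":0,"ry":-0.15,"rz":0.1,"fingers":1},{"x":-60,"y":-150,"z":-220,"rx":0,"ry":-0.3,"rz":0.1,"fingers":1},{"x":-60,"y":-150,"z":-220,"rx":0,"ry":-0.45,"rz":0.1,"fingers":1},{"x":-60,"y":-150,"z":-220,"rx":0,"ry":-0.52,"rz":0.1,"fingers":1},{"x":-60,"y":-150,"z":-220,"rx":0,"ry":-0.52,"rz":0.1,"fingers":1},{"x":-60,"y":-150,"z":-220,"rx":0,"ry":-0.52,"rz":0.1,"fingers":1}])

```text
time_s: 5.65
tool_pos: [0.5313, 0.0718, 0.2334]
tool_rot: [178.3, 29.7, 86.5]
force: [0.3, 0.5, -1.3]
grip_width: 0.0294
grasp_force: 39.9
```

Run:
```python
from h import *
from cell import sensors
o=sensors.get_obs(); print(o["tool_pos"],o["tool_rot"],o["qpos"].round(1),o["grip_width"])
w=cam("wrist"); save(w,"w2"); np.save("w2.npy",w,allow_pickle=True)
c=cam("top"); np.save("t2.npy",c,allow_pickle=True)
for n,p in dict(frontL=(360.5,117),frontR=(366.75,241.25),rearL=(475,116.25),rearR=(488.25,240.5)).items(): print(n,plane(c,*p,.117).round(3))
for p in [(379.5,144.5),(383,227)]: print("wall",plane(c,*p,.04).round(3))
```

```text
[0.53128648 0.07175806 0.23337188] [178.34578803  29.68720743  86.51378908] [ 10.7  17.7 -46.   94.5  36.3  92.5 -43.7] 0.029408508929144376
frontL [ 0.679 -0.247  0.117]
frontR [ 0.35  -0.231  0.117]
rearL [ 0.664 -0.549  0.117]
rearR [ 0.335 -0.53   0.117]
wall [ 0.628 -0.31   0.04 ]
wall [ 0.394 -0.295  0.04 ]
```

View pics/w2.png

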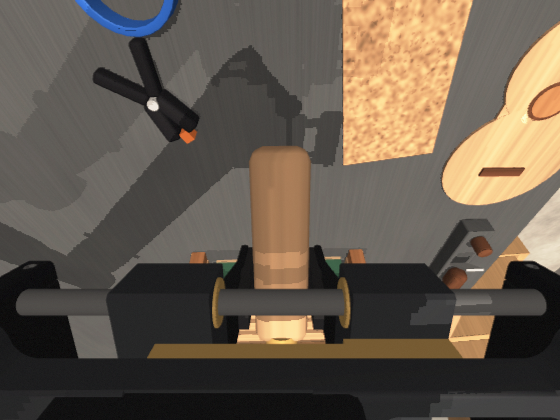

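The view shows the hook gripped squarely. The shelf's front posts are at (198,258) and (357,258), and a green strip of tray lip starts at about row 262 between them.

Run:
```python
from h import *
w=np.load("w2.npy",allow_pickle=True).item()
m=mask(w,[60,60,20],[95,255,255]); 
n,l,s,ce=cv2.connectedComponentsWithStats(m); print([(r.tolist()) for r in s[1:] if r[4]>15])
for u in range(205,350,8):
    r=np.nonzero(m[:,u])[0]
    if len(r): print(u,r.min(),r.max(),plane(w,u,r.min(),0).round(3)[:2],plane(w,u,r.min(),.04).round(3)[:2],plane(w,u,r.max(),.04).round(3)[:2])
save(w,"w2c",(180,235,380,350),4)
```

```text
[[325, 260, 16, 17, 161], [222, 263, 14, 15, 113]]
229 263 271 [ 0.418 -0.276] [ 0.433 -0.215] [ 0.428 -0.241]
325 261 261 [ 0.611 -0.285] [ 0.602 -0.223] [ 0.602 -0.223]
333 260 271 [ 0.627 -0.283] [ 0.616 -0.221] [ 0.619 -0.258]
```

View pics/w2c.png

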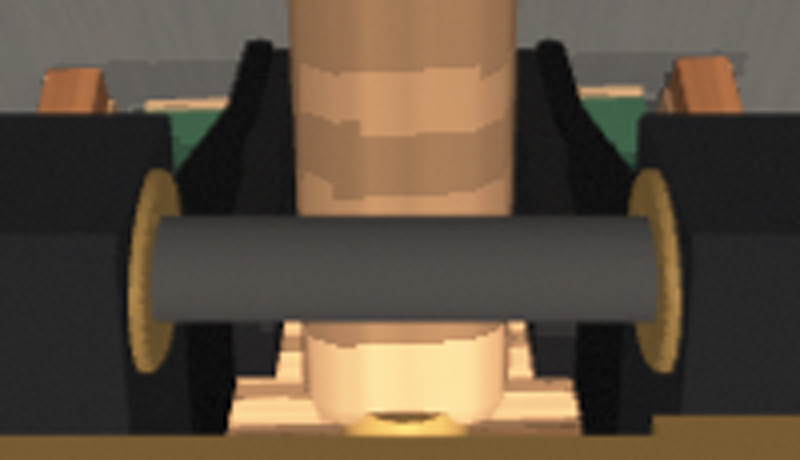

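Run:
```python
from h import *
goto([.5247,-.038,.12],[180,0,87.1])
```

```text
shift [-38.6  -4.5 153. ] rot [ 0.026  0.519 -0.004] rows 2.8
```

Call:
drive_tool(moves=[{"x":-10,"y":-4,"z":30,"rx":0.01,"ry":0.15,"rz":0,"fingers":1},{"x":-20,"y":-4,"z":60,"rx":0.02,"ry":0.3,"rz":0,"fingers":1},{"x":-30,"y":-4.5,"z":100,"rx":0.026,"ry":0.45,"rz":0,"fingers":1},{"x":-39,"y":-4.5,"z":153,"rx":0.026,"ry":0.519,"rz":-0.004,"fingers":1},{"x":-39,"y":-4.5,"z":153,"rx":0.026,"ry":0.519,"rz":-0.004,"fingers":1},{"x":-39,"y":-4.5,"z":153,"rx":0.026,"ry":0.519,"rz":-0.004,"fingers":1}])

```text
time_s: 6.5
tool_pos: [0.5247, -0.0378, 0.1205]
tool_rot: [180.0, 0.0, 87.1]
force: [0.6, 0.1, -0.8]
grip_width: 0.0298
grasp_force: 39.9
```

Run:
```python
from h import *
c=cam("top"); save(c,"t3",(300,100,440,240),4)
from cell import sensors
o=sensors.get_obs();R0=Ro.from_euler("xyz",o["tool_rot"],degrees=True)
T=o["tool_pos"]+R0.apply([-.171,0,.0085]); print(o["tool_pos"],o["tool_rot"],T,proj(c,T), (proj(c,T)-[300,100])*4)
goto([.5247,-.038,.065],[180,0,87.1]);goto([.5195,-.135,.065],[180,0,87.1])
```

```text
[ 0.52527068 -0.03661798  0.12098637] [1.79926746e+02 1.21109629e-02 8.72698950e+01] [ 0.5171365  -0.2074262   0.11252252] [350.87604142 177.11752196] [203.50416567 308.47008785]
shift [-1.4 -0.6 56. ] rot [0.001 0.    0.003] rows 0.9
shift [-98.5  -1.1  56. ] rot [0.001 0.    0.003] rows 1.8
```

View pics/t3.png

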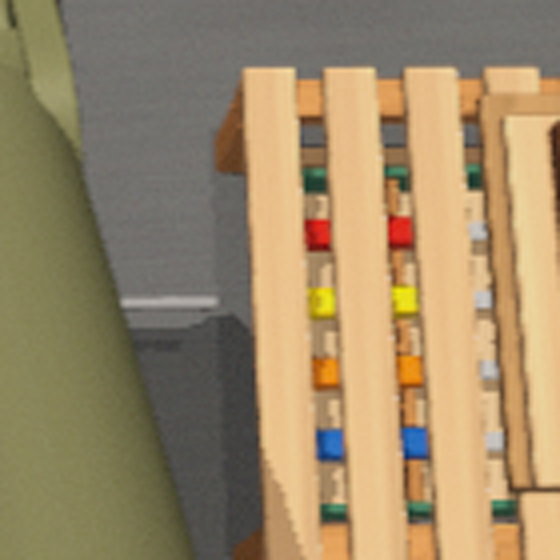

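The shank end is at crop (217,301), which matches the prediction once its height is allowed for. Next I insert the hook above the lip, lower it and pull.

Call:
drive_tool(moves=[{"x":0,"y":0,"z":55,"rx":0,"ry":0,"rz":0,"fingers":1},{"x":0,"y":0,"z":55,"rx":0,"ry":0,"rz":0,"fingers":1},{"x":-25,"y":-1,"z":55,"rx":0,"ry":0,"rz":0,"fingers":1},{"x":-50,"y":-1,"z":55,"rx":0,"ry":0,"rz":0,"fingers":1},{"x":-75,"y":-1,"z":55,"rx":0,"ry":0,"rz":0,"fingers":1},{"x":-98,"y":-1,"z":55,"rx":0,"ry":0,"rz":0,"fingers":1},{"x":-98,"y":-1,"z":55,"rx":0,"ry":0,"rz":0,"fingers":1},{"x":-98,"y":-1,"z":65,"rx":0,"ry":0,"rz":0,"fingers":1},{"x":-98,"y":-1,"z":75,"rx":0,"ry":0,"rz":0,"fingers":1},{"x":-98,"y":-1,"z":85,"rx":0,"ry":0,"rz":0,"fingers":1},{"x":-98,"y":-1,"z":85,"rx":0,"ry":0,"rz":0,"fingers":1},{"x":-98,"y":-1,"z":85,"rx":0,"ry":0,"rz":0,"fingers":1},{"x":-98,"y":-1,"z":85,"rx":0,"ry":0,"rz":0,"fingers":1}])

```text
time_s: 8.18
tool_pos: [0.5191, -0.1352, 0.0353]
tool_rot: [180.0, 0.0, 87.2]
force: [-0.5, -0.1, -1.0]
grip_width: 0.0296
grasp_force: 39.9
```

Call:
drive_tool(moves=[{"x":5,"y":0,"z":0,"rx":0,"ry":0,"rz":0,"fingers":1},{"x":10,"y":0,"z":0,"rx":0,"ry":0,"rz":0,"fingers":1},{"x":15,"y":0,"z":0,"rx":0,"ry":0,"rz":0,"fingers":1},{"x":20,"y":0,"z":0,"rx":0,"ry":0,"rz":0,"fingers":1},{"x":25,"y":0,"z":0,"rx":0,"ry":0,"rz":0,"fingers":1},{"x":30,"y":0,"z":0,"rx":0,"ry":0,"rz":0,"fingers":1},{"x":36,"y":0,"z":0,"rx":0,"ry":0,"rz":0,"fingers":1}])

```text
time_s: 9.05
tool_pos: [0.5204, -0.1009, 0.0349]
tool_rot: [-180.0, 0.1, 87.2]
force: [-0.5, -4.2, -2.5]
grip_width: 0.0297
grasp_force: 39.9
```

Call:
drive_tool(moves=[{"x":10,"y":0,"z":0,"rx":0,"ry":0,"rz":0,"fingers":1},{"x":22,"y":0,"z":0,"rx":0,"ry":0,"rz":0,"fingers":1},{"x":34,"y":0,"z":0,"rx":0,"ry":0,"rz":0,"fingers":1},{"x":46,"y":0,"z":0,"rx":0,"ry":0,"rz":0,"fingers":1},{"x":58,"y":0,"z":0,"rx":0,"ry":0,"rz":0,"fingers":1},{"x":70,"y":0,"z":0,"rx":0,"ry":0,"rz":0,"fingers":1},{"x":82,"y":0,"z":0,"rx":0,"ry":0,"rz":0,"fingers":1},{"x":94,"y":0,"z":0,"rx":0,"ry":0,"rz":0,"fingers":1},{"x":106,"y":0,"z":0,"rx":0,"ry":0,"rz":0,"fingers":1},{"x":118,"y":0,"z":0,"rx":0,"ry":0,"rz":0,"fingers":1},{"x":130,"y":0,"z":0,"rx":0,"ry":0,"rz":0,"fingers":1},{"x":142,"y":0,"z":0,"rx":0,"ry":0,"rz":0,"fingers":1},{"x":154,"y":0,"z":0,"rx":0,"ry":0,"rz":0,"fingers":1},{"x":166,"y":0,"z":0,"rx":0,"ry":0,"rz":0,"fingers":1},{"x":178,"y":0,"z":0,"rx":0,"ry":0,"rz":0,"fingers":1},{"x":190,"y":0,"z":0,"rx":0,"ry":0,"rz":0,"fingers":1},{"x":197,"y":0,"z":0,"rx":0,"ry":0,"rz":0,"fingers":1},{"x":197,"y":0,"z":0,"rx":0,"ry":0,"rz":0,"fingers":1},{"x":197,"y":0,"z":0,"rx":0,"ry":0,"rz":0,"fingers":1}])

```text
time_s: 11.42
tool_pos: [0.5302, 0.0991, 0.0351]
tool_rot: [-180.0, -0.1, 87.3]
force: [0.1, 0.5, -2.8]
grip_width: 0.0299
grasp_force: 39.9
```

Run:
```python
from h import *
c=cam("top"); save(c,"t4",(170,90,450,290),2.8)
```

```text
(no output)
```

View pics/t4.png

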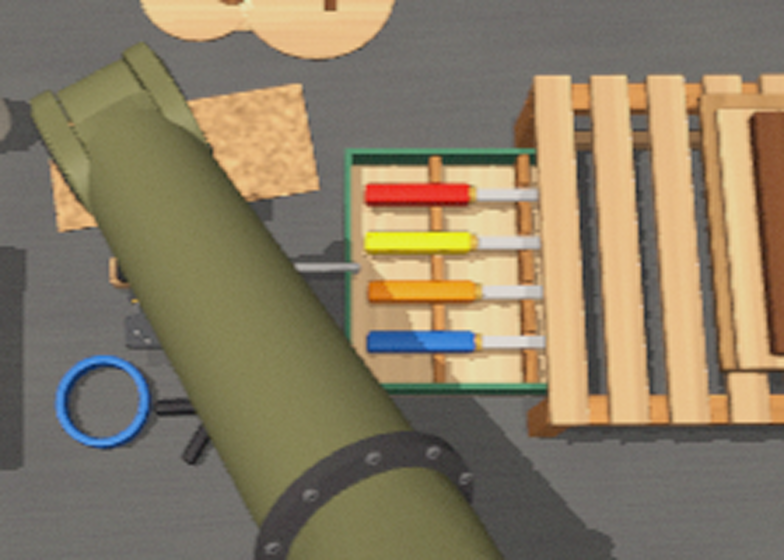

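The tray is well out, with its lip at crop x≈348. The four files lie in order and the hook tip is still behind the lip. Next I lift the hook and lay it on the mat.

Run:
```python
from h import *
goto([.658,.147,.10],[180,0,95]);goto([.658,.147,.015],[180,0,95])
```

```text
shift [ 54.4 125.4 -64.8] rot [ 0.    -0.002 -0.135] rows 2.4
shift [ 54.2 125.4  20.2] rot [ 0.    -0.002 -0.135] rows 2.2
```

Call:
drive_tool(moves=[{"x":-3,"y":0,"z":-20,"rx":0,"ry":0,"rz":0,"fingers":1},{"x":-3,"y":0,"z":-60,"rx":0,"ry":0,"rz":0,"fingers":1},{"x":10,"y":20,"z":-70,"rx":0,"ry":0,"rz":0,"fingers":1},{"x":30,"y":70,"z":-70,"rx":0,"ry":0,"rz":-0.07,"fingers":1},{"x":54,"y":125,"z":-65,"rx":0,"ry":0,"rz":-0.135,"fingers":1},{"x":54,"y":125,"z":-30,"rx":0,"ry":0,"rz":-0.135,"fingers":1},{"x":54,"y":125,"z":0,"rx":0,"ry":0,"rz":-0.135,"fingers":1},{"x":54,"y":125,"z":12,"rx":0,"ry":0,"rz":-0.135,"fingers":1},{"x":54,"y":125,"z":20,"rx":0,"ry":0,"rz":-0.135,"fingers":1},{"x":54,"y":125,"z":20,"rx":0,"ry":0,"rz":-0.135,"fingers":1},{"x":54,"y":125,"z":20,"rx":0,"ry":0,"rz":-0.135,"fingers":-1},{"x":54,"y":125,"z":20,"rx":0,"ry":0,"rz":-0.135,"fingers":-1},{"x":54,"y":125,"z":20,"rx":0,"ry":0,"rz":-0.135,"fingers":-1},{"x":54,"y":125,"z":20,"rx":0,"ry":0,"rz":-0.135,"fingers":-1},{"x":54,"y":125,"z":-20,"rx":0,"ry":0,"rz":-0.135,"fingers":-1},{"x":54,"y":125,"z":-80,"rx":0,"ry":0,"rz":-0.135,"fingers":-1},{"x":54,"y":125,"z":-140,"rx":0,"ry":0,"rz":-0.135,"fingers":-1}])

```text
time_s: 13.6
tool_pos: [0.6573, 0.1455, 0.1763]
tool_rot: [-179.9, 0.0, 95.0]
force: [0.7, -0.2, 0.0]
grip_width: 0.0855
grasp_force: 0.0
```

Run:
```python
from h import *
goto([.525,-.18,.22],[180,0,87.1])
```

```text
shift [-312.8 -160.1  -43.4] rot [-0.001  0.     0.137] rows 5.7
```

Call:
drive_tool(moves=[{"x":-50,"y":-25,"z":-43,"rx":0,"ry":0,"rz":0.05,"fingers":-1},{"x":-105,"y":-55,"z":-43,"rx":0,"ry":0,"rz":0.1,"fingers":-1},{"x":-160,"y":-80,"z":-43,"rx":0,"ry":0,"rz":0.137,"fingers":-1},{"x":-215,"y":-110,"z":-43,"rx":0,"ry":0,"rz":0.137,"fingers":-1},{"x":-270,"y":-138,"z":-43,"rx":0,"ry":0,"rz":0.137,"fingers":-1},{"x":-313,"y":-160,"z":-43,"rx":0,"ry":0,"rz":0.137,"fingers":-1},{"x":-313,"y":-160,"z":-43,"rx":0,"ry":0,"rz":0.137,"fingers":-1},{"x":-313,"y":-160,"z":-43,"rx":0,"ry":0,"rz":0.137,"fingers":-1}])

```text
time_s: 14.6
tool_pos: [0.5256, -0.1794, 0.2182]
tool_rot: [180.0, -0.0, 87.1]
force: [0.4, -0.0, -0.3]
grip_width: 0.0872
grasp_force: 0.0
```

```bash
cat > files.py <<'E'
from h import *
COL=dict(red=([172,120,90],[180,255,255]),yellow=([25,130,120],[34,255,255]),orange=([9,210,150],[18,255,255]),blue=([105,140,60],[120,255,255]))
def find(c,box):
    out={}
    for k,(lo,hi) in COL.items():
        m=mask(c,lo,hi,box)
        if k=="red": m|=mask(c,[0,180,90],[6,255,255],box)
        n,l,s,ce=cv2.connectedComponentsWithStats(m)
        if n<2: continue
        i=1+np.argmax(s[1:,4]); (cx,cy),(a,b),an=cv2.minAreaRect(cv2.findNonZero((l==i).astype(np.uint8)))
        out[k]=(cx,cy,a,b,an,s[i].tolist())
    return out
E
python3 - <<'E'
from files import *
from cell import sensors
w=cam("wrist"); c=cam("top"); save(w,"w5"); np.save("w5.npy",w,allow_pickle=True)
fw=find(w,(0,0,560,262)); ft=find(c,(290,130,450,250))
for k in COL:
    if k in fw:
        x,y,a,b,an,s=fw[k]; P=plane(w,s[0]+s[2]/2,s[1],.044); Q=plane(w,s[0]+s[2]/2,s[1]+s[3],.044)
        print(k,"w",np.round([x,y,a,b,an],1),s,"z44 centre",plane(w,x,y,.044).round(4),P.round(3),Q.round(3))
    if k in ft: x,y,a,b,an,s=ft[k]; print("   t",np.round([x,y,a,b,an],1),s,plane(c,x,y,.044).round(4))
    if k in fw and k in ft: print("   tri",tri([(w,*fw[k][:2]),(c,*ft[k][:2])]))
print(sensors.get_obs()["tool_pos"])
E
```

```text
red w [343.1 151.1  18.6  94.8   2.9] [332, 104, 23, 95, 1647] z44 centre [ 0.5979 -0.133   0.044 ] [ 0.598 -0.084  0.044] [ 0.599 -0.188  0.044]
   t [318.5 159.    8.   35.   90. ] [301, 155, 36, 9, 253] [ 0.5936 -0.1361  0.044 ]
   tri (array([ 0.60468748, -0.13825891,  0.01118912]), [np.float64(0.0015493441903958005), np.float64(0.0015493441903957786)])
yellow w [299. 150.  92.  16.  90.] [291, 104, 17, 93, 1284] z44 centre [ 0.5494 -0.1294  0.044 ] [ 0.551 -0.082  0.044] [ 0.548 -0.183  0.044]
   t [317. 176.   6.  34.  90.] [300, 173, 35, 7, 231] [ 0.545  -0.1283  0.044 ]
   tri (array([ 0.55047232, -0.13082419,  0.02515388]), [np.float64(0.0005122841228644236), np.float64(0.0005122841228644559)])
   t [320. 193.   6.  36.  90.] [302, 190, 37, 7, 156] [ 0.4965 -0.1329  0.044 ]
blue w [209.3 151.4  93.9  18.3  86.4] [198, 105, 23, 94, 1669] z44 centre [ 0.4505 -0.126   0.044 ] [ 0.457 -0.078  0.044] [ 0.444 -0.18   0.044]
   t [319.5 211.5   7.   37.   90. ] [301, 208, 38, 8, 256] [ 0.4454 -0.1277  0.044 ]
   tri (array([ 0.44763067, -0.12795548,  0.03265864]), [np.float64(0.0009234545742653961), np.float64(0.0009234545742653812)])
[ 0.52600208 -0.17818944  0.21813556]
```

View pics/w5.png

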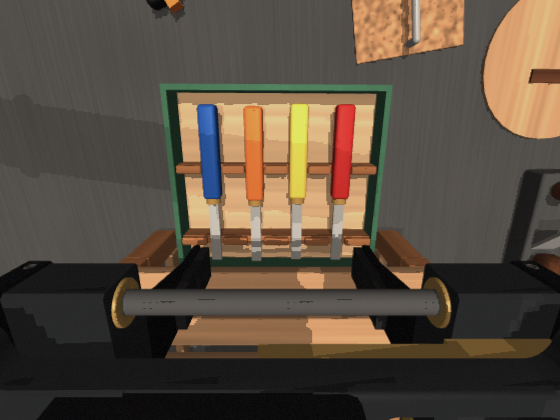

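The view shows the files: blue (209,151), orange (254,152), yellow (299,150), red (343,151). The tray is square and the hook tip is on the mat at the top. Next I look at the block from above.

Run:
```python
from h import *
goto([.46,.20,.28],[180,0,90])
```

```text
shift [374.7 -83.8 -61.7] rot [-0.    -0.    -0.047] rows 6.2
```

Call:
drive_tool(moves=[{"x":55,"y":-12,"z":-30,"rx":0,"ry":0,"rz":-0.047,"fingers":0.1},{"x":115,"y":-25,"z":-60,"rx":0,"ry":0,"rz":-0.047,"fingers":0.1},{"x":175,"y":-40,"z":-62,"rx":0,"ry":0,"rz":-0.047,"fingers":0.1},{"x":235,"y":-55,"z":-62,"rx":0,"ry":0,"rz":-0.047,"fingers":0.1},{"x":295,"y":-68,"z":-62,"rx":0,"ry":0,"rz":-0.047,"fingers":0.1},{"x":350,"y":-80,"z":-62,"rx":0,"ry":0,"rz":-0.047,"fingers":0.1},{"x":375,"y":-84,"z":-62,"rx":0,"ry":0,"rz":-0.047,"fingers":0.1},{"x":375,"y":-84,"z":-62,"rx":0,"ry":0,"rz":-0.047,"fingers":0.1}])

```text
time_s: 15.7
tool_pos: [0.4588, 0.2027, 0.2802]
tool_rot: [-180.0, -0.0, 90.3]
force: [0.6, -0.7, 0.9]
grip_width: 0.0395
grasp_force: 0.0
```

Run:
```python
from h import *
from cell import sensors
w=cam("wrist"); save(w,"w6"); np.save("w6.npy",w,allow_pickle=True); o=sensors.get_obs(); print(o["qpos"].round(1),o["tool_pos"],o["grip_width"])
```

```text
[ 32.5   1.6 -59.3  97.7   1.4  81.5 -26.9] [0.4596165  0.20021158 0.27996513] 0.03924127999820632
```

View pics/w6.png

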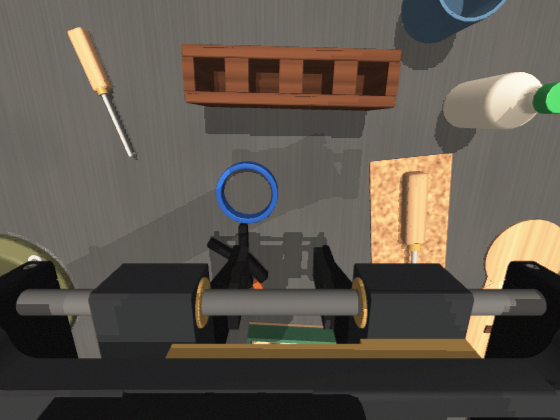

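The view shows the block at about (183–400, 45–107) with four pockets in a row, and the hook lying well on the mat at (415,205).

Run:
```python
from h import *
w=np.load("w6.npy",allow_pickle=True).item(); im=w["image"].astype(int); 
for u in (208,236,264,290,318,345,374): print(u,[int(im[v,u,0]) for v in range(38,114)])
for v in (55,62,80): print(v,[int(im[v,u,0]) for u in range(178,406,2)])
print(np.round(w["R"],3),pos(w))
```

```text
208 [109, 109, 111, 110, 109, 110, 104, 129, 141, 102, 141, 150, 153, 153, 156, 157, 155, 148, 119, 71, 51, 48, 46, 45, 45, 45, 45, 44, 44, 44, 44, 45, 46, 43, 44, 45, 47, 48, 48, 48, 46, 45, 45, 44, 43, 40, 41, 41, 41, 41, 44, 45, 46, 84, 130, 141, 145, 150, 151, 153, 153, 155, 154, 151, 121, 61, 46, 44, 61, 73, 74, 74, 72, 73, 73, 72]
236 [109, 109, 110, 110, 108, 110, 108, 118, 136, 144, 147, 151, 155, 155, 155, 157, 156, 159, 127, 107, 134, 137, 133, 130, 134, 140, 145, 147, 150, 151, 153, 151, 148, 145, 142, 139, 137, 136, 131, 125, 119, 121, 126, 129, 138, 146, 144, 146, 144, 141, 139, 138, 136, 116, 125, 139, 144, 148, 152, 155, 155, 159, 155, 156, 141, 108, 56, 46, 44, 52, 71, 75, 75, 76, 75, 75]
264 [111, 109, 109, 109, 109, 110, 109, 110, 138, 145, 146, 150, 153, 156, 156, 155, 154, 155, 156, 131, 98, 57, 46, 46, 47, 45, 46, 44, 43, 43, 46, 47, 46, 48, 57, 93, 92, 90, 90, 88, 94, 101, 101, 100, 98, 95, 95, 92, 91, 87, 80, 83, 85, 87, 80, 135, 144, 147, 152, 152, 155, 154, 154, 154, 156, 132, 82, 50, 45, 46, 64, 75, 75, 75, 76, 75]
290 [109, 109, 110, 111, 113, 112, 112, 112
[... 2408 characters left out ...]
51, 51, 51, 52, 51, 51, 54, 52, 124, 128, 130, 110, 110, 125, 80, 75]
80 [107, 109, 110, 129, 129, 129, 128, 129, 98, 43, 43, 43, 45, 44, 43, 45, 45, 46, 71, 78, 95, 99, 97, 98, 124, 125, 126, 125, 126, 126, 125, 125, 124, 124, 124, 81, 44, 44, 46, 78, 81, 99, 101, 101, 102, 101, 101, 101, 101, 101, 102, 120, 121, 120, 121, 121, 120, 121, 121, 120, 119, 120, 108, 100, 99, 98, 99, 100, 99, 98, 98, 98, 58, 47, 48, 46, 45, 43, 122, 122, 123, 121, 122, 125, 124, 123, 124, 125, 124, 107, 95, 95, 94, 56, 48, 50, 49, 48, 48, 47, 45, 47, 43, 44, 43, 126, 126, 127, 128, 126, 120, 109, 113, 113]
[[ 1.     0.005  0.001]
 [ 0.005 -0.954  0.3  ]
 [ 0.002 -0.3   -0.954]] [0.45922259 0.28605239 0.43451443]
```

Run:
```python
from h import *
w=np.load("w6.npy",allow_pickle=True).item(); c=cam("top")
C=[]
for a,b,v0,v1 in [(193.5,224.8,56.7,90.7),(248,280,57.8,92.5),(302.5,333.5,59.5,93.5),(357.5,389,60.5,95)]:
    L=plane(w,(a),(v0+v1)/2,.103);Rr=plane(w,b,(v0+v1)/2,.103);t=plane(w,(a+b)/2,v0,.103);q=plane(w,(a+b)/2,v1,.103)
    P=(L+Rr)/2; C.append(P); print(P.round(4),"w",np.linalg.norm(L-Rr).round(4),np.linalg.norm(t-q).round(4))
print(np.linalg.norm(C[0]-C[3]), dirxy(C[3]-C[0]))
# top-camera cross check/height
for P,p in zip(C[::-1],[(143.8,177),(143.5,198),(142.4,219.4),(141.3,241.5)]):
    print("top",plane(c,*p,.103).round(3), tri([(w,*proj(w,P)),(c,*p)])[0].round(3))
f=find=None
goto([.598,-.135,.12],[180,0,87.1])
```

```text
[0.3853 0.3307 0.103 ] w 0.0323 0.0322
[0.442  0.3296 0.103 ] w 0.0331 0.0328
[0.4979 0.3286 0.103 ] w 0.0321 0.0323
[0.5552 0.3277 0.103 ] w 0.0327 0.0329
0.16991544273743478 -0.9910355425545543
top [0.55  0.326 0.103] [0.555 0.329 0.095]
top [0.494 0.326 0.103] [0.499 0.331 0.087]
top [0.438 0.328 0.103] [0.441 0.331 0.092]
top [0.382 0.33  0.103] [0.383 0.332 0.096]
shift [-333.2  138.6  160. ] rot [-0.001  0.001  0.049] rows 6.3
```

Call:
drive_tool(moves=[{"x":0,"y":0,"z":-10,"rx":0,"ry":0.17,"rz":0,"fingers":0.1},{"x":0,"y":0,"z":-20,"rx":0,"ry":0.35,"rz":0,"fingers":0.1},{"x":0,"y":0,"z":-20,"rx":0,"ry":0.53,"rz":0,"fingers":0.1},{"x":0,"y":0,"z":-20,"rx":0,"ry":0.7,"rz":0,"fingers":0.1},{"x":0,"y":0,"z":-20,"rx":0,"ry":0.88,"rz":0,"fingers":0.1},{"x":0,"y":0,"z":-20,"rx":0,"ry":1.05,"rz":0,"fingers":0.1},{"x":0,"y":0,"z":-20,"rx":0,"ry":1.22,"rz":0,"fingers":0.1},{"x":0,"y":0,"z":-20,"rx":0,"ry":1.4,"rz":0,"fingers":0.1},{"x":0,"y":0,"z":-20,"rx":0,"ry":1.57,"rz":0,"fingers":0.1},{"x":0,"y":0,"z":-20,"rx":0,"ry":1.57,"rz":0,"fingers":0.1},{"x":0,"y":0,"z":-20,"rx":0,"ry":1.57,"rz":0,"fingers":0.1},{"x":0,"y":0,"z":-20,"rx":0,"ry":1.57,"rz":0,"fingers":0.1}])

```text
time_s: 17.3
tool_pos: [0.4607, 0.1987, 0.3011]
tool_rot: [145.4, -89.6, 124.4]
force: [-0.1, 0.0, -0.4]
grip_width: 0.039
grasp_force: 0.0
```

Run:
```python
from h import *
from cell import sensors
o=sensors.get_obs(); print(o["qpos"].round(1),o["tool_pos"]); print(Ro.from_euler("xyz",o["tool_rot"],degrees=True).as_matrix().round(3))
```

```text
[ 50.3  23.8 -37.7 119.1 -69.3  89.3  46.6] [0.46071065 0.19871574 0.30112797]
[[-0.004  1.     0.003]
 [ 0.006 -0.003  1.   ]
 [ 1.     0.004 -0.006]]
```

Call:
drive_tool(moves=[{"x":-50,"y":0,"z":10,"rx":0,"ry":0,"rz":0,"fingers":0.1},{"x":-100,"y":0,"z":20,"rx":0,"ry":0,"rz":0,"fingers":0.1},{"x":-150,"y":0,"z":30,"rx":0,"ry":0,"rz":0,"fingers":0.1},{"x":-156,"y":0,"z":30,"rx":0,"ry":0,"rz":0,"fingers":0.1},{"x":-156,"y":-70,"z":30,"rx":0,"ry":0,"rz":0,"fingers":0.1},{"x":-156,"y":-70,"z":30,"rx":0,"ry":0,"rz":0,"fingers":0.1},{"x":-156,"y":-70,"z":30,"rx":0,"ry":0,"rz":0,"fingers":0.1}])

```text
time_s: 18.18
tool_pos: [0.3915, 0.228, 0.1453]
tool_rot: [141.4, -89.7, 128.3]
force: [0.1, -0.3, -0.6]
grip_width: 0.0394
grasp_force: 0.0
```

Run:
```python
from h import *
from cell import sensors
o=sensors.get_obs(); print(o["qpos"].round(1),o["tool_pos"],o["force"].round(1)); print(Ro.from_euler("xyz",o["tool_rot"],degrees=True).as_matrix().round(3))
goto([.47,.12,.25],[180,0,88])
```

```text
[ 47.4  39.7 -33.2 128.  -63.9  77.7  66.4] [0.39150034 0.22797828 0.14529194] [ 0.1 -0.3 -0.6]
[[-0.003  1.     0.005]
 [ 0.004 -0.005  1.   ]
 [ 1.     0.003 -0.004]]
shift [ 104.1   79.3 -108. ] rot [-0.022 -1.567  0.026] rows 8.4
```

Call:
drive_tool(moves=[{"x":50,"y":20,"z":-25,"rx":0,"ry":0,"rz":0,"fingers":0.1},{"x":100,"y":40,"z":-50,"rx":0,"ry":-0.18,"rz":0,"fingers":0.1},{"x":110,"y":70,"z":-90,"rx":0,"ry":-0.36,"rz":0,"fingers":0.1},{"x":110,"y":100,"z":-130,"rx":0,"ry":-0.54,"rz":0,"fingers":0.1},{"x":110,"y":120,"z":-170,"rx":0,"ry":-0.72,"rz":0,"fingers":0.1},{"x":110,"y":140,"z":-210,"rx":0,"ry":-0.9,"rz":0,"fingers":0.1},{"x":110,"y":160,"z":-250,"rx":0,"ry":-1.08,"rz":0.01,"fingers":0.1},{"x":110,"y":180,"z":-290,"rx":0,"ry":-1.26,"rz":0.02,"fingers":0.1},{"x":100,"y":200,"z":-330,"rx":-0.03,"ry":-1.44,"rz":0.03,"fingers":0.1},{"x":80,"y":208,"z":-362,"rx":-0.03,"ry":-1.567,"rz":0.034,"fingers":0.1},{"x":60,"y":208,"z":-362,"rx":-0.03,"ry":-1.567,"rz":0.034,"fingers":0.1},{"x":60,"y":208,"z":-362,"rx":-0.03,"ry":-1.567,"rz":0.034,"fingers":0.1}])

```text
time_s: 19.68
tool_pos: [0.5959, -0.1329, 0.203]
tool_rot: [-179.7, -0.3, 87.4]
force: [-0.9, -0.9, -0.2]
grip_width: 0.0392
grasp_force: 0.0
```

Run:
```python
from h import *
goto([.5995,-.134,.024],[180,0,87.1])
```

```text
shift [ -1.9   4.8 179. ] rot [-0.006 -0.006  0.006] rows 2.9
```

Call:
drive_tool(moves=[{"x":-2,"y":4.5,"z":50,"rx":-0.006,"ry":-0.006,"rz":0.006,"fingers":0.1},{"x":-2,"y":4.5,"z":100,"rx":-0.006,"ry":-0.006,"rz":0.006,"fingers":0.1},{"x":-2,"y":4.5,"z":135,"rx":-0.006,"ry":-0.006,"rz":0.006,"fingers":0.1},{"x":-2,"y":4.5,"z":160,"rx":-0.006,"ry":-0.006,"rz":0.006,"fingers":0.1},{"x":-2,"y":4.5,"z":178,"rx":-0.006,"ry":-0.006,"rz":0.006,"fingers":0.1},{"x":-2,"y":4.5,"z":178,"rx":-0.006,"ry":-0.006,"rz":0.006,"fingers":0.1},{"x":-2,"y":4.5,"z":178,"rx":-0.006,"ry":-0.006,"rz":0.006,"fingers":1},{"x":-2,"y":4.5,"z":178,"rx":-0.006,"ry":-0.006,"rz":0.006,"fingers":1},{"x":-2,"y":4.5,"z":178,"rx":-0.006,"ry":-0.006,"rz":0.006,"fingers":1},{"x":-2,"y":4.5,"z":178,"rx":-0.006,"ry":-0.006,"rz":0.006,"fingers":1}], force=35)

```text
time_s: 20.92
tool_pos: [0.6001, -0.1355, 0.0271]
tool_rot: [180.0, 0.2, 87.1]
force: [-5.2, 1.5, 5.3]
grip_width: 0.0197
grasp_force: 35.0
```

Call:
drive_tool(moves=[{"x":0,"y":0,"z":-15,"rx":0,"ry":0,"rz":0,"fingers":1},{"x":0,"y":0,"z":-30,"rx":0,"ry":0,"rz":0,"fingers":1},{"x":30,"y":-3,"z":-34,"rx":0,"ry":0,"rz":0,"fingers":1},{"x":65,"y":-7,"z":-50,"rx":0,"ry":0,"rz":0,"fingers":1},{"x":100,"y":-13,"z":-100,"rx":0,"ry":0,"rz":0,"fingers":1},{"x":140,"y":-20,"z":-150,"rx":0,"ry":0,"rz":0,"fingers":1},{"x":180,"y":-27,"z":-200,"rx":0,"ry":0,"rz":0,"fingers":1},{"x":210,"y":-33,"z":-250,"rx":0,"ry":0.17,"rz":0,"fingers":1},{"x":240,"y":-39,"z":-275,"rx":0,"ry":0.35,"rz":0,"fingers":1},{"x":270,"y":-45,"z":-280,"rx":0,"ry":0.53,"rz":0,"fingers":1},{"x":300,"y":-50,"z":-280,"rx":0,"ry":0.7,"rz":0,"fingers":1},{"x":330,"y":-55,"z":-280,"rx":0,"ry":0.88,"rz":0,"fingers":1},{"x":360,"y":-60,"z":-280,"rx":0,"ry":1.05,"rz":0,"fingers":1},{"x":400,"y":-65,"z":-280,"rx":0,"ry":1.22,"rz":0,"fingers":1},{"x":440,"y":-69,"z":-280,"rx":0,"ry":1.4,"rz":0,"fingers":1},{"x":470,"y":-69,"z":-280,"rx":0,"ry":1.57,"rz":0,"fingers":1},{"x":470,"y":-69,"z":-280,"rx":0,"ry":1.57,"rz":0,"fingers":1},{"x":470,"y":-69,"z":-280,"rx":0,"ry":1.57,"rz":0,"fingers":1},{"x":470,"y":-69,"z":-280,"rx":0,"ry":1.57,"rz":0,"fingers":1},{"x":470,"y":-69,"z":-280,"rx":0,"ry":1.57,"rz":0,"fingers":1}])

```text
time_s: 23.42
tool_pos: [0.5557, 0.3376, 0.3056]
tool_rot: [133.3, -89.4, 133.7]
force: [0.4, -0.6, -1.3]
grip_width: 0.0198
grasp_force: 35.0
```

```bash
cat > chk.py <<'E'
from h import *
from cell import sensors
import sys
P=dict(P1=(.386,.331),P2=(.442,.330),P3=(.498,.329),P4=(.5545,.328))
o=sensors.get_obs(); R0=Ro.from_euler("xyz",o["tool_rot"],degrees=True); M=R0.as_matrix()
print("q",o["qpos"].round(1),o["tool_pos"].round(4),"grip",o["grip_width"],o["force"].round(1)); print(M.round(3))
g=o["tool_pos"]-.011*M[:,2]; print("grasp pt",g.round(4),"tip ~",(g-.134*M[:,0]).round(4))
p=P[sys.argv[1]]
t=g-.134*M[:,0]; e=np.array([p[0]-t[0],p[1]-t[1],0]); print("shift xy to centre tip (tool mm)",(M.T@e*1000).round(1), "blade z in top/side check below")
E
python3 chk.py P4
python3 - <<'E'
from h import *
c=cam("top"); s=cam("side"); save(s,"s7",(150,60,430,270),2.8)
E
```

```text
q [ 36.3  30.2 -42.9 112.  -79.1  71.8  44.7] [0.5557 0.3376 0.3056] grip 0.019761279141134826 [ 0.4 -0.6 -1.3]
[[-0.007  0.999  0.051]
 [ 0.007 -0.051  0.999]
 [ 1.     0.007 -0.007]]
grasp pt [0.5551 0.3267 0.3057] tip ~ [0.556  0.3257 0.1717]
shift xy to centre tip (tool mm) [ 0.  -1.6  2.2] blade z in top/side check below
```

View pics/s7.png

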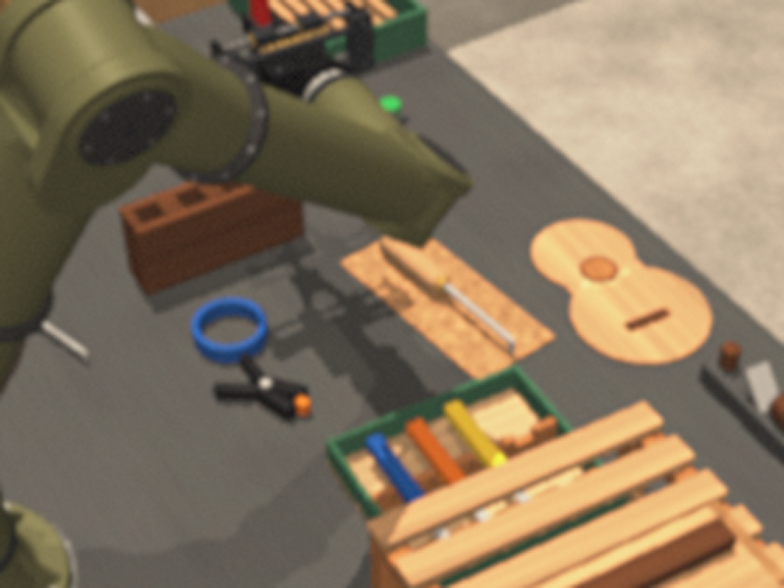

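Run:
```python
from h import *
s=cam("side"); c=cam("top")
for z in (.25,.3,.35): print(z,[plane(s,150+u/2.8,60+v/2.8,z).round(2)[:2].tolist() for u,v in ((465,185),(420,243))])
# top: arm colour silhouette extents near glue
m=mask(c,[20,60,40],[45,200,200],(60,60,300,200)); 
g=mask(c,[55,120,80],[75,255,255],(130,90,180,150)); print("arm bbox",cv2.boundingRect(m),"green cap",cv2.boundingRect(g))
x,y,w,h=cv2.boundingRect(m); r=np.nonzero(m[y+2])[0]; print(r.min(),r.max(),plane(c,r.mean(),y,.3).round(3)); 
M=mask(s,[55,120,80],[75,255,255],(270,80,310,110)); print("cap side",cv2.boundingRect(M))
```

```text
0.25 [[0.63, 0.01], [0.54, -0.04]]
0.3 [[0.59, -0.04], [0.5, -0.09]]
0.35 [[0.55, -0.09], [0.47, -0.14]]
arm bbox (60, 91, 240, 109) green cap (0, 0, 0, 0)Traceback (most recent call last):
  File "<stdin>", line 7, in <module>
    return umr_minimum(a, axis, None, out, keepdims, initial, where)
ValueError: zero-size array to reduction operation minimum which has no identity
```

Call:
drive_tool(moves=[{"x":0,"y":-1.5,"z":2,"rx":0,"ry":0,"rz":0,"fingers":1},{"x":-30,"y":-1.5,"z":2,"rx":0,"ry":0,"rz":0,"fingers":1},{"x":-55,"y":-1.5,"z":2,"rx":0,"ry":0,"rz":0,"fingers":1},{"x":-80,"y":-1.5,"z":2,"rx":0,"ry":0,"rz":0,"fingers":1},{"x":-105,"y":-1.5,"z":2,"rx":0,"ry":0,"rz":0,"fingers":1},{"x":-130,"y":-1.5,"z":2,"rx":0,"ry":0,"rz":0,"fingers":1},{"x":-145,"y":-1.5,"z":2,"rx":0,"ry":0,"rz":0,"fingers":1},{"x":-153,"y":-1.5,"z":2,"rx":0,"ry":0,"rz":0,"fingers":1},{"x":-153,"y":-1.5,"z":2,"rx":0,"ry":0,"rz":0,"fingers":1},{"x":-153,"y":-1.5,"z":2,"rx":0,"ry":0,"rz":0,"fingers":1}])

```text
time_s: 24.88
tool_pos: [0.5542, 0.3397, 0.1522]
tool_rot: [133.1, -89.7, 134.0]
force: [-0.3, 0.4, -1.4]
grip_width: 0.0198
grasp_force: 35.0
```

```bash
python3 chk.py P4
```

```text
q [ 31.8  47.5 -37.3 111.5 -75.3  67.3  59.4] [0.5542 0.3397 0.1522] grip 0.01982821818114132 [-0.3  0.4 -1.4]
[[-0.004  0.999  0.05 ]
 [ 0.004 -0.05   0.999]
 [ 1.     0.004 -0.004]]
grasp pt [0.5536 0.3287 0.1523] tip ~ [0.5541 0.3282 0.0183]
shift xy to centre tip (tool mm) [-0.   0.4 -0.2] blade z in top/side check below
```

Call:
drive_tool(moves=[{"x":-6,"y":0,"z":0,"rx":0,"ry":0,"rz":0,"fingers":1},{"x":-6,"y":0,"z":0,"rx":0,"ry":0,"rz":0,"fingers":0.1},{"x":-6,"y":0,"z":0,"rx":0,"ry":0,"rz":0,"fingers":0.1},{"x":-6,"y":0,"z":0,"rx":0,"ry":0,"rz":0,"fingers":0.1},{"x":-6,"y":0,"z":0,"rx":0,"ry":0,"rz":0,"fingers":0.1},{"x":-6,"y":0,"z":-30,"rx":0,"ry":0,"rz":0,"fingers":0.1},{"x":-6,"y":0,"z":-70,"rx":0,"ry":0,"rz":0,"fingers":0.1},{"x":50,"y":0,"z":-90,"rx":0,"ry":0,"rz":0,"fingers":0.1},{"x":100,"y":0,"z":-110,"rx":0,"ry":-0.18,"rz":0,"fingers":0.1},{"x":120,"y":2,"z":-150,"rx":0,"ry":-0.36,"rz":0,"fingers":0.1},{"x":120,"y":5,"z":-200,"rx":0,"ry":-0.54,"rz":0,"fingers":0.1},{"x":120,"y":8,"z":-250,"rx":0,"ry":-0.72,"rz":0,"fingers":0.1},{"x":120,"y":11,"z":-300,"rx":0,"ry":-0.9,"rz":0,"fingers":0.1},{"x":120,"y":14,"z":-350,"rx":0,"ry":-1.08,"rz":0,"fingers":0.1},{"x":120,"y":17,"z":-400,"rx":0,"ry":-1.26,"rz":0,"fingers":0.1},{"x":110,"y":19,"z":-440,"rx":0,"ry":-1.44,"rz":0,"fingers":0.1},{"x":80,"y":19.5,"z":-474,"rx":0,"ry":-1.567,"rz":0,"fingers":0.1},{"x":60,"y":19.5,"z":-474,"rx":0,"ry":-1.567,"rz":0,"fingers":0.1},{"x":60,"y":19.5,"z":-474,"rx":0,"ry":-1.567,"rz":0,"fingers":0.1}])

```text
time_s: 27.25
tool_pos: [0.5481, -0.1337, 0.2117]
tool_rot: [-179.9, -0.0, 87.2]
force: [0.3, 0.1, 0.2]
grip_width: 0.0389
grasp_force: 0.0
```

Run:
```python
from files import *
from cell import sensors
c=cam("top"); w=cam("wrist"); print(sensors.get_obs()["tool_pos"],sensors.get_obs()["tool_rot"])
f=find(c,(120,150,180,260)); print({k:v[:5] for k,v in f.items()})
for k,v in f.items(): print(k,plane(c,v[0],v[1],.19).round(3))
save(c,"t8",(110,80,390,290),2.8)
fw=find(w,(0,0,560,262))
for k,v in fw.items(): print(k,v, plane(w,v[0],v[1],.044).round(4))
goto([.550,-.134,.026],[180,0,87.1])
```

```text
[ 0.54957541 -0.13432196  0.21395415] [1.79824046e+02 1.40820774e-02 8.71369009e+01]
{'red': (134.7541046142578, 172.7950897216797, 27.784006118774414, 9.986876487731934, 39.80556869506836)}
red [0.534 0.318 0.19 ]
yellow (279.0, 193.0, 86.0, 14.0, 90.0, [272, 150, 15, 87, 1157]) [ 0.5486 -0.1303  0.044 ]
blue (193.2676239013672, 192.4794158935547, 88.1242904663086, 19.327518463134766, 85.60128784179688, [181, 149, 25, 88, 1633]) [ 0.4516 -0.1248  0.044 ]
shift [  0.4  -0.2 188. ] rot [0.003 0.    0.001] rows 3.0
```

View pics/t8.png

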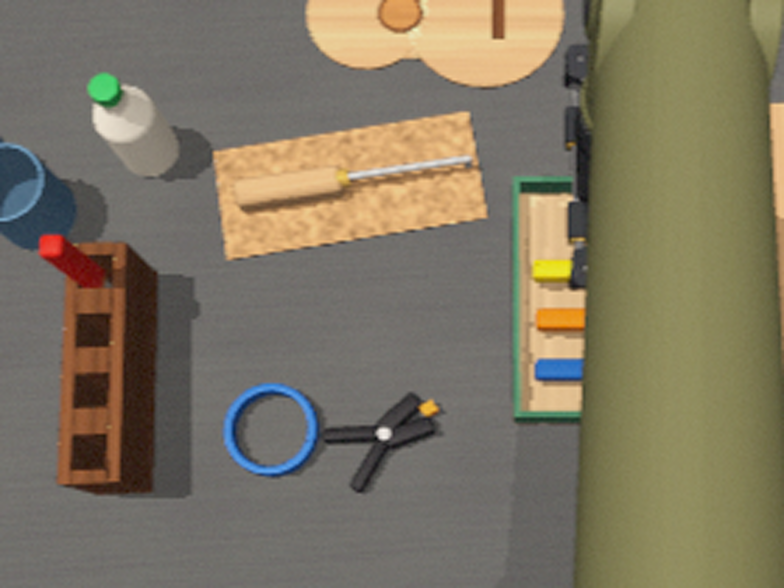

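The red file stands in the end pocket (butt at crop (52,245)). The yellow, orange and blue files are still in the tray, and the hook is on the mat.

Call:
drive_tool(moves=[{"x":0,"y":0,"z":55,"rx":0,"ry":0,"rz":0,"fingers":0.1},{"x":0,"y":0,"z":105,"rx":0,"ry":0,"rz":0,"fingers":0.1},{"x":0,"y":0,"z":145,"rx":0,"ry":0,"rz":0,"fingers":0.1},{"x":0,"y":0,"z":172,"rx":0,"ry":0,"rz":0,"fingers":0.1},{"x":0,"y":0,"z":187,"rx":0,"ry":0,"rz":0,"fingers":0.1},{"x":0,"y":0,"z":187,"rx":0,"ry":0,"rz":0,"fingers":0.1},{"x":0,"y":0,"z":187,"rx":0,"ry":0,"rz":0,"fingers":1},{"x":0,"y":0,"z":187,"rx":0,"ry":0,"rz":0,"fingers":1},{"x":0,"y":0,"z":187,"rx":0,"ry":0,"rz":0,"fingers":1},{"x":0,"y":0,"z":187,"rx":0,"ry":0,"rz":0,"fingers":1}])

```text
time_s: 28.6
tool_pos: [0.5498, -0.1347, 0.0274]
tool_rot: [179.9, 0.1, 87.1]
force: [-2.8, 0.9, 6.1]
grip_width: 0.0197
grasp_force: 35.0
```

Run:
```python
from h import *
c=cam("top")
from cell import sensors
print("red butt exp",proj(c,[.5545,.328,.193]),"base",proj(c,[.5545,.328,.103]),"meas (128.6,167.5)",plane(c,128.6,167.5,.193))
o=sensors.get_obs();M=Ro.from_euler("xyz",o["tool_rot"],degrees=True).as_matrix()
for n,p in dict(P3=(.498,.329),P2=(.442,.330),P1=(.386,.331)).items(): 
    T=np.array([p[0]+.0005,p[1]+.011,.305]); print(n,(M.T@(T-o["tool_pos"])*1000).round(1))
```

```text
red butt exp [130.04428928 164.50699834] base [143.14857018 175.42439628] meas (128.6,167.5) [0.54725945 0.33123991 0.193     ]
P3 [ 471.3  -74.4 -278.3]
P2 [ 469.5 -130.4 -278.4]
P1 [ 467.7 -186.3 -278.6]
```

Call:
drive_tool(moves=[{"x":0,"y":0,"z":-15,"rx":0,"ry":0,"rz":0,"fingers":1},{"x":0,"y":0,"z":-30,"rx":0,"ry":0,"rz":0,"fingers":1},{"x":30,"y":-3,"z":-34,"rx":0,"ry":0,"rz":0,"fingers":1},{"x":65,"y":-7,"z":-50,"rx":0,"ry":0,"rz":0,"fingers":1},{"x":100,"y":-13,"z":-100,"rx":0,"ry":0,"rz":0,"fingers":1},{"x":140,"y":-20,"z":-150,"rx":0,"ry":0,"rz":0,"fingers":1},{"x":180,"y":-27,"z":-200,"rx":0,"ry":0,"rz":0,"fingers":1},{"x":210,"y":-33,"z":-250,"rx":0,"ry":0.17,"rz":0,"fingers":1},{"x":240,"y":-40,"z":-275,"rx":0,"ry":0.35,"rz":0,"fingers":1},{"x":270,"y":-47,"z":-280,"rx":0,"ry":0.53,"rz":0,"fingers":1},{"x":300,"y":-54,"z":-280,"rx":0,"ry":0.7,"rz":0,"fingers":1},{"x":330,"y":-61,"z":-280,"rx":0,"ry":0.88,"rz":0,"fingers":1},{"x":360,"y":-67,"z":-280,"rx":0,"ry":1.05,"rz":0,"fingers":1},{"x":400,"y":-72,"z":-280,"rx":0,"ry":1.22,"rz":0,"fingers":1},{"x":440,"y":-74.5,"z":-280,"rx":0,"ry":1.4,"rz":0,"fingers":1},{"x":471,"y":-74.5,"z":-280,"rx":0,"ry":1.57,"rz":0,"fingers":1},{"x":471,"y":-74.5,"z":-278,"rx":0,"ry":1.57,"rz":0,"fingers":1},{"x":471,"y":-74.5,"z":-278,"rx":0,"ry":1.57,"rz":0,"fingers":1},{"x":471,"y":-74.5,"z":-278,"rx":0,"ry":1.57,"rz":0,"fingers":1},{"x":471,"y":-74.5,"z":-278,"rx":0,"ry":1.57,"rz":0,"fingers":1}])

```text
time_s: 31.15
tool_pos: [0.4992, 0.3391, 0.3052]
tool_rot: [114.8, -89.6, 152.3]
force: [-0.1, -0.3, -0.3]
grip_width: 0.0199
grasp_force: 35.0
```

```bash
python3 chk.py P3
```

```text
q [ 29.3  21.6 -33.  120.  -85.7  78.1  48.8] [0.4992 0.3391 0.3052] grip 0.01986665698070385 [-0.1 -0.3 -0.3]
[[-0.007  0.999  0.051]
 [ 0.004 -0.051  0.999]
 [ 1.     0.007 -0.003]]
grasp pt [0.4986 0.3281 0.3052] tip ~ [0.4995 0.3276 0.1712]
shift xy to centre tip (tool mm) [ 0.  -1.6  1.3] blade z in top/side check below
```

Call:
drive_tool(moves=[{"x":0,"y":-1.5,"z":1,"rx":0,"ry":0,"rz":0,"fingers":1},{"x":-30,"y":-1.5,"z":1,"rx":0,"ry":0,"rz":0,"fingers":1},{"x":-55,"y":-1.5,"z":1,"rx":0,"ry":0,"rz":0,"fingers":1},{"x":-80,"y":-1.5,"z":1,"rx":0,"ry":0,"rz":0,"fingers":1},{"x":-105,"y":-1.5,"z":1,"rx":0,"ry":0,"rz":0,"fingers":1},{"x":-130,"y":-1.5,"z":1,"rx":0,"ry":0,"rz":0,"fingers":1},{"x":-145,"y":-1.5,"z":1,"rx":0,"ry":0,"rz":0,"fingers":1},{"x":-154,"y":-1.5,"z":1,"rx":0,"ry":0,"rz":0,"fingers":1},{"x":-158,"y":-1.5,"z":1,"rx":0,"ry":0,"rz":0,"fingers":1},{"x":-158,"y":-1.5,"z":1,"rx":0,"ry":0,"rz":0,"fingers":1}])

```text
time_s: 32.4
tool_pos: [0.4977, 0.3404, 0.1461]
tool_rot: [113.8, -89.8, 153.3]
force: [-0.8, -0.1, 0.6]
grip_width: 0.0196
grasp_force: 35.0
```

```bash
python3 chk.py P3
python3 - <<'E'
from h import *
from cell import sensors
o=sensors.get_obs();M=Ro.from_euler("xyz",o["tool_rot"],degrees=True).as_matrix()
for x in (.5,.449): print((M.T@(np.array([x,-.134,.21])-o["tool_pos"])*1000).round(1))
E
```

```text
q [ 25.7  41.7 -28.7 119.3 -82.   73.   66.2] [0.4977 0.3404 0.1461] grip 0.01958374060933441 [-0.8 -0.1  0.6]
[[-0.003  0.999  0.05 ]
 [ 0.002 -0.05   0.999]
 [ 1.     0.003 -0.002]]
grasp pt [0.4971 0.3294 0.1462] tip ~ [0.4976 0.3292 0.0122]
shift xy to centre tip (tool mm) [-0.   0.4 -0.2] blade z in top/side check below
[  63.1   26.4 -473.8]
[  63.2  -24.5 -476.4]
```

Call:
drive_tool(moves=[{"x":0,"y":0,"z":0,"rx":0,"ry":0,"rz":0,"fingers":0.1},{"x":0,"y":0,"z":0,"rx":0,"ry":0,"rz":0,"fingers":0.1},{"x":0,"y":0,"z":0,"rx":0,"ry":0,"rz":0,"fingers":0.1},{"x":0,"y":0,"z":0,"rx":0,"ry":0,"rz":0,"fingers":0.1},{"x":0,"y":0,"z":-30,"rx":0,"ry":0,"rz":0,"fingers":0.1},{"x":0,"y":0,"z":-70,"rx":0,"ry":0,"rz":0,"fingers":0.1},{"x":55,"y":0,"z":-90,"rx":0,"ry":0,"rz":0,"fingers":0.1},{"x":105,"y":0,"z":-110,"rx":0,"ry":-0.18,"rz":0,"fingers":0.1},{"x":125,"y":2,"z":-150,"rx":0,"ry":-0.36,"rz":0,"fingers":0.1},{"x":125,"y":6,"z":-200,"rx":0,"ry":-0.54,"rz":0,"fingers":0.1},{"x":125,"y":10,"z":-250,"rx":0,"ry":-0.72,"rz":0,"fingers":0.1},{"x":125,"y":14,"z":-300,"rx":0,"ry":-0.9,"rz":0,"fingers":0.1},{"x":125,"y":18,"z":-350,"rx":0,"ry":-1.08,"rz":0,"fingers":0.1},{"x":125,"y":22,"z":-400,"rx":0,"ry":-1.26,"rz":0,"fingers":0.1},{"x":110,"y":25,"z":-440,"rx":0,"ry":-1.44,"rz":0,"fingers":0.1},{"x":80,"y":26,"z":-474,"rx":0,"ry":-1.567,"rz":0,"fingers":0.1},{"x":63,"y":26,"z":-474,"rx":0,"ry":-1.567,"rz":0,"fingers":0.1},{"x":63,"y":26,"z":-474,"rx":0,"ry":-1.567,"rz":0,"fingers":0.1}])

```text
time_s: 34.65
tool_pos: [0.4982, -0.133, 0.208]
tool_rot: [-180.0, -0.3, 87.1]
force: [-0.4, 0.5, -0.1]
grip_width: 0.0392
grasp_force: 0.0
```

Run:
```python
from files import *
c=cam("top"); w=cam("wrist")
f=find(c,(110,140,180,260))
for k,v in f.items(): print(k,np.round(v[:5],1),v[5])
print("exp butts",[proj(c,[x,y,.193]).round(1) for x,y in ((.5545,.328),(.498,.329))])
for k,v in find(w,(0,0,560,262)).items(): print(k,v, plane(w,v[0],v[1],.044).round(4))
t=mask(w,[8,150,120],[20,255,255],(200,100,360,262)); n,l,s,ce=cv2.connectedComponentsWithStats(t); print([r.tolist() for r in s[1:] if r[4]>100])
goto([.4995,-.134,.026],[180,0,87.1])
```

```text
red [134.7 172.8  27.6   9.4  38.7] [124, 164, 23, 19, 234]
yellow [128. 189.   8.   8.  90.] [124, 185, 9, 9, 68]
exp butts [array([130. , 164.5]), array([129. , 187.6])]
blue (235.65609741210938, 192.4951171875, 89.36262512207031, 17.897512435913086, 88.21009063720703, [226, 148, 20, 90, 1551]) [ 0.4503 -0.125   0.044 ]
[[246, 149, 114, 96, 2421], [202, 205, 24, 8, 180]]
shift [ -1.   -0.5 184. ] rot [ 0.003 -0.004 -0.   ] rows 2.9
```

Call:
drive_tool(moves=[{"x":-1,"y":-0.5,"z":55,"rx":0,"ry":0,"rz":0,"fingers":0.1},{"x":-1,"y":-0.5,"z":105,"rx":0,"ry":0,"rz":0,"fingers":0.1},{"x":-1,"y":-0.5,"z":145,"rx":0,"ry":0,"rz":0,"fingers":0.1},{"x":-1,"y":-0.5,"z":170,"rx":0,"ry":0,"rz":0,"fingers":0.1},{"x":-1,"y":-0.5,"z":183,"rx":0,"ry":0,"rz":0,"fingers":0.1},{"x":-1,"y":-0.5,"z":183,"rx":0,"ry":0,"rz":0,"fingers":0.1},{"x":-1,"y":-0.5,"z":183,"rx":0,"ry":0,"rz":0,"fingers":1},{"x":-1,"y":-0.5,"z":183,"rx":0,"ry":0,"rz":0,"fingers":1},{"x":-1,"y":-0.5,"z":183,"rx":0,"ry":0,"rz":0,"fingers":1},{"x":-1,"y":-0.5,"z":183,"rx":0,"ry":0,"rz":0,"fingers":1}])

```text
time_s: 36.0
tool_pos: [0.4996, -0.1343, 0.0273]
tool_rot: [179.8, -0.1, 87.1]
force: [-3.1, 4.4, 5.3]
grip_width: 0.0197
grasp_force: 35.4
```

```bash
cat > sh.py <<'E'
from h import *
from cell import sensors
import sys
a=np.radians(float(sys.argv[2])) # final tool z azimuth (deg)
P=dict(P1=(.386,.331),P2=(.442,.330))[sys.argv[1]]
o=sensors.get_obs();R0=Ro.from_euler("xyz",o["tool_rot"],degrees=True);M=R0.as_matrix()
z=np.array([np.cos(a),np.sin(a),0]);x=np.array([0,0,1.]);y=np.cross(z,x)
T=np.array([P[0],P[1],.305])+.011*z; print(o["qpos"].round(1),(M.T@(T-o["tool_pos"])*1000).round(1),"rotvec",(R0.inv()*Ro.from_matrix(np.c_[x,y,z])).as_rotvec().round(3))
E
python3 sh.py P2 87; python3 sh.py P2 75
```

```text
[ 29.   14.8 -18.5 113.6   5.7  52.3   4.7] [ 472.6  -79.8 -276.7] rotvec [0.    1.568 0.004]
[ 29.   14.8 -18.5 113.6   5.7  52.3   4.7] [ 472.4  -77.5 -276.7] rotvec [-0.164  1.562  0.168]
```

Call:
drive_tool(moves=[{"x":0,"y":0,"z":-15,"rx":0,"ry":0,"rz":0,"fingers":1},{"x":0,"y":0,"z":-30,"rx":0,"ry":0,"rz":0,"fingers":1},{"x":30,"y":-3,"z":-34,"rx":0,"ry":0,"rz":0,"fingers":1},{"x":65,"y":-7,"z":-50,"rx":0,"ry":0,"rz":0,"fingers":1},{"x":100,"y":-13,"z":-100,"rx":0,"ry":0,"rz":0,"fingers":1},{"x":140,"y":-20,"z":-150,"rx":0,"ry":0,"rz":0,"fingers":1},{"x":180,"y":-27,"z":-200,"rx":0,"ry":0,"rz":0,"fingers":1},{"x":210,"y":-33,"z":-250,"rx":-0.018,"ry":0.17,"rz":0.018,"fingers":1},{"x":240,"y":-40,"z":-275,"rx":-0.037,"ry":0.35,"rz":0.037,"fingers":1},{"x":270,"y":-47,"z":-280,"rx":-0.055,"ry":0.53,"rz":0.056,"fingers":1},{"x":300,"y":-54,"z":-280,"rx":-0.073,"ry":0.7,"rz":0.075,"fingers":1},{"x":330,"y":-61,"z":-280,"rx":-0.092,"ry":0.88,"rz":0.094,"fingers":1},{"x":360,"y":-67,"z":-280,"rx":-0.11,"ry":1.05,"rz":0.113,"fingers":1},{"x":400,"y":-72,"z":-280,"rx":-0.128,"ry":1.22,"rz":0.131,"fingers":1},{"x":440,"y":-77,"z":-280,"rx":-0.147,"ry":1.4,"rz":0.15,"fingers":1},{"x":472,"y":-78,"z":-277,"rx":-0.164,"ry":1.562,"rz":0.168,"fingers":1},{"x":472,"y":-78,"z":-277,"rx":-0.164,"ry":1.562,"rz":0.168,"fingers":1},{"x":472,"y":-78,"z":-277,"rx":-0.164,"ry":1.562,"rz":0.168,"fingers":1},{"x":472,"y":-78,"z":-277,"rx":-0.164,"ry":1.562,"rz":0.168,"fingers":1},{"x":472,"y":-78,"z":-277,"rx":-0.164,"ry":1.562,"rz":0.168,"fingers":1}])

```text
time_s: 38.5
tool_pos: [0.4341, 0.3096, 0.3451]
tool_rot: [142.1, -82.9, 113.0]
force: [-1.4, -0.0, 0.8]
grip_width: 0.0196
grasp_force: 35.0
```

```bash
python3 chk.py P2
```

```text
q [-56.5 -14.8  55.6 138.  -87.3  65.6  44.3] [0.4341 0.3096 0.3451] grip 0.019588872862976725 [-1.4 -0.   0.8]
[[-0.048  0.965  0.259]
 [ 0.113 -0.253  0.961]
 [ 0.992  0.075 -0.097]]
grasp pt [0.4312 0.299  0.3462] tip ~ [0.4377 0.2838 0.2132]
shift xy to centre tip (tool mm) [ 5.  -7.5 45.5] blade z in top/side check below
```

Run:
```python
from h import *
goto([.50,.10,.33],[180,0,87])
```

```text
shift [ -41.9  115.4 -182.8] rot [ 0.211 -1.459 -0.11 ] rows 7.9
```

Call:
drive_tool(moves=[{"x":-5,"y":14,"z":-23,"rx":0.026,"ry":-0.18,"rz":-0.014,"fingers":1},{"x":-10,"y":29,"z":-46,"rx":0.052,"ry":-0.36,"rz":-0.027,"fingers":1},{"x":-16,"y":43,"z":-69,"rx":0.078,"ry":-0.54,"rz":-0.041,"fingers":1},{"x":-21,"y":58,"z":-91,"rx":0.104,"ry":-0.72,"rz":-0.055,"fingers":1},{"x":-26,"y":72,"z":-114,"rx":0.13,"ry":-0.9,"rz":-0.068,"fingers":1},{"x":-31,"y":86,"z":-137,"rx":0.158,"ry":-1.09,"rz":-0.082,"fingers":1},{"x":-37,"y":101,"z":-160,"rx":0.185,"ry":-1.27,"rz":-0.096,"fingers":1},{"x":-42,"y":115,"z":-183,"rx":0.211,"ry":-1.459,"rz":-0.11,"fingers":1},{"x":-42,"y":115,"z":-183,"rx":0.211,"ry":-1.459,"rz":-0.11,"fingers":1},{"x":-42,"y":115,"z":-183,"rx":0.211,"ry":-1.459,"rz":-0.11,"fingers":1}])

```text
time_s: 39.75
tool_pos: [0.4986, 0.1003, 0.3287]
tool_rot: [-179.9, 0.0, 87.0]
force: [-0.0, 0.4, -1.2]
grip_width: 0.0198
grasp_force: 35.0
```

Run:
```python
from h import *
from cell import sensors
o=sensors.get_obs(); print(o["qpos"].round(1),o["tool_pos"],o["tool_rot"],o["grip_width"],o["grasp_force"])
```

```text
[-30.   -1.   15.5  94.1   0.2  87.  -17.5] [0.49864341 0.100308   0.32874373] [-1.79869824e+02  3.82843789e-03  8.69930506e+01] 0.019764616326216785 34.99919221736491
```

```bash
cat > kin.py <<'E'
from h import *
from scipy.optimize import least_squares
S=[([72.426,18.44,-4.016,83.175,1.295,78.539,-3.258],[.20476,-.61635,.22945],[-179.89,.006,18.386]),
([18.1,25.2,-43.9,76.8,17.3,84.7,-28.7],[.65363,.12617,.2619],[179.93,.025,85.87]),
([10.7,17.7,-46,94.5,36.3,92.5,-43.7],[.53129,.07176,.23337],[178.346,29.687,86.514]),
([32.5,1.6,-59.3,97.7,1.4,81.5,-26.9],[.45962,.20021,.27997],[-180,0,90.0]),
([47.4,39.7,-33.2,128,-63.9,77.7,66.4],[.3915,.22798,.14529],[141.4,-89.7,128.3]),
([29,14.8,-18.5,113.6,5.7,52.3,4.7],[.4996,-.1343,.0273],[179.8,-.1,87.1]),
([31.8,47.5,-37.3,111.5,-75.3,67.3,59.4],[.5542,.3397,.1522],[133.1,-89.7,134.0]),
([-30,-1,15.5,94.1,.2,87,-17.5],[.49864,.1003,.32874],[-179.87,0,86.99])]
def fk(q,L):
    q=np.radians(q); r=lambda a,t:Ro.from_euler(a,t)
    A=r("z",-q[0])*r("y",q[1]); p=np.array([0,0,L[0]])+A.apply([L[4],0,L[1]])
    A=A*r("z",-q[2])*r("y",q[3]); p=p+A.apply([L[5],0,L[2]])
    A=A*r("z",-q[4])*r("y",q[5]); p=p+A.apply([L[6],0,L[3]])
    return p,A*r("z",-q[6])
OFF=Ro.from_euler("z",-90,degrees=True)
L=least_squares(lambda L:np.concatenate([fk(q,L)[0]-p for q,p,_ in S]),[.3,.3,.3,.2,0,0,0]).x
if __name__=="__main__":
    print(L.round(4))
    for q,p,e in S:
        P,A=fk(q,L); E=Ro.from_euler("xyz",e,degrees=True)
        print((P-p).round(4),(A.inv()*E).as_rotvec(degrees=True).round(1))
E
python3 kin.py
```

```text
[0.2505 0.4656 0.5029 0.349  0.0272 0.0105 0.0153]
[ 0.0228  0.0103 -0.006 ] [ 0.  0. 90.]
[-0.0023  0.0087 -0.007 ] [-0. -0. 90.]
[-0.0011  0.0104  0.001 ] [ 0.   0.1 90. ]
[ 0.0022 -0.0036  0.0013] [-0.   0.  90.1]
[ 0.0094 -0.0041  0.0061] [ 0.1 -0.  90. ]
[0.0027 0.0164 0.0028] [ 0. -0. 90.]
[0.0015 0.0017 0.0011] [-0.   0.  90.1]
[-0.0123  0.0314  0.0008] [ 0. -0. 90.]
```

```bash
cat > kin2.py <<'E'
from kin import S,OFF
from h import *
LO=np.array([-163.93,-17.29,-79.2,3.27,-89.18,5.43,-154.24]);HI=np.array([163.93,119.83,71.16,140.29,269.18,117.66,154.24])
AX=np.array([[0,0,-1],[0,1,0],[0,0,-1],[0,1,0],[0,0,-1],[0,1,0],[0,0,-1.]])
def frames(q):
    A=np.eye(3);F=[]
    for a,t in zip(AX,np.radians(q)): A=A@Ro.from_rotvec(a*t).as_matrix(); F.append(A)
    return F
# p = d0 z + sum_i A_i o_i ; linear in o_i
def rows(q): return np.hstack([np.array([[0,0,1.]]).T]+frames(q))
W=np.vstack([rows(q) for q,_,_ in S]); b=np.concatenate([p for _,p,_ in S])
reg=np.diag([1e-3]*W.shape[1]); x=np.linalg.lstsq(np.vstack([W,reg]),np.r_[b,np.zeros(W.shape[1])],rcond=None)[0]
def fk(q): return rows(q)@x, frames(q)[-1]@OFF.as_matrix().T@np.eye(3)
E
python3 - <<'E'
from kin2 import *
print(x.round(3)); print(np.abs(W@x-b).max())
E
```

```text
[ 0.125 -0.    -0.008  0.125  0.    -0.008  0.234 -0.001 -0.005  0.234
  0.001 -0.005  0.257 -0.001 -0.     0.257  0.001 -0.     0.18  -0.001
 -0.     0.18 ]
0.00027523223897230054
```

```bash
cat >> kin2.py <<'E'
R90=Ro.from_euler("z",90,degrees=True).as_matrix()
def fk(q): F=frames(q); return np.hstack([np.array([[0,0,1.]]).T]+F)@x, F[-1]@R90
def jac(q):
    F=frames(q); J=np.zeros((6,7)); O=x[1:].reshape(7,3)
    A=np.eye(3)
    for i in range(7):
        w=A@AX[i]; p=sum(F[k]@O[k] for k in range(i,7)); J[:3,i]=np.cross(w,p); J[3:,i]=w; A=F[i]
    return J
def track(q,P,R,lam=1e-3,n=60,wr=0.3):
    "go straight to the pose P,R from q in small steps, damped least norm with limit clamping"
    q=np.array(q,float); p0,R0=fk(q); dr=Ro.from_matrix(R@R0.T).as_rotvec()
    for k in range(1,n+1):
        Pt=p0+(P-p0)*k/n; Rt=Ro.from_rotvec(dr*k/n).as_matrix()@R0
        for _ in range(2):
            p,Rc=fk(q); e=np.r_[Pt-p,wr*Ro.from_matrix(Rt@Rc.T).as_rotvec()]
            act=np.ones(7,bool)
            for _ in range(4):
                J=jac(q); J[3:]*=wr; J=J*act
                dq=np.degrees(J.T@np.linalg.solve(J@J.T+lam**2*np.eye(6),e)); bad=act&((q+dq>HI-1)|(q+dq<LO+1))
                if not bad.any(): break
                act&=~bad
            q=np.clip(q+dq*act,LO+1,HI-1)
    return q
def pose(p,rpy): return np.array(p),Ro.from_euler("xyz",rpy,degrees=True).as_matrix()
def side(p,az): # horizontal tool, tool x up
    a=np.radians(az); z=np.array([np.cos(a),np.sin(a),0]);u=np.array([0,0,1.]); return np.array(p),np.c_[u,np.cross(z,u),z]
E
python3 - <<'E'
from kin2 import *
q=S[3][0]; p,R=fk(q); print(p)
Rt=R@Ro.from_rotvec([0,1.57,0]).as_matrix()
for wr in (.1,.3,1): print(track(q,p+[0,0,.02],Rt,wr=wr).round(1))
print("obs 50.3 23.8 -37.7 119.1 -69.3 89.3 46.6")
q=S[0][0]
for wr in (.1,.3,1):
    q1=track(q,*pose([.25,-.59,.31],[180,0,25]),wr=wr); print(track(q1,*pose([.6536,.1262,.262],[180,0,86]),wr=wr).round(1))
print("obs",S[1][0])
E
```

```text
[0.45977895 0.20037694 0.28016818]
[ 50.1  24.2 -37.8 119.1 -69.3  89.3  46.6]
[ 50.1  24.2 -37.8 119.1 -69.3  89.3  46.6]
[ 50.1  24.2 -37.8 119.1 -69.3  89.3  46.6]
obs 50.3 23.8 -37.7 119.1 -69.3 89.3 46.6
[ 17.   24.8 -42.2  76.8  16.4  84.6 -28. ]
[ 17.   24.8 -42.2  76.8  16.4  84.6 -28. ]
[ 17.   24.8 -42.2  76.8  16.4  84.6 -28. ]
obs [18.1, 25.2, -43.9, 76.8, 17.3, 84.7, -28.7]
```

```bash
cat > plan.py <<'E'
from kin2 import *
import sys
def tilt(p,yaw,t): # tool-down at yaw, then turned by t about tool y
    a,R=pose(p,[180,0,yaw]); return a,R@Ro.from_rotvec([0,t,0]).as_matrix()
def marg(q): return np.minimum(q-LO,HI-q).min()
def zmin(q):
    F=frames(q);O=x[1:].reshape(7,3);p=np.array([0,0,x[0]]);z=[]
    for k in range(7): p=p+F[k]@O[k]; z.append(p[2])
    return min(z[2:6])
def run(q,wps,n=25):
    m=99;Q=[]
    for w in wps:
        q=track(q,*w,n=n); p,R=fk(q)
        if np.linalg.norm(p-w[0])>.003 or np.abs(R-w[1]).max()>.02: return -1,Q
        m=min(m,marg(q)); Q.append(q)
    return m,Q
def search(q0,P,azs,N,seed=0,pre=[]):
    rng=np.random.default_rng(seed); best=(-9,)
    for i in range(N):
        k=rng.integers(1,4); W=[(rng.uniform(.42,.68),rng.uniform(-.35,.25),rng.uniform(.33,.48),rng.uniform(20,150),rng.choice([0,0,.6,-.6])) for _ in range(k)]
        W=[tuple(np.round(w,2)) for w in W]; az=rng.choice(azs); a=np.radians(az); o=np.array([np.cos(a),np.sin(a)])*.011
        wps=pre+[tilt(w[:3],w[3],w[4]) for w in W]+[tilt([P[0],P[1]-.1,.33],az,.8),side([P[0]+o[0],P[1]+o[1],.31],az),side([P[0]+o[0],P[1]+o[1],.145],az)]
        if any(not .43<np.hypot(w[0],w[1])<.8 for w in W): continue
        m,Q=run(q0,wps,12)
        if m>best[0]: best=(m,W,az,Q); print(round(m,1),W,az,Q[-1].round(0),flush=True)
    return best
E
time timeout 200 python3 - <<'E'
from plan import *
q0=[-30,-1,15.5,94.1,.2,87,-17.5]
search(q0,(.442,.330),[72,80,87],250)
E
```

```text
Traceback (most recent call last):
  File "plan.py", line 25, in search
    if m>best[0]: best=(m,W,az,Q); print(round(m,1),W,az,Q[-1].round(0),flush=True)
                                                         ~^^^^
IndexError: list index out of range

real	0m1.084s
user	0m1.562s
sys	0m0.161s
```

```bash
sed -i 's/best=(-9,)/best=(-1,)/' plan.py; time timeout 300 python3 - <<'E'
from plan import *
q0=[-30,-1,15.5,94.1,.2,87,-17.5]
search(q0,(.442,.330),[72,80,87],400)
E
```

```text
2.0 [(np.float64(0.47), np.float64(0.17), np.float64(0.41), np.float64(58.96), np.float64(0.0)), (np.float64(0.43), np.float64(-0.28), np.float64(0.43), np.float64(104.13), np.float64(0.0)), (np.float64(0.58), np.float64(-0.12), np.float64(0.48), np.float64(147.51), np.float64(0.0))] 87 [ 31.  41. -34. 126. -82.  70.  70.]
6.2 [(np.float64(0.68), np.float64(0.22), np.float64(0.35), np.float64(146.44), np.float64(0.0)), (np.float64(0.63), np.float64(-0.06), np.float64(0.36), np.float64(124.24), np.float64(-0.6)), (np.float64(0.66), np.float64(-0.19), np.float64(0.41), np.float64(77.56), np.float64(0.0))] 87 [ 41.  46. -44. 126. -76.  63.  68.]
6.7 [(np.float64(0.66), np.float64(-0.01), np.float64(0.42), np.float64(45.24), np.float64(0.0)), (np.float64(0.56), np.float64(-0.04), np.float64(0.34), np.float64(147.65), np.float64(0.0)), (np.float64(0.42), np.float64(0.11), np.float64(0.48), np.float64(96.68), np.float64(0.6))] 87 [ 42.  46. -45. 126. -75.  62.  68.]
6.8 [(np.float64(0.42), np.float64(0.18), np.float64(0.38), np.float64(100.15), np.float64(-0.6)), (np.float64(0.66), np.float64(-0.31), np.float64(0.41), np.float64(48.89), np.float64(0.0)), (np.float64(0.63), np.float64(-0.2), np.float64(0.46), np.float64(43.06), np.float64(0.6))] 87 [ 42.  47. -45. 126. -75.  62.  68.]
real	0m48.154s
user	0m48.655s
sys	0m0.141s
```

```bash
cat > nxt.py <<'E'
from plan import *
from cell import sensors
def nxt(*wps):
    o=sensors.get_obs(); R0=Ro.from_euler("xyz",o["tool_rot"],degrees=True); q=np.array(o["qpos"]); print("q",q.round(1),o["tool_pos"].round(3),round(o["grip_width"],4),o["force"].round(1))
    for p,R in wps:
        q2=track(q,p,R,n=40); s=R0.inv().apply(p-o["tool_pos"])*1000; r=(R0.inv()*Ro.from_matrix(R)).as_rotvec()
        print(s.round(1),r.round(3),"rows",round(max(np.linalg.norm(s)/62.5,np.degrees(np.linalg.norm(r))/10.7),1),"pred q",q2.round(1),"zmin",round(zmin(q2),3)); q=q2
E
python3 - <<'E'
from nxt import *
W=[(0.66,-.01,.42,45.24,0),(.56,-.04,.34,147.65,0),(.42,.11,.48,96.68,.6)]
nxt(*[tilt(w[:3],w[3],w[4]) for w in W])
E
```

```text
q [-30.   -1.   15.5  94.1   0.2  87.  -17.5] [0.499 0.1   0.329] 0.0198 [-0.   0.4 -1.2]
[-101.7  166.7  -91.6] [-0.002  0.001  0.729] rows 3.9 pred q [-19.   20.1  26.1  61.6  -8.9 100.1 -40.6] zmin 0.6
[-136.9   68.6  -11.4] [-2.000e-03 -1.000e-03 -1.059e+00] rows 5.7 pred q [-13.2   5.6  16.   86.2  -1.6  88.4  60.4] zmin 0.52
[   5.5  -79.4 -151.1] [ 0.049  0.598 -0.165] rows 3.3 pred q [-11.3  -8.1  17.1  90.4 -32.1 103.2   6.3] zmin 0.629
```

```bash
python3 - <<'E'
s=open("kin2.py").read()
s=s.replace("            q=np.clip(q+dq*act,LO+1,HI-1)\n","            q=np.clip(q+dq*act,LO+1,HI-1); track.m=min(track.m,np.minimum(q-LO,HI-q).min())\n").replace("def pose(","track.m=99\ndef pose(")
open("kin2.py","w").write(s)
s=open("plan.py").read()
s=s.replace("m=99;Q=[]","m=99;Q=[];track.m=99").replace("m=min(m,marg(q)); Q.append(q)","m=track.m; Q.append(q)\n        if m<best: return -1,Q").replace("def run(q,wps,n=25)","def run(q,wps,n=25,best=2)").replace("run(q0,wps,12)","run(q0,wps,12,max(2,best[0]))")
s=s.replace("rng.integers(1,4)","rng.integers(2,7)").replace("rng.uniform(20,150)","rng.uniform(-10,160)").replace("rng.uniform(-.35,.25)","rng.uniform(-.45,.3)").replace("[0,0,.6,-.6]","[0,0,.9,.5,-.5,-.9]")
s=s.replace("W=[tuple(np.round(w,2)) for w in W]","W=[tuple(float(round(v,2)) for v in w) for w in W]")
open("plan.py","w").write(s)
E
cat > s1.py <<'E'
from plan import *
import sys
q0=[-30,-1,15.5,94.1,.2,87,-17.5]
search(q0,(.442,.330),[72,80,87],1500,seed=int(sys.argv[1]))
E
nproc; for i in 1 2 3 4; do (OMP_NUM_THREADS=1 timeout 240 python3 s1.py $i > o$i.txt 2>&1 &) ; done; sleep 245; tail -n 2 o*.txt
```

```text
4
==> o1.txt <==
3.2 [(0.61, -0.41, 0.41, 96.0, 0.0), (0.46, 0.15, 0.36, 70.87, 0.9), (0.62, -0.26, 0.37, -7.93, 0.0), (0.65, -0.42, 0.38, 99.99, 0.0), (0.58, -0.18, 0.46, 17.03, 0.0)] 87 [ 40.  45. -43. 126. -76.  64.  68.]
3.3 [(0.44, -0.07, 0.33, 12.3, 0.0), (0.5, -0.16, 0.4, 59.71, 0.5), (0.65, 0.19, 0.39, 141.73, 0.0), (0.65, 0.21, 0.37, 76.16, 0.0)] 87 [ 35.  42. -38. 126. -79.  68.  70.]

==> o2.txt <==
2.9 [(0.53, -0.22, 0.42, 38.52, -0.5), (0.67, -0.41, 0.36, 85.71, -0.9), (0.62, -0.4, 0.36, 67.64, 0.0)] 87 [ 42.  46. -44. 126. -75.  63.  68.]
3.2 [(0.65, -0.41, 0.42, 48.65, 0.0), (0.53, -0.4, 0.34, 61.66, 0.9)] 87 [ 41.  46. -44. 126. -76.  63.  68.]

==> o3.txt <==
3.2 [(0.56, -0.18, 0.45, 19.69, 0.0), (0.6, -0.33, 0.38, 94.06, 0.0), (0.56, 0.18, 0.44, 84.26, 0.9), (0.62, -0.12, 0.38, 44.97, -0.5), (0.63, -0.29, 0.42, -9.31, 0.0), (0.6, -0.31, 0.48, 130.92, 0.0)] 87 [ 41.  46. -44. 126. -76.  63.  68.]
3.5 [(0.53, -0.38, 0.39, 22.61, 0.9), (0.63, 0.18, 0.46, 67.8, 0.9), (0.49, -0.43, 0.44, 33.62, 0.5), (0.59, -0.33, 0.47, 24.93, 0.0), (0.56, -0.07, 0.47, 149.58, 0.0)] 87 [ 51.  54. -55. 126. -67.  54.  64.]

==> o4.txt <==
3.2 [(0.68, 0.28, 0.36, 96.03, 0.9), (0.57, -0.1, 0.42, 152.89, 0.0), (0.64, -0.21, 0.34, 102.21, 0.0), (0.58, -0.14, 0.35, 20.14, 0.9), (0.5, 0.14, 0.38, 158.74, 0.0)] 87 [ 41.  46. -44. 126. -76.  63.  68.]
3.8 [(0.52, -0.41, 0.36, 115.69, -0.9), (0.52, -0.32, 0.36, 11.36, 0.5), (0.59, -0.35, 0.42, 44.36, 0.9), (0.66, 0.23, 0.36, 103.38, 0.0), (0.64, 0.09, 0.44, 113.6, -0.5)] 87 [ 47.  50. -50. 126. -71.  58.  66.]
```

Run:
```python
from plan import *
q0=np.array([-30,-1,15.5,94.1,.2,87,-17.5]); P=(.442,.330)
def show(W,az,tl=.8):
    a=np.radians(az); o=np.array([np.cos(a),np.sin(a)])*.011; q=q0
    wps=[tilt(w[:3],w[3],w[4]) for w in W]+[tilt([P[0],P[1]-.1,.33],az,tl),side([P[0]+o[0],P[1]+o[1],.31],az),side([P[0]+o[0],P[1]+o[1],.145],az)]
    for w in wps: track.m=99; q=track(q,*w,n=60); print(q.round(1),round(track.m,1),(fk(q)[0]-w[0]).round(3))
    print()
show([(0.65,-0.41,0.42,48.65,0),(0.53,-0.4,0.34,61.66,0.9)],87)
show([(0.44,-0.07,0.33,12.3,0.0),(0.5,-0.16,0.4,59.71,0.5),(0.65,0.19,0.39,141.73,0.0),(0.65,0.21,0.37,76.16,0.0)],87)
show([(0.52,-.41,.36,115.69,-.9),(.52,-.32,.36,11.36,.5),(.59,-.35,.42,44.36,.9),(.66,.23,.36,103.38,0),(.64,.09,.44,113.6,-.5)],87)
```

```text
[ 16.6  38.9  36.2  37.  -23.1 108.5  -2.7] 9.2 [-0.  0. -0.]
[ 42.3  34.   23.4  67.  -56.  111.1  30.5] 6.6 [-0. -0.  0.]
[  5.4  -8.2  -4.7 112.9 -47.7  78.3   9.3] 7.1 [ 0.  0. -0.]
[ 32.7  15.4 -35.6 127.4 -88.   80.   50.2] 1.1 [-0.  0. -0.]
[ 28.   39.5 -30.1 126.4 -83.1  72.6  70.7] 1.2 [-0. -0.  0.]

[-18.2  -9.9  20.7 101.4   3.5  87.9 -75.6] 7.4 [-0. -0. -0.]
[-17.   -2.   50.1  91.3 -27.1  91.3   2.5] 5.2 [-0.  0.  0.]
[-37.6  22.3  29.   62.8 -10.7  97.4  39.9] 15.4 [-0. -0. -0.]
[-45.5  24.4  39.   64.6 -15.1  95.8 -24.5] 20.3 [-0. -0. -0.]
[-45.9 -13.8  40.4 114.3 -38.4  72.4   2.1] 3.5 [-0. -0.  0.]
[ 32.6  15.4 -35.4 127.4 -88.1  80.1  50.2] 1.1 [-0.  0. -0.]
[ 27.9  39.4 -30.  126.4 -83.2  72.7  70.7] 1.2 [-0. -0.  0.]

[-14.9 -11.7  29.1 114.   57.4  52.   13.6] 5.5 [-0.  0. -0.]
[ -6.2  -4.8  46.1  97.6 -20.1  68.5 -33.7] 6.0 [0. 0. 0.]
[ 19.1  24.8  47.4  76.5 -67.3 102.6  15.2] 12.8 [-0.  0.  0.]
[-38.6  24.8  27.   62.6 -11.   94.9  -1.4] 15.7 [-0. -0. -0.]
[-49.4  14.7  30.6  71.3  21.2  93.7   5.6] 22.0 [0. 0. 0.]
[-41.3 -12.7  36.7 114.2 -39.7  73.2   3.1] 4.6 [-0. -0.  0.]
[ 33.4  15.6 -36.4 127.3 -87.9  79.8  50.2] 1.0 [-0.  0. -0.]
[ 28.6  39.7 -30.7 126.4 -82.9  72.3  70.6] 1.4 [-0. -0.  0.]
```

```bash
cat > loop.py <<'E'
from plan import *
import sys,time
rng=np.random.default_rng(int(sys.argv[1])); q0=np.array([-30,-1,15.5,94.1,.2,87,-17.5]); B=fk(q0); t0=time.time(); best=-30
def rw():
    r=rng.uniform(.43,.75);az=np.radians(rng.uniform(-75,35)); p=[round(r*np.cos(az),2),round(r*np.sin(az),2),round(rng.uniform(.34,.55),2)]
    return p,round(np.degrees(az)+rng.uniform(0,180)),[float(v) for v in np.round(rng.uniform(-1.2,1.2,2)*rng.integers(0,2),1)]
def mk(w): a,R=pose(w[0],[180,0,w[1]]); return a,R@Ro.from_rotvec([*w[2],0]).as_matrix()
if __name__=="__main__":
  while time.time()-t0<130:
    W=[rw() for _ in range(rng.integers(2,4))]; q=q0; ok=True; track.m=99
    for w in [mk(w) for w in W]+[B]:
        q=track(q,*w,n=16); p,R=fk(q)
        if track.m<5 or np.linalg.norm(p-w[0])>.003 or np.abs(R-w[1]).max()>.02: ok=False;break
    if ok and q[0]>best: best=q[0]; print(q.round(0),round(track.m,1),W,flush=True)
E
for i in 1 2 3 4; do (OMP_NUM_THREADS=1 timeout 140 python3 loop.py $i > l$i.txt 2>&1 &) ; done; sleep 136; tail -qn 2 l*.txt
```

```text
[-13.  -0.  -2.  94.  -0.  87. -17.] 5.9 [([np.float64(0.51), np.float64(-0.05), 0.38], 12, [-0.0, -0.0]), ([np.float64(0.66), np.float64(0.03), 0.51], 47, [-0.0, 0.0]), ([np.float64(0.52), np.float64(-0.41), 0.48], 133, [-0.0, 0.0])]
[-10.  -0.  -4.  93.  -0.  87. -17.] 7.9 [([np.float64(0.55), np.float64(-0.46), 0.43], 37, [-0.2, 0.3]), ([np.float64(0.52), np.float64(-0.32), 0.46], 132, [-0.7, -0.2]), ([np.float64(0.61), np.float64(-0.23), 0.35], 35, [-0.3, 0.1])]
[-12.  -0.  -2.  94.  -0.  87. -17.] 7.2 [([np.float64(0.47), np.float64(-0.5), 0.43], -9, [-0.0, -0.0]), ([np.float64(0.26), np.float64(-0.6), 0.49], 60, [-0.0, 0.0])]
[ -6.  -0.  -8.  93.  -0.  87. -17.] 6.0 [([np.float64(0.31), np.float64(-0.59), 0.4], -7, [0.0, 0.0]), ([np.float64(0.24), np.float64(-0.57), 0.44], 110, [0.0, -0.0])]
[-13.  -0.  -2.  94.  -0.  87. -17.] 7.5 [([np.float64(0.3), np.float64(-0.63), 0.38], -7, [0.0, -0.0]), ([np.float64(0.31), np.float64(-0.64), 0.39], 102, [0.0, 0.0])]
[-13.  -0.  -2.  94.  -0.  87. -17.] 6.8 [([np.float64(0.7), np.float64(0.11), 0.37], 174, [-0.9, 0.1]), ([np.float64(0.71), np.float64(-0.16), 0.52], 72, [-0.9, 0.6])]
[ 13.   0. -27.  93.   0.  87. -17.] 9.5 [([np.float64(0.58), np.float64(-0.22), 0.35], 73, [-0.9, -1.1]), ([np.float64(0.5), np.float64(-0.52), 0.35], -44, [0.0, 0.0]), ([np.float64(0.49), np.float64(-0.48), 0.46], 88, [-0.6, 0.6])]
```

Run:
```python
from plan import *
q0=np.array([-30,-1,15.5,94.1,.2,87,-17.5]); B=fk(q0)
for y1,y2 in ((-7,110),(-45,130),(-70,150)):
  for a1,a2 in (((.31,-.59,.4),(.24,-.57,.44)),((.35,-.5,.40),(.35,-.5,.40)),((.52,-.25,.40),(.52,-.25,.40)),((.5,.1,.4),(.5,-.1,.4))):
    q=q0; track.m=99; out=[]
    for k in range(3):
        for w in (pose(a1,[180,0,y1]),pose(a2,[180,0,(y1+y2)/2]),pose(a2,[180,0,y2]),B): q=track(q,*w,n=25)
        out.append((int(q[0]),int(q[2]),round(track.m,1)))
    print(y1,y2,a1,out)
```

```text
-7 110 (0.31, -0.59, 0.4) [(-5, -8, np.float64(6.2)), (12, -26, np.float64(6.2)), (30, -44, np.float64(6.2))]
-7 110 (0.35, -0.5, 0.4) [(-13, -1, np.float64(8.5)), (0, -14, np.float64(8.5)), (11, -25, np.float64(8.5))]
-7 110 (0.52, -0.25, 0.4) [(-22, 8, np.float64(15.4)), (-16, 1, np.float64(15.4)), (-9, -4, np.float64(15.4))]
-7 110 (0.5, 0.1, 0.4) [(-30, 15, np.float64(14.6)), (-30, 16, np.float64(14.6)), (-31, 16, np.float64(14.5))]
-45 130 (0.31, -0.59, 0.4) [(2, -16, np.float64(6.7)), (27, -41, np.float64(6.7)), (59, -76, np.float64(2.9))]
-45 130 (0.35, -0.5, 0.4) [(-5, -8, np.float64(8.7)), (11, -26, np.float64(8.7)), (29, -43, np.float64(8.7))]
-45 130 (0.52, -0.25, 0.4) [(-19, 4, np.float64(15.4)), (-9, -4, np.float64(15.4)), (-1, -12, np.float64(15.4))]
-45 130 (0.5, 0.1, 0.4) [(-30, 16, np.float64(4.8)), (-31, 16, np.float64(4.8)), (-31, 17, np.float64(4.8))]
-70 150 (0.31, -0.59, 0.4) [(8, -22, np.float64(6.9)), (39, -54, np.float64(6.5)), (58, -75, np.float64(1.2))]
-70 150 (0.35, -0.5, 0.4) [(0, -13, np.float64(8.7)), (20, -35, np.float64(8.7)), (44, -59, np.float64(8.7))]
-70 150 (0.52, -0.25, 0.4) [(-16, 2, np.float64(15.4)), (-5, -8, np.float64(15.4)), (4, -19, np.float64(15.4))]
-70 150 (0.5, 0.1, 0.4) [(-30, 15, np.float64(4.9)), (-30, 16, np.float64(4.9)), (-31, 16, np.float64(4.9))]
```

Call:
drive_tool(moves=[{"x":-47,"y":-10,"z":-5,"rx":0,"ry":0,"rz":0.18,"fingers":1},{"x":-93,"y":-20,"z":-10,"rx":0,"ry":0,"rz":0.36,"fingers":1},{"x":-140,"y":-30,"z":-14,"rx":0,"ry":0,"rz":0.55,"fingers":1},{"x":-186,"y":-40,"z":-19,"rx":0,"ry":0,"rz":0.73,"fingers":1},{"x":-233,"y":-51,"z":-24,"rx":0,"ry":0,"rz":0.91,"fingers":1},{"x":-280,"y":-61,"z":-28,"rx":0,"ry":0,"rz":1.1,"fingers":1},{"x":-326,"y":-71,"z":-33,"rx":0,"ry":0,"rz":1.28,"fingers":1},{"x":-373,"y":-81,"z":-38,"rx":0,"ry":0,"rz":1.46,"fingers":1},{"x":-419,"y":-91,"z":-43,"rx":0,"ry":0,"rz":1.64,"fingers":1},{"x":-466,"y":-101,"z":-47,"rx":0,"ry":0,"rz":1.83,"fingers":1},{"x":-513,"y":-111,"z":-52,"rx":0,"ry":0,"rz":2.01,"fingers":1},{"x":-559,"y":-122,"z":-57,"rx":0,"ry":0,"rz":2.19,"fingers":1},{"x":-606,"y":-132,"z":-62,"rx":0,"ry":0,"rz":2.37,"fingers":1},{"x":-652,"y":-142,"z":-66,"rx":0,"ry":0,"rz":2.56,"fingers":1},{"x":-699,"y":-152,"z":-71,"rx":0,"ry":0,"rz":2.74,"fingers":1},{"x":-699,"y":-152,"z":-71,"rx":0,"ry":0,"rz":2.74,"fingers":1},{"x":-699,"y":-152,"z":-71,"rx":0,"ry":0,"rz":2.74,"fingers":1}])

```text
time_s: 41.88
tool_pos: [0.3103, -0.5893, 0.4022]
tool_rot: [179.9, -0.1, -70.0]
force: [0.3, 0.6, -0.4]
grip_width: 0.0198
grasp_force: 35.0
```

Run:
```python
from nxt import *
nxt(pose((.24,-.57,.44),[180,0,40]),pose((.24,-.57,.44),[180,0,150]),pose((.4986,.1003,.3287),[180,0,87]))
```

```text
q [ 24.6  26.3  56.5  63.8 -22.  100.  -85.9] [ 0.31  -0.589  0.402] 0.0198 [ 0.3  0.6 -0.4]
[-42.2  59.5 -37.8] [ 3.000e-03  1.000e-03 -1.919e+00] rows 10.3 pred q [ 35.6  16.   39.7  66.2 -10.4 101.2  22.2] zmin 0.62
[-42.2  59.5 -37.8] [-1.000e-03 -3.000e-03  2.444e+00] rows 13.1 pred q [ 45.5  14.8  25.8  65.7  -6.5 100.9 129.3] zmin 0.62
[-583.6 -413.3   71.6] [ 3.00e-03  2.00e-03 -2.74e+00] rows 14.7 pred q [  8.4   0.2 -22.7  92.9   0.1  86.9 -17.3] zmin 0.509
```

Call:
drive_tool(moves=[{"x":-10,"y":15,"z":-10,"rx":0,"ry":0,"rz":-0.185,"fingers":1},{"x":-20,"y":30,"z":-20,"rx":0,"ry":0,"rz":-0.37,"fingers":1},{"x":-30,"y":45,"z":-30,"rx":0,"ry":0,"rz":-0.555,"fingers":1},{"x":-42,"y":60,"z":-38,"rx":0,"ry":0,"rz":-0.74,"fingers":1},{"x":-42,"y":60,"z":-38,"rx":0,"ry":0,"rz":-0.925,"fingers":1},{"x":-42,"y":60,"z":-38,"rx":0,"ry":0,"rz":-1.11,"fingers":1},{"x":-42,"y":60,"z":-38,"rx":0,"ry":0,"rz":-1.295,"fingers":1},{"x":-42,"y":60,"z":-38,"rx":0,"ry":0,"rz":-1.48,"fingers":1},{"x":-42,"y":60,"z":-38,"rx":0,"ry":0,"rz":-1.665,"fingers":1},{"x":-42,"y":60,"z":-38,"rx":0,"ry":0,"rz":-1.85,"fingers":1},{"x":-42,"y":60,"z":-38,"rx":0,"ry":0,"rz":-2.035,"fingers":1},{"x":-42,"y":60,"z":-38,"rx":0,"ry":0,"rz":-2.22,"fingers":1},{"x":-42,"y":60,"z":-38,"rx":0,"ry":0,"rz":-2.405,"fingers":1},{"x":-42,"y":60,"z":-38,"rx":0,"ry":0,"rz":-2.59,"fingers":1},{"x":-42,"y":60,"z":-38,"rx":0,"ry":0,"rz":-2.775,"fingers":1},{"x":-42,"y":60,"z":-38,"rx":0,"ry":0,"rz":-2.96,"fingers":1},{"x":-42,"y":60,"z":-38,"rx":0,"ry":0,"rz":-3.1,"fingers":1},{"x":-42,"y":60,"z":-38,"rx":0,"ry":0,"rz":3.02,"fingers":1},{"x":-42,"y":60,"z":-38,"rx":0,"ry":0,"rz":2.84,"fingers":1},{"x":-42,"y":60,"z":-38,"rx":0,"ry":0,"rz":2.66,"fingers":1}])

```text
time_s: 44.38
tool_pos: [0.2418, -0.5686, 0.4413]
tool_rot: [-179.8, 0.1, 138.2]
force: [-0.2, 0.1, -0.6]
grip_width: 0.0199
grasp_force: 35.0
```

Run:
```python
from nxt import *
B=pose((.4986,.1003,.3287),[180,0,87])
nxt(B,pose((.31,-.59,.4),[180,0,-70]),pose((.24,-.57,.44),[180,0,40]),pose((.24,-.57,.44),[180,0,142]),B)
```

```text
q [ 43.8  14.6  27.5  65.9  -6.7 100.9 117.5] [ 0.242 -0.569  0.441] 0.0199 [-0.2  0.1 -0.6]
[254.4 670.2 110.1] [-0.002  0.003  0.894] rows 11.6 pred q [  6.3   0.1 -20.6  93.    0.   86.9 -17.3] zmin 0.509
[-65.   29.6  41.4] [-0.004 -0.003 -2.649] rows 14.2 pred q [ 46.8  20.2  19.4  62.9  -6.6  97.9 -95.9] zmin 0.58
[ 0.4 -2.3  1.4] [-0.     0.004  1.714] rows 9.2 pred q [ 59.   14.    7.5  65.2  -1.9 100.8  16. ] zmin 0.62
[ 0.4 -2.3  1.4] [-0.003  0.002 -0.066] rows 0.4 pred q [ 67.   14.3  -2.9  64.8   0.7 101.  116.3] zmin 0.62
[254.4 670.2 110.1] [-0.002  0.003  0.894] rows 11.6 pred q [ 36.2   1.4 -50.8  92.2   1.1  86.9 -17.7] zmin 0.509
```

Call:
drive_tool(moves=[{"x":20,"y":56,"z":9,"rx":0,"ry":0,"rz":0.075,"fingers":1},{"x":40,"y":112,"z":18,"rx":0,"ry":0,"rz":0.15,"fingers":1},{"x":60,"y":168,"z":27,"rx":0,"ry":0,"rz":0.22,"fingers":1},{"x":85,"y":224,"z":36,"rx":0,"ry":0,"rz":0.3,"fingers":1},{"x":106,"y":280,"z":45,"rx":0,"ry":0,"rz":0.37,"fingers":1},{"x":127,"y":335,"z":55,"rx":0,"ry":0,"rz":0.45,"fingers":1},{"x":148,"y":390,"z":64,"rx":0,"ry":0,"rz":0.52,"fingers":1},{"x":170,"y":446,"z":73,"rx":0,"ry":0,"rz":0.6,"fingers":1},{"x":190,"y":502,"z":82,"rx":0,"ry":0,"rz":0.67,"fingers":1},{"x":212,"y":558,"z":91,"rx":0,"ry":0,"rz":0.75,"fingers":1},{"x":233,"y":614,"z":100,"rx":0,"ry":0,"rz":0.82,"fingers":1},{"x":254,"y":670,"z":110,"rx":0,"ry":0,"rz":0.894,"fingers":1},{"x":254,"y":670,"z":110,"rx":0,"ry":0,"rz":0.894,"fingers":1}])

```text
time_s: 46.0
tool_pos: [0.5021, 0.1027, 0.327]
tool_rot: [-179.8, 0.1, 87.2]
force: [-0.3, 0.1, -1.3]
grip_width: 0.0197
grasp_force: 35.0
```

Call:
drive_tool(moves=[{"x":-47,"y":-10,"z":-5,"rx":0,"ry":0,"rz":0.18,"fingers":1},{"x":-93,"y":-20,"z":-10,"rx":0,"ry":0,"rz":0.36,"fingers":1},{"x":-140,"y":-30,"z":-14,"rx":0,"ry":0,"rz":0.55,"fingers":1},{"x":-186,"y":-40,"z":-19,"rx":0,"ry":0,"rz":0.73,"fingers":1},{"x":-233,"y":-51,"z":-24,"rx":0,"ry":0,"rz":0.91,"fingers":1},{"x":-280,"y":-61,"z":-28,"rx":0,"ry":0,"rz":1.1,"fingers":1},{"x":-326,"y":-71,"z":-33,"rx":0,"ry":0,"rz":1.28,"fingers":1},{"x":-373,"y":-81,"z":-38,"rx":0,"ry":0,"rz":1.46,"fingers":1},{"x":-419,"y":-91,"z":-43,"rx":0,"ry":0,"rz":1.64,"fingers":1},{"x":-466,"y":-101,"z":-47,"rx":0,"ry":0,"rz":1.83,"fingers":1},{"x":-513,"y":-111,"z":-52,"rx":0,"ry":0,"rz":2.01,"fingers":1},{"x":-559,"y":-122,"z":-57,"rx":0,"ry":0,"rz":2.19,"fingers":1},{"x":-606,"y":-132,"z":-62,"rx":0,"ry":0,"rz":2.37,"fingers":1},{"x":-652,"y":-142,"z":-66,"rx":0,"ry":0,"rz":2.56,"fingers":1},{"x":-699,"y":-152,"z":-71,"rx":0,"ry":0,"rz":2.74,"fingers":1},{"x":-699,"y":-152,"z":-71,"rx":0,"ry":0,"rz":2.74,"fingers":1},{"x":-699,"y":-152,"z":-71,"rx":0,"ry":0,"rz":2.74,"fingers":1}])

```text
time_s: 48.12
tool_pos: [0.309, -0.5913, 0.4017]
tool_rot: [179.9, -0.1, -70.4]
force: [-0.2, 0.1, -0.9]
grip_width: 0.0197
grasp_force: 35.0
```

Call:
drive_tool(moves=[{"x":-10,"y":15,"z":-10,"rx":0,"ry":0,"rz":-0.185,"fingers":1},{"x":-20,"y":30,"z":-20,"rx":0,"ry":0,"rz":-0.37,"fingers":1},{"x":-30,"y":45,"z":-30,"rx":0,"ry":0,"rz":-0.555,"fingers":1},{"x":-42,"y":60,"z":-38,"rx":0,"ry":0,"rz":-0.74,"fingers":1},{"x":-42,"y":60,"z":-38,"rx":0,"ry":0,"rz":-0.925,"fingers":1},{"x":-42,"y":60,"z":-38,"rx":0,"ry":0,"rz":-1.11,"fingers":1},{"x":-42,"y":60,"z":-38,"rx":0,"ry":0,"rz":-1.295,"fingers":1},{"x":-42,"y":60,"z":-38,"rx":0,"ry":0,"rz":-1.48,"fingers":1},{"x":-42,"y":60,"z":-38,"rx":0,"ry":0,"rz":-1.665,"fingers":1},{"x":-42,"y":60,"z":-38,"rx":0,"ry":0,"rz":-1.85,"fingers":1},{"x":-42,"y":60,"z":-38,"rx":0,"ry":0,"rz":-2.035,"fingers":1},{"x":-42,"y":60,"z":-38,"rx":0,"ry":0,"rz":-2.22,"fingers":1},{"x":-42,"y":60,"z":-38,"rx":0,"ry":0,"rz":-2.405,"fingers":1},{"x":-42,"y":60,"z":-38,"rx":0,"ry":0,"rz":-2.59,"fingers":1},{"x":-42,"y":60,"z":-38,"rx":0,"ry":0,"rz":-2.775,"fingers":1},{"x":-42,"y":60,"z":-38,"rx":0,"ry":0,"rz":-2.96,"fingers":1},{"x":-42,"y":60,"z":-38,"rx":0,"ry":0,"rz":-3.1,"fingers":1},{"x":-42,"y":60,"z":-38,"rx":0,"ry":0,"rz":3.02,"fingers":1},{"x":-42,"y":60,"z":-38,"rx":0,"ry":0,"rz":2.84,"fingers":1},{"x":-42,"y":60,"z":-38,"rx":0,"ry":0,"rz":2.66,"fingers":1}])

```text
time_s: 50.62
tool_pos: [0.2397, -0.5706, 0.4403]
tool_rot: [-179.7, 0.1, 137.6]
force: [-0.2, 0.4, -0.7]
grip_width: 0.0195
grasp_force: 35.0
```

Call:
drive_tool(moves=[{"x":20,"y":56,"z":9,"rx":0,"ry":0,"rz":0.075,"fingers":1},{"x":40,"y":112,"z":18,"rx":0,"ry":0,"rz":0.15,"fingers":1},{"x":60,"y":168,"z":27,"rx":0,"ry":0,"rz":0.22,"fingers":1},{"x":85,"y":224,"z":36,"rx":0,"ry":0,"rz":0.3,"fingers":1},{"x":106,"y":280,"z":45,"rx":0,"ry":0,"rz":0.37,"fingers":1},{"x":127,"y":335,"z":55,"rx":0,"ry":0,"rz":0.45,"fingers":1},{"x":148,"y":390,"z":64,"rx":0,"ry":0,"rz":0.52,"fingers":1},{"x":170,"y":446,"z":73,"rx":0,"ry":0,"rz":0.6,"fingers":1},{"x":190,"y":502,"z":82,"rx":0,"ry":0,"rz":0.67,"fingers":1},{"x":212,"y":558,"z":91,"rx":0,"ry":0,"rz":0.75,"fingers":1},{"x":233,"y":614,"z":100,"rx":0,"ry":0,"rz":0.82,"fingers":1},{"x":254,"y":670,"z":110,"rx":0,"ry":0,"rz":0.894,"fingers":1},{"x":254,"y":670,"z":110,"rx":0,"ry":0,"rz":0.894,"fingers":1}])

```text
time_s: 52.25
tool_pos: [0.507, 0.0978, 0.326]
tool_rot: [-179.8, 0.1, 86.6]
force: [0.0, -0.4, -0.2]
grip_width: 0.0199
grasp_force: 35.0
```

Run:
```python
from nxt import *
o=sensors.get_obs()
for az in (87,78):
    print("az",az); a=np.radians(az); v=np.array([np.cos(a),np.sin(a),0])
    def blk(P): 
        b=np.array([*P,0])+.011*v
        return [tilt([P[0],.2,.33],az,.8),side(b+[0,0,.305],az),side(b+[0,0,.146],az),side(b-.07*v+[0,0,.146],az),side(b-.09*v+[0,0,.25],az)]
    nxt(*blk((.442,.330)),pose([.4495,-.134,.21],[180,0,87.1]),pose([.4495,-.134,.027],[180,0,87.1]),pose([.4495,-.07,.077],[180,0,87.1]),pose([.45,.08,.28],[180,0,87.1]),*blk((.386,.331)))
```

```text
az 87
q [ 30.4   2.7 -45.5  91.5   1.9  86.9 -18.5] [0.507 0.098 0.326] 0.0199 [ 0.  -0.4 -0.2]
[ 98.2 -70.9  -3.9] [-0.     0.802 -0.008] rows 4.3 pred q [ 39.   -8.  -31.5 111.7 -50.2  83.8  14.7] zmin 0.456
[239.  -78.7  20.8] [ 0.003  1.573 -0.008] rows 8.4 pred q [ 33.3  16.3 -36.3 127.4 -87.7  79.5  50.9] zmin 0.304
[239.3 -78.1 179.8] [ 0.003  1.573 -0.008] rows 8.4 pred q [ 28.6  39.5 -30.8 126.4 -82.9  72.3  70.5] zmin 0.145
[169.3 -77.6 180. ] [ 0.003  1.573 -0.008] rows 8.4 pred q [ 33.7  38.4 -26.3 125.9 -75.6  78.2  68.4] zmin 0.145
[149.1 -77.8  76. ] [ 0.003  1.573 -0.008] rows 8.4 pred q [ 37.6  23.4 -28.3 127.  -77.2  85.3  56.5] zmin 0.249
[-234.6  -43.2  116.6] [-0.003  0.002 -0.009] rows 4.2 pred q [ 37.7  -2.3 -23.5 108.7  -1.   73.4  11.5] zmin 0.39
[-234.2  -42.6  299.6] [-0.003  0.002 -0.009] rows 6.1 pred q [ 35.9  10.  -23.9 119.7   5.2  51.2   6.2] zmin 0.207
[-170.4  -46.6  249.5] [-0.003  0.002 -0.009] rows 4.9 pred q [ 32.4   4.1 -27.5 119.1   2.2  57.2   0.9] zmin 0.257
[-21.1 -55.7  46.2] [-0.003  0.002 -0.009] rows 1.2 pred q [ 25.3  -6.3 -35.4 103.5 
[... 1626 characters left out ...]
257
[-21.1 -55.7  46.2] [-0.003  0.002 -0.009] rows 1.2 pred q [ 64.5 -13.  -66.9 102.8 -12.1  82.5  -3.2] zmin 0.46
[  94.8 -126.8   -3.7] [-0.063  0.801  0.141] rows 4.4 pred q [ 11.6 -16.3  -7.6 116.3 -40.5  79.4   0.7] zmin 0.466
[ 236.5 -132.9   21. ] [-0.12   1.57   0.115] rows 8.5 pred q [-70.  -10.1  67.9 139.2 -88.1  72.6  45.4] zmin 0.334
[ 236.8 -132.4  180. ] [-0.12   1.57   0.115] rows 8.5 pred q [  1.5  24.2   5.1 139.2 -88.1  87.8  73.1] zmin 0.17
[ 167.6 -142.8  180.2] [-0.12   1.57   0.115] rows 8.5 pred q [ 97.4 112.3 -77.8 139.3  36.   36.8 -15.4] zmin 0.068
[ 147.6 -146.2   76.2] [-0.12   1.57   0.115] rows 8.5 pred q [ 88.6  44.3 -78.1 139.3 -60.9  56.4  49.8] zmin 0.249
```

```bash
cat > opt.py <<'E'
from nxt import *
import itertools
def blk(P,az,y,z,zi,h=.275):
    a=np.radians(az); v=np.array([np.cos(a),np.sin(a),0]); b=np.array([*P,0])+.011*v
    return [tilt([P[0]+.02,y-.05,z],az,.8),tilt([P[0],y,z],az,1.56),side(b+[0,0,h],az),side(b+[0,0,.146],az)],[side(b-.07*v+[0,0,.146],az),side(b-.09*v+[0,0,.25],az)]
def ev(q,wps):
    track.m=99
    for w in wps:
        q=track(q,*w,n=20)
        if track.m<1.5: return -1,q
    return track.m,q
if __name__=="__main__":
    q0=np.array(sensors.get_obs()["qpos"]); res=[]
    tr=[pose([.4495,-.134,.21],[180,0,87.1]),pose([.4495,-.134,.027],[180,0,87.1]),pose([.4495,-.07,.077],[180,0,87.1]),pose([.45,.03,.28],[180,0,87.1])]
    for az,y,z in itertools.product((87,95,103,110),(.05,.12,.2),(.32,.40)):
        A,Bk=blk((.442,.330),az,y,z,0); m,q=ev(q0,A)
        if m>0: res.append((m,az,y,z,q,Bk))
    res.sort(key=lambda r:-r[0])
    for r in res[:4]:
        print(np.round(r[:4],2),r[4].round(0))
        m2,q2=ev(r[4],r[5]+tr)
        for az,y,z in itertools.product((87,95,103,110),(.05,.12,.2),(.32,.40)):
            A,_=blk((.386,.331),az,y,z,0); m,q=ev(q2,A)
            if m>2: print("   P1",round(m2,1),q2.round(0),round(m,1),az,y,z,q.round(0))
E
timeout 300 python3 opt.py
```

```text
[ 18.93 110.     0.2    0.32] [ 30.  51. -39. 108. -55.  78.  51.]
   P1 10.0 [ 34.  -7. -37. 104.  -4.  82.  -5.] 6.0 95 0.05 0.32 [ 26.  38. -28. 127. -77.  77.  70.]
   P1 10.0 [ 34.  -7. -37. 104.  -4.  82.  -5.] 7.5 95 0.12 0.32 [ 25.  38. -27. 127. -77.  77.  70.]
   P1 10.0 [ 34.  -7. -37. 104.  -4.  82.  -5.] 5.3 95 0.12 0.4 [ 23.  38. -25. 127. -78.  78.  70.]
   P1 10.0 [ 34.  -7. -37. 104.  -4.  82.  -5.] 7.3 95 0.2 0.32 [ 24.  38. -26. 127. -77.  78.  70.]
   P1 10.0 [ 34.  -7. -37. 104.  -4.  82.  -5.] 6.9 95 0.2 0.4 [ 23.  37. -25. 128. -78.  79.  70.]
   P1 10.0 [ 34.  -7. -37. 104.  -4.  82.  -5.] 3.6 103 0.05 0.32 [ 25.  41. -29. 121. -69.  79.  64.]
   P1 10.0 [ 34.  -7. -37. 104.  -4.  82.  -5.] 8.9 103 0.12 0.32 [ 25.  41. -29. 121. -69.  79.  64.]
   P1 10.0 [ 34.  -7. -37. 104.  -4.  82.  -5.] 3.0 103 0.12 0.4 [ 23.  40. -27. 121. -70.  80.  64.]
   P1 10.0 [ 34.  -7. -37. 104.  -4.  82.  -5.] 9.6 103 0.2 0.32 [ 24.  41. -28. 121. -69.  79.  64.]
   P1 10.0 [ 34.  -7. -37. 104.  -4.  82.  -5.] 9.3 103 0.2 0.4 [ 23.  40. -27. 121. -70.  80.  65.]
   P1 10.0 [ 34.
[... 4066 characters left out ...]
3.  -7. -36. 104.  -4.  82.  -5.] 8.6 103 0.12 0.32 [ 24.  41. -28. 121. -69.  80.  64.]
   P1 10.0 [ 33.  -7. -36. 104.  -4.  82.  -5.] 2.8 103 0.12 0.4 [ 22.  40. -26. 121. -70.  81.  65.]
   P1 10.0 [ 33.  -7. -36. 104.  -4.  82.  -5.] 9.6 103 0.2 0.32 [ 24.  41. -28. 121. -69.  80.  64.]
   P1 10.0 [ 33.  -7. -36. 104.  -4.  82.  -5.] 9.4 103 0.2 0.4 [ 22.  40. -26. 121. -70.  81.  65.]
   P1 10.0 [ 33.  -7. -36. 104.  -4.  82.  -5.] 6.6 110 0.12 0.32 [ 23.  43. -29. 116. -63.  82.  60.]
   P1 10.0 [ 33.  -7. -36. 104.  -4.  82.  -5.] 10.0 110 0.2 0.32 [ 23.  44. -29. 116. -62.  82.  60.]
   P1 10.0 [ 33.  -7. -36. 104.  -4.  82.  -5.] 7.4 110 0.2 0.4 [ 22.  43. -28. 116. -63.  83.  60.]
```

Run:
```python
from opt import *
A,B=blk((.442,.330),103,.2,.32,0); nxt(*A)
```

```text
q [ 30.4   2.7 -45.5  91.5   1.9  86.9 -18.5] [0.507 0.098 0.326] 0.0199 [ 0.  -0.4 -0.2]
[ 49.5 -48.    6.1] [ 0.111  0.796 -0.272] rows 4.5 pred q [ 43.1   6.8 -37.2 100.6 -38.8  91.1  23.8] zmin 0.446
[ 98.2 -70.9   6.1] [ 0.22   1.55  -0.228] rows 8.5 pred q [ 46.7  27.8 -38.8 110.8 -60.9  96.3  41.3] zmin 0.322
[238.6 -81.6  50.9] [ 0.222  1.56  -0.228] rows 8.5 pred q [ 35.8  32.7 -43.3 114.7 -67.7  80.7  45.9] zmin 0.274
[238.8 -81.2 179.9] [ 0.222  1.56  -0.228] rows 8.5 pred q [ 31.4  47.6 -37.4 113.5 -62.2  74.9  56.7] zmin 0.145
```

Call:
drive_tool(moves=[{"x":10,"y":-10,"z":1,"rx":0.022,"ry":0.16,"rz":-0.055,"fingers":1},{"x":20,"y":-20,"z":3,"rx":0.044,"ry":0.32,"rz":-0.11,"fingers":1},{"x":30,"y":-30,"z":4,"rx":0.066,"ry":0.48,"rz":-0.165,"fingers":1},{"x":40,"y":-40,"z":5,"rx":0.088,"ry":0.64,"rz":-0.22,"fingers":1},{"x":50,"y":-48,"z":6,"rx":0.111,"ry":0.796,"rz":-0.272,"fingers":1},{"x":60,"y":-53,"z":6,"rx":0.133,"ry":0.95,"rz":-0.262,"fingers":1},{"x":70,"y":-58,"z":6,"rx":0.155,"ry":1.1,"rz":-0.252,"fingers":1},{"x":80,"y":-62,"z":6,"rx":0.177,"ry":1.25,"rz":-0.244,"fingers":1},{"x":90,"y":-66,"z":6,"rx":0.2,"ry":1.4,"rz":-0.236,"fingers":1},{"x":98,"y":-71,"z":6,"rx":0.22,"ry":1.55,"rz":-0.228,"fingers":1},{"x":125,"y":-73,"z":15,"rx":0.222,"ry":1.56,"rz":-0.228,"fingers":1},{"x":160,"y":-76,"z":25,"rx":0.222,"ry":1.56,"rz":-0.228,"fingers":1},{"x":200,"y":-79,"z":40,"rx":0.222,"ry":1.56,"rz":-0.228,"fingers":1},{"x":238,"y":-81.5,"z":45,"rx":0.222,"ry":1.56,"rz":-0.228,"fingers":1},{"x":238.5,"y":-81.5,"z":50,"rx":0.222,"ry":1.56,"rz":-0.228,"fingers":1},{"x":238.5,"y":-81.5,"z":50,"rx":0.222,"ry":1.56,"rz":-0.228,"fingers":1},{"x":238.5,"y":-81.5,"z":50,"rx":0.222,"ry":1.56,"rz":-0.228,"fingers":1}])

```text
time_s: 54.38
tool_pos: [0.4455, 0.333, 0.2757]
tool_rot: [157.9, -89.8, 124.2]
force: [-0.0, -0.0, -1.1]
grip_width: 0.0196
grasp_force: 35.0
```

```bash
python3 chk.py P2
```

```text
q [ 36.2  32.3 -42.6 114.6 -67.9  81.1  45.9] [0.4455 0.333  0.2757] grip 0.01955636646515929 [-0.  -0.  -1.1]
[[-0.002  0.978 -0.21 ]
 [ 0.003  0.21   0.978]
 [ 1.     0.001 -0.003]]
grasp pt [0.4479 0.3222 0.2757] tip ~ [0.4481 0.3218 0.1417]
shift xy to centre tip (tool mm) [ 0.  -4.3  9.3] blade z in top/side check below
```

Call:
drive_tool(moves=[{"x":0,"y":-4,"z":9,"rx":0,"ry":0,"rz":0,"fingers":1},{"x":0,"y":-4,"z":9,"rx":0,"ry":0,"rz":0,"fingers":1},{"x":0,"y":-4,"z":9,"rx":0,"ry":0,"rz":0,"fingers":1},{"x":-15,"y":-4,"z":9,"rx":0,"ry":0,"rz":0,"fingers":1},{"x":-35,"y":-4,"z":9,"rx":0,"ry":0,"rz":0,"fingers":1},{"x":-55,"y":-4,"z":9,"rx":0,"ry":0,"rz":0,"fingers":1},{"x":-75,"y":-4,"z":9,"rx":0,"ry":0,"rz":0,"fingers":1},{"x":-95,"y":-4,"z":9,"rx":0,"ry":0,"rz":0,"fingers":1},{"x":-112,"y":-4,"z":9,"rx":0,"ry":0,"rz":0,"fingers":1},{"x":-122,"y":-4,"z":9,"rx":0,"ry":0,"rz":0,"fingers":1},{"x":-128,"y":-4,"z":9,"rx":0,"ry":0,"rz":0,"fingers":1},{"x":-128,"y":-4,"z":9,"rx":0,"ry":0,"rz":0,"fingers":1}])

```text
time_s: 55.88
tool_pos: [0.4385, 0.3421, 0.1537]
tool_rot: [10.3, -89.3, -87.9]
force: [-2.7, -8.9, 16.7]
grip_width: 0.0197
grasp_force: 35.0
```

```bash
python3 chk.py P2
python3 - <<'E'
from nxt import *
a=np.radians(103); v=np.array([np.cos(a),np.sin(a),0]); b=np.array([.442,.330,0])+.011*v
nxt(side(b-.07*v+[0,0,.147],103),side(b-.09*v+[0,0,.25],103),pose([.4495,-.134,.21],[180,0,87.1]))
E
```

```text
q [ 31.5  46.9 -37.6 114.2 -63.5  75.2  57.2] [0.4385 0.3421 0.1537] grip 0.019683707307614706 [-2.7 -8.9 16.7]
[[ 0.     0.976 -0.216]
 [-0.012  0.216  0.976]
 [ 1.     0.002  0.012]]
grasp pt [0.4408 0.3314 0.1536] tip ~ [0.4408 0.333  0.0196]
shift xy to centre tip (tool mm) [ 0.   0.6 -3.2] blade z in top/side check below
q [ 31.5  46.9 -37.6 114.2 -63.5  75.2  57.2] [0.438 0.342 0.154] 0.0197 [-2.7 -8.9 16.7]
[ -5.9   1.4 -71.7] [ 0.009 -0.012  0.002] rows 1.2 pred q [ 34.9  47.2 -33.8 110.7 -57.9  81.5  55. ] zmin 0.146
[ 97.4   1.8 -90.4] [ 0.009 -0.012  0.002] rows 2.1 pred q [ 38.9  36.1 -36.9 110.9 -61.1  88.   46.8] zmin 0.249
[  62.2  -91.8 -466.5] [-0.21  -1.573  0.211] rows 8.6 pred q [ 41.7  -2.2 -27.4 108.5  -1.1  73.4  11.7] zmin 0.39
```

Run:
```python
from h import *
w=cam("wrist"); c=cam("top")
a=cv2.resize(w["image"][:,:,::-1][100:330,140:420],(560,460)); b=cv2.resize(c["image"][:,:,::-1][140:270,100:190],(240,347),interpolation=cv2.INTER_CUBIC)
b=cv2.copyMakeBorder(b,0,460-347,0,0,cv2.BORDER_CONSTANT); cv2.imwrite("pics/w9.png",np.hstack([a,b]))
```

```text
(no output)
```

View pics/w9.png

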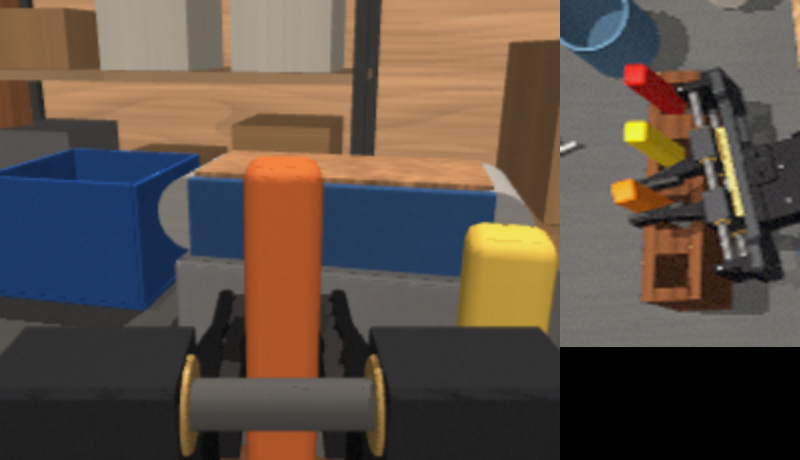

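The orange file is in its pocket but held leaning, its butt displaced towards +y compared with the yellow and red ones. I measure the lean before releasing.

Run:
```python
from files import *
from cell import sensors
c=cam("top");s=cam("side")
m=mask(c,[5,180,120],[20,255,255],(110,195,160,235)); print(cv2.boundingRect(m))
n,l,st,ce=cv2.connectedComponentsWithStats(m); print(st[1:].tolist())
def top(k,box):
    v=find(c,box).get(k); return v
m2=mask(c,*COL["yellow"],(110,180,160,205)); print("yellow",cv2.boundingRect(m2),"red",top("red",(110,155,160,190)))
for z in (.193,.205): print(z,plane(c,123.3,212,z).round(3),"yellow",plane(c,128.2,189,z).round(3))
print("pred butt px", proj(c,[.4408,.3314,.205]),proj(c,[.498,.329,.193]))
ms=mask(s,[5,180,120],[20,255,255],(180,60,280,150)); print("side orange",cv2.boundingRect(ms), "pred",proj(s,[.4408,.3314,.205]),proj(s,[.4408,.3314,.105]))
```

```text
(120, 199, 20, 21)
[[134, 199, 1, 1, 1], [136, 200, 1, 1, 1], [120, 207, 20, 13, 142]]
yellow (124, 185, 22, 17) red (134.74391174316406, 172.6951141357422, 27.64275550842285, 9.526599884033203, 38.65980911254883, [124, 164, 23, 19, 223])
0.193 [0.44  0.341 0.193] yellow [0.495 0.331 0.193]
0.205 [0.438 0.336 0.205] yellow [0.491 0.326 0.205]
pred butt px [125.39469577 210.49258326] [129.04971622 187.56253863]
side orange (0, 0, 0, 0) pred [213.83444383 104.81986607] [216.87422766 128.78755577]
```

Call:
drive_tool(moves=[{"x":12,"y":0,"z":-1,"rx":0,"ry":0,"rz":0,"fingers":1},{"x":14,"y":0,"z":-1,"rx":0,"ry":0.05,"rz":0,"fingers":1},{"x":14,"y":0.5,"z":-1,"rx":0,"ry":0.09,"rz":0,"fingers":1},{"x":14,"y":0.5,"z":-1,"rx":0,"ry":0.09,"rz":0,"fingers":1},{"x":14,"y":0.5,"z":-1,"rx":0,"ry":0.09,"rz":0,"fingers":1}])

```text
time_s: 56.7
tool_pos: [0.4399, 0.3408, 0.1611]
tool_rot: [-0.2, -85.0, -77.6]
force: [-1.1, -2.0, -2.3]
grip_width: 0.0194
grasp_force: 35.0
```

```bash
python3 chk.py P2;python3 - <<'E'
from files import *
from cell import sensors
c=cam("top"); m=mask(c,[5,180,120],[20,255,255],(110,200,160,235)); n,l,st,ce=cv2.connectedComponentsWithStats(m); print(st[1:].tolist())
i=1+np.argmax(st[1:,4]); ys,xs=np.nonzero(l==i); k=xs<st[i][0]+8; print(xs[k].mean(),ys[k].mean(),plane(c,xs[k].mean(),ys[k].mean(),.218).round(3))
E
```

```text
q [ 32.2  50.  -38.1 113.7 -64.3  77.1  58.6] [0.4399 0.3408 0.1611] grip 0.019392875595280547 [-1.1 -2.  -2.3]
[[ 0.019  0.977 -0.211]
 [-0.085  0.212  0.974]
 [ 0.996 -0.     0.087]]
grasp pt [0.4423 0.3301 0.1601] tip ~ [0.4397 0.3414 0.0266]
shift xy to centre tip (tool mm) [  1.   -0.2 -11.6] blade z in top/side check below
[[136, 200, 1, 1, 1], [121, 206, 19, 12, 133], [121, 211, 1, 1, 1]]
125.453125 210.875 [0.437 0.326 0.218]
```

Call:
drive_tool(moves=[{"x":-5,"y":0,"z":0,"rx":0,"ry":0,"rz":0,"fingers":1},{"x":-9,"y":0,"z":0,"rx":0,"ry":0,"rz":0,"fingers":1},{"x":-12,"y":0,"z":0,"rx":0,"ry":0,"rz":0,"fingers":1},{"x":-12,"y":0,"z":0,"rx":0,"ry":0,"rz":0,"fingers":1}])

```text
time_s: 57.25
tool_pos: [0.4395, 0.3421, 0.1545]
tool_rot: [1.3, -84.3, -79.0]
force: [-0.2, -8.2, 12.9]
grip_width: 0.0198
grasp_force: 35.0
```

Call:
drive_tool(moves=[{"x":-6,"y":0,"z":0,"rx":0,"ry":0,"rz":0,"fingers":0.1},{"x":-6,"y":0,"z":0,"rx":0,"ry":0,"rz":0,"fingers":0.1},{"x":-6,"y":0,"z":0,"rx":0,"ry":0,"rz":0,"fingers":0.1},{"x":-6,"y":0,"z":0,"rx":0,"ry":0,"rz":0,"fingers":0.1},{"x":-6,"y":0,"z":0,"rx":0,"ry":0,"rz":0,"fingers":0.1},{"x":-6,"y":0,"z":-30,"rx":0,"ry":0,"rz":0,"fingers":0.1},{"x":-6,"y":0,"z":-75,"rx":0,"ry":0,"rz":0,"fingers":0.1},{"x":-6,"y":0,"z":-75,"rx":0,"ry":0,"rz":0,"fingers":0.1}])

```text
time_s: 58.25
tool_pos: [0.4576, 0.2668, 0.1354]
tool_rot: [-0.2, -85.1, -77.9]
force: [-0.1, 0.7, 0.2]
grip_width: 0.0393
grasp_force: 0.0
```

Run:
```python
from files import *
c=cam("top"); w=cam("wrist"); s=cam("side")
m=mask(c,[5,180,120],[20,255,255],(110,200,160,235)); n,l,st,ce=cv2.connectedComponentsWithStats(m); 
i=1+np.argmax(st[1:,4]); print(st[i]); ys,xs=np.nonzero(l==i); k=xs<st[i][0]+8; print("top butt",xs[k].mean(),ys[k].mean(),plane(c,xs[k].mean(),ys[k].mean(),.193).round(3),"pred",proj(c,[.442,.33,.193]))
# wrist: rows of butts for yellow & orange
for k,mm in dict(orange=mask(w,[3,180,100],[19,255,255]),yellow=mask(w,[22,150,100],[34,255,255])).items():
    n,l,st,ce=cv2.connectedComponentsWithStats(mm); i=1+np.argmax(st[1:,4]); print(k,st[i])
for nme,p in dict(o=(.442,.33),y=(.498,.329)).items(): print(nme,proj(w,[*p,.193]).round(0),proj(w,[*p,.103]).round(0))
from nxt import *
a=np.radians(103); v=np.array([np.cos(a),np.sin(a),0]); b=np.array([.442,.330,0])+.011*v
nxt(side(b-.09*v+[0,0,.25],103),pose([.4495,-.134,.21],[180,0,87.1]))
save(w,"w10",(100,0,500,300),2)
```

```text
[121 207  21  17 194]
top butt 125.45614035087719 211.7017543859649 [0.441 0.336 0.193] pred [128.0351295  210.99326641]
orange [ 265  145   27  130 3131]
yellow [340 164  26  15 156]
o [278. 164.] [278. 275.]
y [354. 165.] [348. 282.]
q [ 35.5  52.4 -33.7 110.1 -58.5  82.9  58.1] [0.455 0.27  0.137] 0.0392 [-0.2  0.7 -0. ]
[113.8   1.3  -8. ] [ 0.012 -0.089  0.   ] rows 1.8 pred q [ 39.1  36.2 -37.1 110.9 -61.   87.9  46.7] zmin 0.249
[ 107.5  -91.2 -386. ] [-0.22  -1.649  0.201] rows 9.0 pred q [ 41.9  -2.2 -27.6 108.5  -1.1  73.4  11.7] zmin 0.39
```

Call:
drive_tool(moves=[{"x":4,"y":0,"z":30,"rx":0,"ry":0,"rz":0,"fingers":0.1},{"x":4,"y":0,"z":73,"rx":0,"ry":0,"rz":0,"fingers":0.1},{"x":4,"y":0,"z":73,"rx":0,"ry":0,"rz":0,"fingers":1},{"x":4,"y":0,"z":73,"rx":0,"ry":0,"rz":0,"fingers":1},{"x":4,"y":0,"z":73,"rx":0,"ry":0,"rz":0,"fingers":1},{"x":8,"y":0,"z":73,"rx":0,"ry":0,"rz":0,"fingers":1},{"x":8,"y":0,"z":69,"rx":0,"ry":0,"rz":0,"fingers":1},{"x":8,"y":0,"z":69,"rx":0,"ry":0,"rz":0,"fingers":1},{"x":4,"y":0,"z":69,"rx":0,"ry":0,"rz":0,"fingers":1},{"x":0,"y":0,"z":68.5,"rx":0,"ry":0,"rz":0,"fingers":1},{"x":-4,"y":0,"z":68,"rx":0,"ry":0,"rz":0,"fingers":1},{"x":-4,"y":0,"z":68,"rx":0,"ry":0,"rz":0,"fingers":1}], force=20)

```text
time_s: 59.9
tool_pos: [0.4409, 0.3363, 0.1453]
tool_rot: [1.6, -84.1, -79.3]
force: [-1.0, -7.4, 16.4]
grip_width: 0.0199
grasp_force: 20.0
```

Call:
drive_tool(moves=[{"x":0,"y":0,"z":-2,"rx":0,"ry":0,"rz":0,"fingers":1},{"x":0,"y":0,"z":-4,"rx":0,"ry":0,"rz":0,"fingers":1},{"x":0,"y":0,"z":-4,"rx":0,"ry":0,"rz":0,"fingers":1}])

```text
time_s: 60.28
tool_pos: [0.4417, 0.3319, 0.1381]
tool_rot: [-0.3, -85.0, -77.5]
force: [-0.1, 0.7, -1.6]
grip_width: 0.0197
grasp_force: 20.0
```

Run:
```python
from files import *
from cell import sensors
o=sensors.get_obs();M=Ro.from_euler("xyz",o["tool_rot"],degrees=True).as_matrix();print(M[:,0].round(3),o["tool_pos"],o["wrist_torque"].round(2),o["force"].round(1))
w=cam("wrist"); s=cam("side"); c=cam("top")
mm=mask(w,[3,180,100],[19,255,255]); n,l,st,ce=cv2.connectedComponentsWithStats(mm); i=1+np.argmax(st[1:,4]); print(st[i])
r=st[i]; print("edges of butt row", [ (int(np.nonzero(l[v]==i)[0].min()),int(np.nonzero(l[v]==i)[0].max())) for v in (r[1]+6,r[1]+40,r[1]+80)])
a=cv2.resize(s["image"][:,:,::-1][80:180,180:280],(400,400),interpolation=cv2.INTER_CUBIC); b=cv2.resize(c["image"][:,:,::-1][155:265,105:180],(273,400),interpolation=cv2.INTER_CUBIC)
cv2.imwrite("pics/s11.png",np.hstack([a,b]))
```

```text
[ 0.019 -0.085  0.996] [0.44174707 0.33193499 0.13810254] [-1.17 -0.36 -0.01] [-0.1  0.7 -1.6]
[ 261  164   40  125 4535]
edges of butt row [(263, 298), (262, 299), (263, 298)]
```

View pics/s11.png

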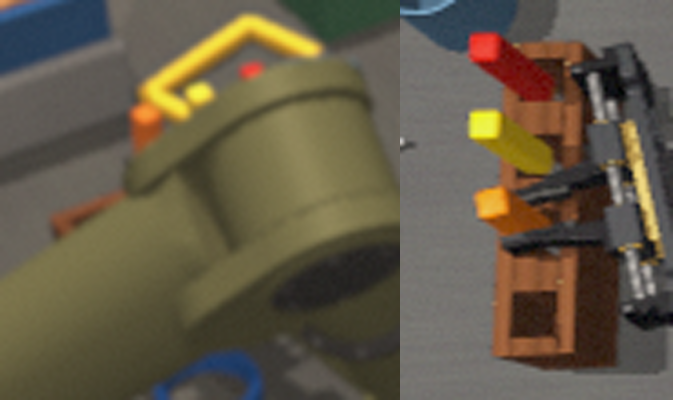

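The orange file has dropped into its pocket, with its butt now in line with the others. That was my last picture view, so from here I rely on numeric checks. I release it and go to the blue file.

Run:
```python
from nxt import *
o=sensors.get_obs();M=Ro.from_euler("xyz",o["tool_rot"],degrees=True).as_matrix()
p=o["tool_pos"]; v=M[:,2]*[1,1,0]
nxt((p-.07*v,M),side(p-.09*v+[0,0,.11],103),tilt([.46,.10,.30],95,.7),pose([.4495,-.134,.21],[180,0,87.1]),pose([.4495,-.134,.027],[180,0,87.1]))
```

```text
q [ 32.   52.5 -36.6 112.7 -62.7  77.3  60. ] [0.442 0.332 0.138] 0.0197 [-0.3  0.3 -0.4]
[  6.1  -0.  -69.5] [-0. -0. -0.] rows 1.1 pred q [ 35.8  52.2 -33.4 109.8 -58.2  83.5  57.8] zmin 0.106
[117.5  -0.  -79.6] [ 0.013 -0.088  0.   ] rows 2.3 pred q [ 39.5  36.4 -36.6 110.5 -60.5  88.6  46.8] zmin 0.248
[ 181.2  -31.2 -215.7] [-0.121 -0.958  0.05 ] rows 5.2 pred q [ 43.2   1.7 -31.3 104.5 -37.2  88.2  22.9] zmin 0.438
[ 111.4  -91.  -449.2] [-0.219 -1.648  0.2  ] rows 9.0 pred q [ 44.7  -2.2 -30.3 108.4  -1.1  73.4  11.8] zmin 0.39
[ -70.9  -91.  -465.3] [-0.219 -1.648  0.2  ] rows 9.0 pred q [ 42.2  10.8 -30.7 119.5   7.   51.4   4.8] zmin 0.207
```

Call:
drive_tool(moves=[{"x":0,"y":0,"z":0,"rx":0,"ry":0,"rz":0,"fingers":0.1},{"x":0,"y":0,"z":0,"rx":0,"ry":0,"rz":0,"fingers":0.1},{"x":0,"y":0,"z":0,"rx":0,"ry":0,"rz":0,"fingers":0.1},{"x":3,"y":0,"z":-30,"rx":0,"ry":0,"rz":0,"fingers":0.1},{"x":6,"y":0,"z":-70,"rx":0,"ry":0,"rz":0,"fingers":0.1},{"x":60,"y":0,"z":-75,"rx":0,"ry":-0.05,"rz":0,"fingers":0.1},{"x":118,"y":0,"z":-85,"rx":0,"ry":-0.1,"rz":0,"fingers":0.1},{"x":135,"y":-8,"z":-120,"rx":-0.03,"ry":-0.28,"rz":0.01,"fingers":0.1},{"x":150,"y":-15,"z":-150,"rx":-0.06,"ry":-0.46,"rz":0.02,"fingers":0.1},{"x":165,"y":-22,"z":-180,"rx":-0.09,"ry":-0.64,"rz":0.03,"fingers":0.1},{"x":175,"y":-28,"z":-205,"rx":-0.11,"ry":-0.82,"rz":0.04,"fingers":0.1},{"x":180,"y":-33,"z":-235,"rx":-0.13,"ry":-1.0,"rz":0.06,"fingers":0.1},{"x":165,"y":-48,"z":-290,"rx":-0.155,"ry":-1.17,"rz":0.1,"fingers":0.1},{"x":150,"y":-62,"z":-345,"rx":-0.18,"ry":-1.34,"rz":0.13,"fingers":0.1},{"x":132,"y":-76,"z":-400,"rx":-0.2,"ry":-1.5,"rz":0.17,"fingers":0.1},{"x":112,"y":-91,"z":-449,"rx":-0.219,"ry":-1.648,"rz":0.2,"fingers":0.1},{"x":112,"y":-91,"z":-449,"rx":-0.219,"ry":-1.648,"rz":0.2,"fingers":0.1},{"x":112,"y":-91,"z":-449,"rx":-0.219,"ry":-1.648,"rz":0.2,"fingers":0.1}])

```text
time_s: 62.68
tool_pos: [0.4497, -0.1328, 0.2111]
tool_rot: [180.0, -0.1, 87.2]
force: [0.1, 0.2, -0.0]
grip_width: 0.039
grasp_force: 0.0
```

Run:
```python
from files import *
from nxt import *
w=cam("wrist"); c=cam("top")
for k,v in find(w,(0,0,560,262)).items(): print(k,np.round(v[:5],1),v[5],plane(w,v[0],v[1],.044).round(4),"butt",plane(w,v[5][0]+v[5][2]/2,v[5][1],.044).round(3))
g=mask(w,[60,60,20],[95,255,255],(0,0,560,262)); ys,xs=np.nonzero(g); print("green",cv2.boundingRect(g)); 
for u in (230,280,330): r=np.nonzero(g[:,u])[0]; print(u,r[:12], plane(w,u,r.min(),.04).round(3))
for k,mm in dict(orange=mask(c,[5,180,120],[20,255,255],(110,200,160,235)),yellow=mask(c,*COL["yellow"],(110,180,160,205)),red=mask(c,[0,180,90],[6,255,255],(110,155,160,190))).items():
    n,l,st,ce=cv2.connectedComponentsWithStats(mm); i=1+np.argmax(st[1:,4]); print(k,st[i])
nxt(pose([.4495,-.134,.027],[180,0,87.1]))
```

```text
blue [279. 190.  16.  88.   0.] [271, 146, 17, 89, 1447] [ 0.4494 -0.1248  0.044 ] butt [ 0.452 -0.076  0.044]
green (235, 126, 228, 136)Traceback (most recent call last):
  File "<stdin>", line 6, in <module>
    return umr_minimum(a, axis, None, out, keepdims, initial, where)
ValueError: zero-size array to reduction operation minimum which has no identity
```

Call:
drive_tool(moves=[{"x":3,"y":0,"z":55,"rx":0,"ry":0,"rz":0,"fingers":0.1},{"x":3,"y":0,"z":105,"rx":0,"ry":0,"rz":0,"fingers":0.1},{"x":3,"y":0,"z":145,"rx":0,"ry":0,"rz":0,"fingers":0.1},{"x":3,"y":0,"z":172,"rx":0,"ry":0,"rz":0,"fingers":0.1},{"x":3,"y":0,"z":185,"rx":0,"ry":0,"rz":0,"fingers":0.1},{"x":3,"y":0,"z":185,"rx":0,"ry":0,"rz":0,"fingers":0.1},{"x":3,"y":0,"z":185,"rx":0,"ry":0,"rz":0,"fingers":1},{"x":3,"y":0,"z":185,"rx":0,"ry":0,"rz":0,"fingers":1},{"x":3,"y":0,"z":185,"rx":0,"ry":0,"rz":0,"fingers":1},{"x":3,"y":0,"z":185,"rx":0,"ry":0,"rz":0,"fingers":1}], force=40)

```text
time_s: 64.03
tool_pos: [0.4499, -0.131, 0.0266]
tool_rot: [180.0, -0.0, 87.1]
force: [-3.1, -0.3, 7.3]
grip_width: 0.0199
grasp_force: 40.0
```

Run:
```python
from opt import *
o=sensors.get_obs(); p=o["tool_pos"]; q=np.array(o["qpos"])
tr=[pose(p+[0,0,.03],[180,0,87.1]),pose(p+[.003,.06,.05],[180,0,87.1]),pose([.46,.03,.28],[180,0,87.1])]
for az in (93,97,103):
    for y in (.12,.16,.2):
        A,_=blk((.386,.327),az,y,.32,0); print(az,y,np.round(ev(q,tr+A)[0],1))
A,_=blk((.386,.327),97,.16,.32,0); nxt(*tr,*A)
```

```text
93 0.12 6.4
93 0.16 6.3
93 0.2 6.2
97 0.12 10.2
97 0.16 10.0
97 0.2 9.7
103 0.12 9.6
103 0.16 10.7
103 0.2 10.7
q [ 42.4  10.8 -31.3 119.6   7.2  51.3   4.2] [ 0.45  -0.131  0.027] 0.0199 [-3.1 -0.3  7.3]
[  0.   0. -30.] [ 0. -0.  0.] rows 0.5 pred q [ 43.2   8.  -31.6 118.3   5.1  55.    6. ] zmin 0.237
[ 60.1  -0.  -50. ] [ 0. -0.  0.] rows 1.3 pred q [ 39.5   5.2 -34.8 118.5   3.5  57.3  -0. ] zmin 0.257
[ 161.3    2.1 -253.4] [ 0. -0.  0.] rows 4.8 pred q [ 35.6  -5.8 -39.2 102.9  -3.7  81.6  -5.8] zmin 0.46
[ 238.5  -55.9 -293.4] [ 0.069  0.798 -0.163] rows 6.1 pred q [ 41.   -3.3 -24.6 109.5 -42.6  94.6  28.3] zmin 0.446
[ 287.4  -78.4 -293.4] [ 0.135  1.556 -0.136] rows 8.4 pred q [ 43.5  17.1 -23.9 121.  -64.6 103.4  48.3] zmin 0.322
[ 465.   -88.7 -248.4] [ 0.136  1.567 -0.135] rows 8.6 pred q [ 30.6  20.5 -33.6 127.2 -78.8  84.3  53.4] zmin 0.274
[ 465.   -88.8 -119.4] [ 0.136  1.567 -0.135] rows 8.5 pred q [ 26.9  39.2 -29.  125.8 -73.8  77.   67.8] zmin 0.145
```

Going with az 97, y 0.16.

Call:
drive_tool(moves=[{"x":0,"y":0,"z":-15,"rx":0,"ry":0,"rz":0,"fingers":1},{"x":0,"y":0,"z":-30,"rx":0,"ry":0,"rz":0,"fingers":1},{"x":30,"y":0,"z":-36,"rx":0,"ry":0,"rz":0,"fingers":1},{"x":65,"y":0,"z":-55,"rx":0,"ry":0,"rz":0,"fingers":1},{"x":90,"y":1,"z":-105,"rx":0,"ry":0,"rz":0,"fingers":1},{"x":115,"y":1,"z":-160,"rx":0,"ry":0,"rz":0,"fingers":1},{"x":140,"y":2,"z":-210,"rx":0,"ry":0,"rz":0,"fingers":1},{"x":160,"y":2,"z":-253,"rx":0,"ry":0,"rz":0,"fingers":1},{"x":175,"y":-10,"z":-265,"rx":0.014,"ry":0.16,"rz":-0.033,"fingers":1},{"x":190,"y":-22,"z":-280,"rx":0.028,"ry":0.32,"rz":-0.066,"fingers":1},{"x":206,"y":-34,"z":-288,"rx":0.042,"ry":0.48,"rz":-0.1,"fingers":1},{"x":222,"y":-45,"z":-293,"rx":0.056,"ry":0.64,"rz":-0.13,"fingers":1},{"x":238,"y":-56,"z":-293,"rx":0.069,"ry":0.8,"rz":-0.163,"fingers":1},{"x":248,"y":-61,"z":-293,"rx":0.082,"ry":0.95,"rz":-0.157,"fingers":1},{"x":258,"y":-65,"z":-293,"rx":0.095,"ry":1.1,"rz":-0.152,"fingers":1},{"x":268,"y":-70,"z":-293,"rx":0.108,"ry":1.25,"rz":-0.146,"fingers":1},{"x":278,"y":-74,"z":-293,"rx":0.122,"ry":1.4,"rz":-0.14,"fingers":1},{"x":287,"y":-78,"z":-293,"rx":0.135,"ry":1.556,"rz":-0.136,"fingers":1},{"x":287,"y":-78,"z":-293,"rx":0.135,"ry":1.556,"rz":-0.136,"fingers":1}])

```text
time_s: 66.4
tool_pos: [0.3858, 0.1596, 0.318]
tool_rot: [-156.0, -89.5, 73.1]
force: [0.7, -0.9, -0.8]
grip_width: 0.0195
grasp_force: 40.0
```

```bash
sed -i 's/P1=(.386,.331)/P1=(.386,.327)/' chk.py
python3 - <<'E'
from opt import *
A,_=blk((.386,.327),97,.16,.32,0); nxt(*A[2:])
from files import *
c=cam("top"); m=mask(c,*COL["blue"],(100,170,260,290)); n,l,st,ce=cv2.connectedComponentsWithStats(m); print([r.tolist() for r in st[1:] if r[4]>20])
E
```

```text
q [ 43.1  17.4 -23.4 121.1 -64.6 103.5  48.4] [0.386 0.16  0.318] 0.0195 [ 0.7 -0.9 -0.8]
[-41.5  20.9 177.4] [-0.001  0.008 -0.003] rows 2.9 pred q [ 30.2  20.4 -33.1 127.2 -78.9  84.5  53.5] zmin 0.274
[-170.5   21.4  178.4] [-0.001  0.008 -0.003] rows 4.0 pred q [ 26.6  39.1 -28.6 125.8 -73.9  77.2  67.8] zmin 0.145
[[182, 211, 38, 15, 283], [190, 232, 33, 18, 158]]
```

Call:
drive_tool(moves=[{"x":-10,"y":5,"z":45,"rx":0,"ry":0.008,"rz":0,"fingers":1},{"x":-20,"y":11,"z":95,"rx":0,"ry":0.008,"rz":0,"fingers":1},{"x":-32,"y":17,"z":140,"rx":0,"ry":0.008,"rz":0,"fingers":1},{"x":-36,"y":21,"z":177,"rx":0,"ry":0.008,"rz":0,"fingers":1},{"x":-36,"y":21,"z":177,"rx":0,"ry":0.008,"rz":0,"fingers":1},{"x":-36,"y":21,"z":177,"rx":0,"ry":0.008,"rz":0,"fingers":1},{"x":-36,"y":21,"z":177,"rx":0,"ry":0.008,"rz":0,"fingers":1}])

```text
time_s: 67.32
tool_pos: [0.3868, 0.3365, 0.2817]
tool_rot: [145.0, -89.7, 131.9]
force: [0.3, -0.1, -1.6]
grip_width: 0.0196
grasp_force: 40.0
```

```bash
python3 chk.py P1
python3 - <<'E'
from files import *
from cell import sensors
o=sensors.get_obs();M=Ro.from_euler("xyz",o["tool_rot"],degrees=True).as_matrix(); g=o["tool_pos"]-.011*M[:,2]; b=g+.052*M[:,0]
c=cam("top"); w=cam("wrist")
m=mask(c,*COL["blue"],(90,200,180,290)); n,l,st,ce=cv2.connectedComponentsWithStats(m); print([r.tolist() for r in st[1:] if r[4]>15],"pred butt px",proj(c,b),"grasp px",proj(c,g))
m=mask(w,*COL["blue"],(200,60,360,420)); n,l,st,ce=cv2.connectedComponentsWithStats(m); i=1+np.argmax(st[1:,4]);print("wrist",st[i],"pred",proj(w,b),proj(w,g))
E
```

```text
q [ 30.4  19.4 -33.1 127.  -79.   84.9  52.6] [0.3868 0.3365 0.2817] grip 0.019567343357404215 [ 0.3 -0.1 -1.6]
[[-0.003  0.993 -0.12 ]
 [ 0.003  0.12   0.993]
 [ 1.     0.003 -0.004]]
grasp pt [0.3881 0.3256 0.2817] tip ~ [0.3885 0.3251 0.1477]
shift xy to centre tip (tool mm) [ 0.  -2.3  2.2] blade z in top/side check below
[[95, 219, 30, 14, 261]] pred butt px [101.73630629 223.69357387] grasp px [113.10518122 227.84361605]
wrist [ 263  177   40  112 4144] pred [279.10842972 184.6244161 ] [279.22610665 277.41091246]
```

Call:
drive_tool(moves=[{"x":0,"y":-2,"z":0.5,"rx":0,"ry":0,"rz":0,"fingers":1},{"x":-20,"y":-2,"z":0.5,"rx":0,"ry":0,"rz":0,"fingers":1},{"x":-45,"y":-2,"z":0.5,"rx":0,"ry":0,"rz":0,"fingers":1},{"x":-70,"y":-2,"z":0.5,"rx":0,"ry":0,"rz":0,"fingers":1},{"x":-95,"y":-2,"z":0.5,"rx":0,"ry":0,"rz":0,"fingers":1},{"x":-115,"y":-2,"z":0.5,"rx":0,"ry":0,"rz":0,"fingers":1},{"x":-127,"y":-2,"z":0.5,"rx":0,"ry":0,"rz":0,"fingers":1},{"x":-133,"y":-2,"z":0.5,"rx":0,"ry":0,"rz":0,"fingers":1},{"x":-133,"y":-2,"z":0.5,"rx":0,"ry":0,"rz":0,"fingers":1},{"x":-133,"y":-2,"z":0.5,"rx":0,"ry":0,"rz":0,"fingers":1}])

```text
time_s: 68.68
tool_pos: [0.3837, 0.3375, 0.1487]
tool_rot: [147.5, -89.9, 129.5]
force: [0.4, 0.4, -0.5]
grip_width: 0.0197
grasp_force: 40.0
```

```bash
python3 chk.py P1
python3 - <<'E'
from nxt import *
o=sensors.get_obs();M=Ro.from_euler("xyz",o["tool_rot"],degrees=True).as_matrix()
p=o["tool_pos"]; v=M[:,2]*[1,1,0]
nxt((p-.07*v,M),side(p-.1*v+[0,0,.13],97),tilt([.5,.10,.30],90,.7),pose([.65,.11,.24],[180,0,95]))
E
```

```text
q [ 26.8  38.5 -28.8 126.1 -73.9  77.2  67.6] [0.3837 0.3375 0.1487] grip 0.01967939679552491 [ 0.4  0.4 -0.5]
[[-0.001  0.992 -0.122]
 [ 0.002  0.122  0.992]
 [ 1.     0.001 -0.002]]
grasp pt [0.385  0.3266 0.1488] tip ~ [0.3852 0.3264 0.0148]
shift xy to centre tip (tool mm) [-0.   0.8  0.5] blade z in top/side check below
q [ 26.8  38.5 -28.8 126.1 -73.9  77.2  67.6] [0.384 0.338 0.149] 0.0197 [ 0.4  0.4 -0.5]
[ -0.1  -0.  -70. ] [ 0. -0. -0.] rows 1.1 pred q [ 31.4  38.2 -24.4 124.  -67.1  83.3  65.9] zmin 0.149
[ 129.8    0.2 -100.2] [-0.     0.002  0.001] rows 2.6 pred q [ 36.1  21.2 -26.2 123.9 -69.8  94.   52.3] zmin 0.278
[ 150.7   86.6 -250.2] [-0.114 -0.868  0.055] rows 4.9 pred q [ 33.3   3.8 -22.3 102.4 -38.   84.6  18.3] zmin 0.438
[  90.5  236.6 -258.5] [-0.027 -1.569  0.029] rows 8.4 pred q [  7.5  21.2 -25.7  80.2   9.2  80.7 -13.2] zmin 0.42
```

Call:
drive_tool(moves=[{"x":-4,"y":0,"z":0,"rx":0,"ry":0,"rz":0,"fingers":1},{"x":-4,"y":0,"z":0,"rx":0,"ry":0,"rz":0,"fingers":0.1},{"x":-4,"y":0,"z":0,"rx":0,"ry":0,"rz":0,"fingers":0.1},{"x":-4,"y":0,"z":0,"rx":0,"ry":0,"rz":0,"fingers":0.1},{"x":-4,"y":0,"z":0,"rx":0,"ry":0,"rz":0,"fingers":0.1},{"x":-2,"y":0,"z":-35,"rx":0,"ry":0,"rz":0,"fingers":0.1},{"x":0,"y":0,"z":-75,"rx":0,"ry":0,"rz":0,"fingers":0.1},{"x":50,"y":0,"z":-85,"rx":0,"ry":0,"rz":0,"fingers":0.1},{"x":105,"y":0,"z":-95,"rx":0,"ry":0,"rz":0,"fingers":0.1},{"x":130,"y":5,"z":-110,"rx":-0.02,"ry":-0.15,"rz":0.01,"fingers":-1},{"x":135,"y":20,"z":-140,"rx":-0.04,"ry":-0.32,"rz":0.02,"fingers":-1},{"x":140,"y":40,"z":-170,"rx":-0.065,"ry":-0.5,"rz":0.03,"fingers":-1},{"x":145,"y":60,"z":-210,"rx":-0.09,"ry":-0.68,"rz":0.045,"fingers":-1},{"x":150,"y":87,"z":-250,"rx":-0.114,"ry":-0.868,"rz":0.055,"fingers":-1},{"x":140,"y":125,"z":-252,"rx":-0.09,"ry":-1.05,"rz":0.05,"fingers":-1},{"x":128,"y":160,"z":-254,"rx":-0.07,"ry":-1.22,"rz":0.04,"fingers":-1},{"x":110,"y":200,"z":-256,"rx":-0.045,"ry":-1.4,"rz":0.035,"fingers":-1},{"x":90,"y":236,"z":-258,"rx":-0.027,"ry":-1.569,"rz":0.029,"fingers":-1},{"x":90,"y":236,"z":-258,"rx":-0.027,"ry":-1.569,"rz":0.029,"fingers":-1},{"x":90,"y":236,"z":-258,"rx":-0.027,"ry":-1.569,"rz":0.029,"fingers":-1}])

```text
time_s: 71.18
tool_pos: [0.6486, 0.1106, 0.2381]
tool_rot: [-179.8, 0.0, 95.0]
force: [0.1, -1.1, 0.7]
grip_width: 0.0871
grasp_force: 0.0
```

Run:
```python
from files import *
from cell import sensors
o=sensors.get_obs(); print(o["tool_pos"],o["tool_rot"],o["qpos"].round(0))
c=cam("top"); w=cam("wrist"); s=cam("side"); np.save("w12.npy",w,allow_pickle=True)
P=dict(blue=(.385,.327),orange=(.441,.327),yellow=(.498,.329),red=(.5545,.328))
M=dict(orange=mask(c,[5,180,120],[20,255,255],(110,195,160,235)),yellow=mask(c,*COL["yellow"],(110,180,160,205)),red=mask(c,[0,180,90],[6,255,255],(110,155,160,190)),blue=mask(c,*COL["blue"],(110,220,160,255)))
for k,mm in M.items():
    n,l,st,ce=cv2.connectedComponentsWithStats(mm); i=1+np.argmax(st[1:,4]); ys,xs=np.nonzero(l==i); t=xs<xs.min()+8
    print(k,st[i],"butt",xs[t].mean().round(1),ys[t].mean().round(1),"pred",proj(c,[*P[k],.193]).round(1))
# hook on mat in wrist: handle less saturated wood? list cork-free candidate; shank = bright grey pixels
im=w["image"].astype(int); g=(np.ptp(im,axis=2)<25)&(im.mean(2)>140); g=g.astype(np.uint8)*255; g[262:]=0
n,l,st,ce=cv2.connectedComponentsWithStats(g); print("grey",[(st[i].tolist(),ce[i].round(0).tolist()) for i in range(1,n) if st[i,4]>25])
print("pred tip/ferrule/butt px",proj(w,[.676,-.024,.02]).round(0),proj(w,[.662,.106,.03]).round(0),proj(w,[.651,.216,.03]).round(0))
for v in (100,120,140,160,180): print(v,[tuple(im[v,u]) for u in range(250,330,6)])
```

```text
[0.64864907 0.11061627 0.23807589] [-1.79829597e+02  4.27390446e-03  9.50147752e+01] [  9.  22. -28.  80.  10.  81. -14.]
orange [133 204  15  18 176] butt 137.0 210.0 pred [129.3 211.3]
yellow [124 185  10  10  70] butt 127.5 188.8 pred [129.  187.6]
red [124 164  23  19 216] butt 128.1 168.4 pred [130.  164.5]
blue [128 233  20  14 192] butt 131.8 237.3 pred [128.7 235.4]
grey [([83, 194, 9, 9, 63], [87.0, 198.0]), ([289, 199, 5, 39, 169], [291.0, 218.0]), ([289, 254, 5, 8, 40], [291.0, 258.0])]
pred tip/ferrule/butt px [291. 278.] [290. 191.] [290.  98.]
100 [(np.int64(214), np.int64(150), np.int64(101)), (np.int64(225), np.int64(163), np.int64(109)), (np.int64(212), np.int64(150), np.int64(101)), (np.int64(199), np.int64(140), np.int64(96)), (np.int64(227), np.int64(164), np.int64(111)), (np.int64(230), np.int64(174), np.int64(117)), (np.int64(166), np.int64(122), np.int64(84)), (np.int64(177), np.int64(129), np.int64(90)), (np.int64(188), np.int64(137), np.int64(96)), (np.int64(187), np.int64(133), np.int64(90)), (np.int64(187), np.int64(133), np.int64(89)), (np.int64(198), np.i
[... 2041 characters left out ...]
), (np.int64(194), np.int64(138), np.int64(92))]
180 [(np.int64(196), np.int64(138), np.int64(93)), (np.int64(189), np.int64(134), np.int64(90)), (np.int64(174), np.int64(122), np.int64(82)), (np.int64(180), np.int64(126), np.int64(85)), (np.int64(184), np.int64(129), np.int64(85)), (np.int64(136), np.int64(99), np.int64(69)), (np.int64(195), np.int64(142), np.int64(100)), (np.int64(205), np.int64(151), np.int64(105)), (np.int64(209), np.int64(153), np.int64(106)), (np.int64(187), np.int64(133), np.int64(89)), (np.int64(211), np.int64(149), np.int64(100)), (np.int64(195), np.int64(138), np.int64(93)), (np.int64(185), np.int64(131), np.int64(88)), (np.int64(191), np.int64(134), np.int64(90))]
```

Run:
```python
from files import *
c=cam("top"); s=cam("side")
def butt(cm,mm,side):
    n,l,st,ce=cv2.connectedComponentsWithStats(mm)
    if n<2: return None
    i=1+np.argmax(st[1:,4]); ys,xs=np.nonzero(l==i); return (l==i),st[i]
TM=dict(orange=([5,180,120],[20,255,255],(110,195,160,235)),yellow=(*COL["yellow"],(110,180,160,205)),red=([0,180,90],[6,255,255],(110,155,160,190)),blue=(*COL["blue"],(110,220,160,255)))
SM=dict(orange=([4,170,100],[18,255,255]),yellow=([22,150,100],[34,255,255]),red=([0,170,90],[4,255,255]),blue=([105,130,60],[120,255,255]))
P=dict(blue=(.385,.327),orange=(.441,.327),yellow=(.498,.329),red=(.5545,.328))
for k in TM:
    a=butt(c,mask(c,*TM[k]),0); q=proj(s,[*P[k],.193]); x,y=q.astype(int); b=butt(s,mask(s,*SM[k],(x-14,y-16,x+14,y+40)),1)
    print(k,"top",a[1],"side pred butt",q.round(0),proj(s,[*P[k],.103]).round(0),"side",None if b is None else b[1])
```

```text
orange top [133 204  16  18 175] side pred butt [215. 108.] [218. 130.] side [216 108   9  26 168]
yellow top [124 185   9   8  66] side pred butt [230. 103.] [232. 124.] side [217  86  26  36 234]
red top [124 164  23  19 208] side pred butt [245.  97.] [247. 119.] side [241  96   8  27 135]
blue top [128 233  20  14 192] side pred butt [199. 114.] [203. 136.] side [197 114   9  24 129]
```

Call:
drive_tool(moves=[{"x":20,"y":6,"z":55,"rx":0,"ry":0,"rz":0,"fingers":-1},{"x":35,"y":12.5,"z":110,"rx":0,"ry":0,"rz":0,"fingers":-1},{"x":35,"y":12.5,"z":160,"rx":0,"ry":0,"rz":0,"fingers":-1},{"x":35,"y":12.5,"z":200,"rx":0,"ry":0,"rz":0,"fingers":-1},{"x":35,"y":12.5,"z":218,"rx":0,"ry":0,"rz":0,"fingers":-1},{"x":35,"y":12.5,"z":223.5,"rx":0,"ry":0,"rz":0,"fingers":-1},{"x":35,"y":12.5,"z":223.5,"rx":0,"ry":0,"rz":0,"fingers":-1},{"x":35,"y":12.5,"z":223.5,"rx":0,"ry":0,"rz":0,"fingers":1},{"x":35,"y":12.5,"z":223.5,"rx":0,"ry":0,"rz":0,"fingers":1},{"x":35,"y":12.5,"z":223.5,"rx":0,"ry":0,"rz":0,"fingers":1},{"x":35,"y":12.5,"z":223.5,"rx":0,"ry":0,"rz":0,"fingers":1},{"x":35,"y":12.5,"z":223.5,"rx":0,"ry":0,"rz":0,"fingers":1},{"x":35,"y":12.5,"z":223.5,"rx":0,"ry":0,"rz":0,"fingers":1},{"x":35,"y":12.5,"z":223.5,"rx":0,"ry":0,"rz":0,"fingers":1}], force=45)

```text
time_s: 73.18
tool_pos: [0.6584, 0.1463, 0.0152]
tool_rot: [-179.9, 0.0, 95.0]
force: [-0.5, -0.3, 0.1]
grip_width: 0.0296
grasp_force: 44.9
```

Run:
```python
from h import *
from nxt import *
c=cam("top")
# tray lip from top: green mask, in front of shelf
m=mask(c,[60,60,20],[95,255,255],(270,130,380,250)); print(cv2.boundingRect(m))
for v in range(150,235,10):
    r=np.nonzero(m[v])[0]
    if len(r): print(v,r.min(),plane(c,r.min(),v,.04).round(3))
```

```text
(293, 143, 72, 88)
150 293 [ 0.625 -0.067  0.04 ]
160 293 [ 0.596 -0.065  0.04 ]
170 293 [ 0.567 -0.064  0.04 ]
180 293 [ 0.538 -0.062  0.04 ]
190 294 [ 0.51  -0.063  0.04 ]
230 343 [ 0.392 -0.187  0.04 ]
```

Run:
```python
from nxt import *
nxt(pose([.6584,.1463,.075],[180,0,95]),pose([.533,.1265,.075],[180,0,87.1]),pose([.533,.1265,.024],[180,0,87.1]))
```

```text
q [  4.4  33.7 -25.7  90.5  16.2  59.6 -20.8] [0.658 0.146 0.015] 0.0293 [-0.1  0.2  0.6]
[ -0.1  -0.1 -59.8] [-0.001  0.    -0.   ] rows 1.0 pred q [  5.2  30.  -26.7  88.3  14.4  65.1 -19.5] zmin 0.255
[  -8.9 -126.7  -59.7] [-0.001  0.     0.138] rows 2.2 pred q [  8.7  15.8 -28.1 107.    8.6  59.3 -25.8] zmin 0.255
[  -8.9 -126.6   -8.7] [-0.001  0.     0.138] rows 2.0 pred q [  7.6  19.7 -27.2 109.1  11.   53.8 -27.6] zmin 0.204
```

Call:
drive_tool(moves=[{"x":0,"y":0,"z":-30,"rx":0,"ry":0,"rz":0,"fingers":1},{"x":0,"y":0,"z":-60,"rx":0,"ry":0,"rz":0,"fingers":1},{"x":0,"y":-40,"z":-60,"rx":0,"ry":0,"rz":0.05,"fingers":1},{"x":-5,"y":-80,"z":-60,"rx":0,"ry":0,"rz":0.1,"fingers":1},{"x":-9,"y":-127,"z":-60,"rx":0,"ry":0,"rz":0.138,"fingers":1},{"x":-9,"y":-127,"z":-50,"rx":0,"ry":0,"rz":0.138,"fingers":1},{"x":-9,"y":-127,"z":-25,"rx":0,"ry":0,"rz":0.138,"fingers":1},{"x":-9,"y":-127,"z":-9,"rx":0,"ry":0,"rz":0.138,"fingers":1},{"x":-9,"y":-127,"z":-9,"rx":0,"ry":0,"rz":0.138,"fingers":1},{"x":-9,"y":-127,"z":-9,"rx":0,"ry":0,"rz":0.138,"fingers":1}])

```text
time_s: 74.47
tool_pos: [0.5334, 0.1267, 0.0248]
tool_rot: [-180.0, -0.0, 87.1]
force: [0.8, -0.3, -1.9]
grip_width: 0.0294
grasp_force: 44.9
```

Run:
```python
from h import *
from cell import sensors
o=sensors.get_obs();M=Ro.from_euler("xyz",o["tool_rot"],degrees=True).as_matrix();T=o["tool_pos"]+M@[-.171,0,.0085]
c=cam("top"); print(o["tool_pos"],"tip",T)
im=c["image"].astype(int); x=(np.ptp(im,axis=2)<30)&(im.mean(2)>130); x[:, :255]=0; x[:,300:]=0; x[:165]=0; x[205:]=0
ys,xs=np.nonzero(x); print("shank px",len(xs), xs.min() if len(xs) else 0, xs.max() if len(xs) else 0, ys.mean() if len(ys) else 0,"pred tip",proj(c,T+[0,0,.024]))
```

```text
[0.5333981  0.12670841 0.02475164] tip [ 0.52467986 -0.04406815  0.01623038]
shank px 66 255 287 185.5 pred tip [286.79917821 185.14720268]
```

Call:
drive_tool(moves=[{"x":-8,"y":0,"z":0,"rx":0,"ry":0,"rz":0,"fingers":1},{"x":-16,"y":0,"z":0,"rx":0,"ry":0,"rz":0,"fingers":1},{"x":-25,"y":0,"z":0,"rx":0,"ry":0,"rz":0,"fingers":1},{"x":-35,"y":0,"z":0,"rx":0,"ry":0,"rz":0,"fingers":1},{"x":-46,"y":0,"z":0,"rx":0,"ry":0,"rz":0,"fingers":1},{"x":-57,"y":0,"z":0,"rx":0,"ry":0,"rz":0,"fingers":1},{"x":-68,"y":0,"z":0,"rx":0,"ry":0,"rz":0,"fingers":1},{"x":-79,"y":0,"z":0,"rx":0,"ry":0,"rz":0,"fingers":1},{"x":-90,"y":0,"z":0,"rx":0,"ry":0,"rz":0,"fingers":1},{"x":-101,"y":0,"z":0,"rx":0,"ry":0,"rz":0,"fingers":1},{"x":-112,"y":0,"z":0,"rx":0,"ry":0,"rz":0,"fingers":1},{"x":-123,"y":0,"z":0,"rx":0,"ry":0,"rz":0,"fingers":1},{"x":-134,"y":0,"z":0,"rx":0,"ry":0,"rz":0,"fingers":1},{"x":-145,"y":0,"z":0,"rx":0,"ry":0,"rz":0,"fingers":1},{"x":-156,"y":0,"z":0,"rx":0,"ry":0,"rz":0,"fingers":1},{"x":-167,"y":0,"z":0,"rx":0,"ry":0,"rz":0,"fingers":1},{"x":-178,"y":0,"z":0,"rx":0,"ry":0,"rz":0,"fingers":1},{"x":-189,"y":0,"z":0,"rx":0,"ry":0,"rz":0,"fingers":1},{"x":-200,"y":0,"z":0,"rx":0,"ry":0,"rz":0,"fingers":1}])

```text
time_s: 76.9
tool_pos: [0.5224, -0.0741, 0.0244]
tool_rot: [-179.9, 0.0, 87.1]
force: [-0.3, 4.3, -0.1]
grip_width: 0.0296
grasp_force: 44.9
```

Call:
drive_tool(moves=[{"x":-8,"y":0,"z":0,"rx":0,"ry":0,"rz":0,"fingers":1},{"x":-16,"y":0,"z":0,"rx":0,"ry":0,"rz":0,"fingers":1},{"x":-23,"y":0,"z":0,"rx":0,"ry":0,"rz":0,"fingers":1},{"x":-28,"y":0,"z":0,"rx":0,"ry":0,"rz":0,"fingers":1},{"x":-31,"y":0,"z":0,"rx":0,"ry":0,"rz":0,"fingers":1},{"x":-33,"y":0,"z":0,"rx":0,"ry":0,"rz":0,"fingers":1}])

```text
time_s: 77.65
tool_pos: [0.5207, -0.1063, 0.0245]
tool_rot: [-179.9, 0.0, 87.1]
force: [-0.2, 4.4, -0.5]
grip_width: 0.0299
grasp_force: 44.9
```

Call:
drive_tool(moves=[{"x":-2,"y":0,"z":0,"rx":0,"ry":0,"rz":0,"fingers":1},{"x":-4,"y":0,"z":0,"rx":0,"ry":0,"rz":0,"fingers":1},{"x":-6,"y":0,"z":0,"rx":0,"ry":0,"rz":0,"fingers":1},{"x":-6,"y":0,"z":0,"rx":0,"ry":0,"rz":0,"fingers":1}])

```text
time_s: 78.15
tool_pos: [0.5221, -0.109, 0.0249]
tool_rot: [179.9, -0.2, 87.3]
force: [3.3, 9.4, -0.4]
grip_width: 0.0296
grasp_force: 45.0
```

Run:
```python
from nxt import *
nxt(pose([.527,-.01,.03],[180,0,87.1]),pose([.54,.10,.09],[180,0,90]),pose([.658,.147,.09],[180,0,95]),pose([.658,.147,.0155],[180,0,95]))
```

```text
q [ 27.7  17.1 -20.9 111.4   7.4  52.7   0.4] [ 0.522 -0.109  0.025] 0.0296 [ 3.3  9.4 -0.4]
[99.1  0.2 -4.8] [ 0.002 -0.003  0.003] rows 1.6 pred q [ 19.8  16.4 -24.1 111.8   8.3  53.4 -11.3] zmin 0.21
[209.8   8.1 -64.5] [ 0.002 -0.003 -0.048] rows 3.5 pred q [ 12.   14.9 -28.5 106.1   8.1  60.9 -19.6] zmin 0.27
[262.3 123.7 -64.2] [ 0.002 -0.003 -0.135] rows 4.8 pred q [  5.6  29.3 -27.4  87.6  14.2  66.5 -19.5] zmin 0.27
[262.1 123.6  10.3] [ 0.002 -0.003 -0.135] rows 4.6 pred q [  4.7  33.7 -26.1  90.6  16.5  59.6 -21. ] zmin 0.196
```

Call:
drive_tool(moves=[{"x":20,"y":0,"z":-2,"rx":0,"ry":0,"rz":0,"fingers":1},{"x":60,"y":0,"z":-4,"rx":0,"ry":0,"rz":0,"fingers":1},{"x":105,"y":0,"z":-5,"rx":0,"ry":0,"rz":0,"fingers":1},{"x":150,"y":3,"z":-35,"rx":0,"ry":0,"rz":-0.02,"fingers":1},{"x":205,"y":8,"z":-64,"rx":0,"ry":0,"rz":-0.048,"fingers":1},{"x":235,"y":60,"z":-64,"rx":0,"ry":0,"rz":-0.09,"fingers":1},{"x":262,"y":110,"z":-64,"rx":0,"ry":0,"rz":-0.135,"fingers":1},{"x":262,"y":124,"z":-55,"rx":0,"ry":0,"rz":-0.135,"fingers":1},{"x":262,"y":124,"z":-30,"rx":0,"ry":0,"rz":-0.135,"fingers":1},{"x":262,"y":124,"z":-8,"rx":0,"ry":0,"rz":-0.135,"fingers":1},{"x":262,"y":124,"z":4,"rx":0,"ry":0,"rz":-0.135,"fingers":1},{"x":262,"y":124,"z":10,"rx":0,"ry":0,"rz":-0.135,"fingers":1},{"x":262,"y":124,"z":10,"rx":0,"ry":0,"rz":-0.135,"fingers":1}])

```text
time_s: 79.78
tool_pos: [0.6581, 0.1427, 0.0152]
tool_rot: [180.0, 0.0, 94.8]
force: [-0.3, 0.4, -1.3]
grip_width: 0.0297
grasp_force: 44.9
```

Call:
drive_tool(moves=[{"x":0,"y":0,"z":0,"rx":0,"ry":0,"rz":0,"fingers":-1},{"x":0,"y":0,"z":0,"rx":0,"ry":0,"rz":0,"fingers":-1},{"x":0,"y":0,"z":0,"rx":0,"ry":0,"rz":0,"fingers":-1},{"x":0,"y":0,"z":0,"rx":0,"ry":0,"rz":0,"fingers":-1},{"x":0,"y":0,"z":-30,"rx":0,"ry":0,"rz":0,"fingers":-1},{"x":0,"y":0,"z":-90,"rx":0,"ry":0,"rz":0,"fingers":-1},{"x":-20,"y":-10,"z":-150,"rx":0,"ry":0,"rz":0,"fingers":-1},{"x":-35,"y":-12,"z":-210,"rx":0,"ry":0,"rz":0,"fingers":-1},{"x":-35,"y":-12,"z":-222,"rx":0,"ry":0,"rz":0,"fingers":-1},{"x":-35,"y":-12,"z":-222,"rx":0,"ry":0,"rz":0,"fingers":-1}])

```text
time_s: 81.03
tool_pos: [0.6493, 0.1076, 0.2371]
tool_rot: [180.0, -0.0, 94.8]
force: [-0.6, 0.4, -1.1]
grip_width: 0.087
grasp_force: 0.0
```

Run:
```python
from files import *
c=cam("top"); w=cam("wrist")
im=w["image"].astype(int); g=((np.ptp(im,axis=2)<25)&(im.mean(2)>140)).astype(np.uint8)*255; g[262:]=0; g[:,:250]=0; g[:,330:]=0
n,l,st,ce=cv2.connectedComponentsWithStats(g); print("shank",[(st[i].tolist(),plane(w,*ce[i],.025).round(3).tolist()) for i in range(1,n) if st[i,4]>25])
# tray: green walls in gaps & battens; nothing in front of the shelf
m=mask(c,[60,60,20],[95,255,255],(270,120,500,250)); n,l,st,ce=cv2.connectedComponentsWithStats(m); print("tray green",[(st[i].tolist(),plane(c,*ce[i],.04).round(3)[:2].tolist()) for i in range(1,n) if st[i,4]>6])
TM=dict(orange=([5,180,120],[20,255,255],(110,195,160,235)),yellow=(*COL["yellow"],(110,180,160,205)),red=([0,180,90],[6,255,255],(110,155,160,190)),blue=(*COL["blue"],(110,220,160,255)))
for k,v in TM.items(): print(k,cv2.boundingRect(mask(c,*v)))
print("tape",cv2.boundingRect(mask(c,[95,150,80],[125,255,255],(185,215,228,252))),"clamp",cv2.boundingRect(mask(c,[0,0,0],[180,255,45],(222,215,272,260))))
from cell import sensors; print(sensors.get_obs()["tool_pos"])
```

```text
shank [([289, 201, 5, 38, 165], [0.667, 0.065, 0.025]), ([289, 254, 5, 8, 35], [0.672, 0.011, 0.025])]
tray green [([376, 142, 5, 5, 25], [0.63, -0.306]), ([396, 142, 5, 5, 21], [0.627, -0.363]), ([417, 142, 3, 5, 15], [0.623, -0.418]), ([445, 225, 5, 4, 15], [0.385, -0.466]), ([380, 226, 6, 3, 16], [0.395, -0.294]), ([402, 226, 5, 3, 15], [0.391, -0.351]), ([423, 226, 5, 3, 14], [0.388, -0.408])]
orange (133, 199, 16, 23)
yellow (124, 185, 21, 17)
red (124, 164, 23, 19)
blue (128, 233, 20, 14)
tape (190, 217, 34, 33) clamp (226, 226, 39, 31)
[0.64788958 0.10757244 0.23411775]
```

```bash
python3 -c "
from cell import workorder
print(workorder.sign_off())"
```

```text
the job is handed in; nothing more can be done
None
```

The job is handed in at about 81 s of the 210 s limit, with no verdict returned. All four files stand in the block (orange leans a little, roughly 10° at most by the pocket's size), the tray is home and square against its stop, and the hook lies on its mat, tip down. The tape and clamp have not moved; I did not re-measure the glue bottle or the mug.

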